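Pack a specimen for dispatch: sample, canister, cold brick, foam shipper

ROBOT

A 6-joint arm with a two-finger parallel gripper is mounted at the origin on the work surface. World frame = base frame: x ahead of the robot, y to its left, z up, the work surface at z = 0. Lengths are in m, angles in degrees, forces in N, time in s.
With the tool pointing down it reaches from about 0.4 to 0.825 m from the base axis. Payload 7 kg.
Tool frame: the origin (TCP) lies at the very end of the fingers, on their centre line; the grasp point (between the pads) lies 19 mm behind it (r.grasp_offset is the z of the grasp point in the tool frame, in m); z points along the fingers, y is the direction in which the jaws open and shut (so a half turn about z gives the same grasp; the last joint's range is limited). The gripper opens to 88 mm and grips with 3 to 60 N. Pads are 19 mm wide; open, the fingers measure 130 mm over their backs; the gripper's body (78 mm by 193 mm) begins 47 mm behind the grasp point.
Start: joints at [-58.092, 20.546, 0.682, 0, -70.136, -16.507], TCP at [0.179, -0.651, 0.198] pointing down, gripper open.
Joint ranges: [-176.03, 176.03], [-82.01, 121.73], [-58.28, 71.71], [-173.87, 95.51], [-174.79, -0.11], [-173.66, 173.66]. Speed limits (degrees/s): [136.94, 136.94, 172.46, 180, 180, 180].

INTERFACE

Orientations are given as [roll, pitch, yaw] about the fixed x, y, z axes, in that order (R = Rz(yaw) Ry(pitch) Rx(roll)).
In Python, from plant import r gives the robot as it stands.
- The arm moves only by the tool carry_out, never from a script. Its argument "plan" is a list of rows, each a list of 6 numbers: the shift along the world's x, y, z in m, then the turn, a rotation vector about the world's x, y, z in rad. In form: [[tx, ty, tz, wx, wy, wz], ...]. A call has 1 to 12 rows; each row shifts and turns the pose as measured when the row begins; what a row does not reach is not made up. A row lasts 1/12 s, in which the tool goes at most 41.7 mm and 7.16 degrees, less where a joint would pass 70% of its speed; a pose out of reach is approached as far as the arm can. A call with a gripper value outside its range is refused whole. "fingers" is the closure, from -1 (fully open) to 1 (shut), set as the call begins (left out, the last holds). The fingers move at their own pace and stop on an object; "force" is the grip in N (left out, the last holds). Time passes only in rows, so rows that do not move let the fingers close. It gives the time, the measured TCP pose, the force and the opening at its end, in the units of the state.
- r.get_state(): the state, without advancing time (a new reading comes with each control period).
- r.capture(name): name is "scene" or "top" or "wrist"; returns the picture (420x560x3 uint8, red, green, blue); there is no depth.
- r.camera_model(name): a dict with "fov_y" (degrees; the focal length in pixels is half the picture's height over the tangent of half this angle, whatever the lens; pixels are square), "cx", "cy" (the principal point, pixels), "R" (3x3) and "t" (3): a world point X has camera coordinates R X + t; the wrist camera has in their place "mount" (4x4, takes a point from camera to tool coordinates, whose origin is the TCP and whose axes are the flange's). Camera axes: x right, y down, z forward; pixel columns grow to the right and rows downward; lengths in m; the calibration is good to about 2 mm. A picture is of the moment at which its call begins: read the wrist's pose just before it. camera_model takes no time and is no camera call.
- r.close_job(): hands the job in, once; it reports no verdict.
The state is a dict: "time_s": time; "joints": joint angles; "qd": joint speeds; "joint_torque": joint torques, N m; "tcp_pos": TCP position; "eef_rot": TCP orientation; "contact_force": force on the tool from outside, world axes, zero at the start; "moment": the same for the moment, N m; "gripper_width": finger opening in m.
Only numpy, scipy, OpenCV 4.12 (cv2) and the standard library are available. Lean on these libraries where they do the work, as an engineer would, in place of code of your own. Each camera call takes 0.05 s, during which the arm holds its last target.

TASK

Pack the sample for the courier: on the bench, stand the sample bottle upright in the open canister and close the canister with its cap. Then stand the closed canister in the round well of the foam shipper base, lay the cold brick flat in the rectangular recess beside it, and last of all put the foam cover fully down over both. Keep the sample upright the whole time and leave the dishes, the tube rack and the tip box where they are.

Things in the scene. Friction and masses are not known exactly. Their poses are not given: they have to be found in the camera images.
- sample_mid (a point): Sample bottle: slim upright screw-cap bottle, pale body 28 mm in diameter with a paper label, white ribbed screw cap 33 mm in diameter and 18 mm high at the top; 95 mm high in all, 50 g. Point: on its axis, half-way up (47.5 mm above its foot). z is up along the bottle.
- can_mid (a point): Open canister: pale grey cylinder, thick-walled, outer diameter 68 mm, mouth up. Outer wall 62 mm high, ending in a flat shoulder; above it a neck (49 mm, tapering to 45) rises 7 mm: 69 mm in all. Mouth 40 mm wide, inner floor 4 mm above the underside; a bottle standing in it sticks out 30 mm. 90 g. Point: on the axis, half-way up (34.5 mm above the underside). z up.
- cap_mid (a point): Canister cap: pale grey ribbed cup, outer diameter 60 mm, 47 mm high, flat closed top, standing open side down. Bore 55 mm, 43 mm deep: it slips loosely over the canister's neck and rests on the shoulder (109 mm high in all). Nothing locks it, so lift the closed canister by its lower part. 40 g. Point: on the axis, half-way up (23.5 mm above the open rim). z up.
- brick_mid (a point): Cold brick: blue hard plastic block with a white blank label, 95 mm long (x) by 50 mm wide (y) by 28 mm thick (z), lying flat, 140 g. Point: its centre, 14 mm above its underside.
- cover_mid (a point): Foam cover: big white foam box turned open side down, 236 mm long (x), 120 mm wide (y), 107 mm high, inside 212 x 96 mm and 95 mm high. On top, along x in the middle, a solid grip ridge 110 mm long, 36 mm wide, 25 mm high: 132 mm in all. 160 g. Fits either way round. Point: the centre, 66 mm above the lower rim.
- shipper: White foam shipper base, fixed, 236 mm (x) by 120 mm (y); origin: centre of the underside. Heights above the bench: step all round, where the cover rests, 45 mm; raised deck (202 x 86 mm) 60 mm. Round well: diameter 76 mm, centre at x = +56.5 mm, floor 25 mm high. Rectangular recess: 105 mm (x) by 60 mm (y), centre at x = -40.5 mm, floor 45 mm high. Closed canister in the well: top at 134 mm.
- dishes: Bystander: two small flat round culture dishes stacked, 55 mm in diameter, 26 mm high; origin at the centre of the underside. Leave in place.
- rack: Bystander: white tube rack 66 x 130 mm with capped blood tubes, 86 mm high; origin at the centre of the underside. Leave in place.
- tips: Bystander: grey box with a clear lid, 85 x 125 mm, 67 mm high; origin at the centre of the underside. Leave in place.
There are look-alikes about, which are no part of the job. What is shaped like the part that bears sample_mid but pink or turquoise is not meant.

How it is judged:
By the outcome, as a careful person would: the job done as asked, in the order asked, and still so for the second after the job is handed in, with the robot touching nothing.
It also fails if it takes over 136 s, if anything falls off the work surface, if the arm or the gripper's body presses on something with over 40 N, if the wrist force passes 120 N, or if a joint passes its speed limit or range.

## Working session

There is one attempt and no reset: what is moved stays moved. The work goes in short steps, Python scripts to look and compute and a tool call to move; the robot and the scene stay as the last step left them, time stands still between calls to the robot, and variables do not carry over. Pictures are saved under pics/ and viewed, and the job is handed in when it is done.

Besides the shell and the picture viewer there is one more tool, called by a JSON object that holds its "fn" and its "kwargs". carry_out: Moves the arm, as the interface text tells. Its arguments: {"type":"object","properties":{"plan":{"type":"array"},"fingers":{"type":"number"},"force":{"type":"number"}},"required":["plan"]}

```bash
ls; mkdir -p pics; python3 - <<'E'
from plant import r
import cv2
print(r.get_state()); print(r.grasp_offset)
for n in("scene","top","wrist"):
    im=r.capture(n); cv2.imwrite(f"pics/{n}0.png",im[:,:,::-1]); print(n,r.camera_model(n))
E
```

```text
pics
{'time_s': 0.0, 'joints': array([-5.80919516e+01,  2.05895641e+01,  6.32643987e-01, -1.74676715e-02,
       -7.01355003e+01, -1.65068935e+01]), 'qd': array([-0.03438756, -0.03777729, -0.01304007, -0.06772127, -0.02065851,
       -0.04923729]), 'joint_torque': array([-5.86418191e-04, -5.82717741e+01,  2.93056029e+01,  6.99729234e+00,
        6.87827225e-03, -1.08739914e-04]), 'tcp_pos': array([ 0.17907201, -0.65025471,  0.1966436 ]), 'eef_rot': array([ 1.79906723e+02, -1.05176692e-02, -1.64604785e+02]), 'contact_force': array([-0.33527131, -0.58277993,  0.5504752 ]), 'moment': array([0.00618496, 0.00380883, 0.01663487]), 'gripper_width': 0.08775768626870582}
-0.0188
scene {'fov_y': 54.94700296186271, 'cx': 277.1277597198053, 'cy': 209.95516245883724, 'R': array([[-0.76156041,  0.64801319, -0.01022996],
       [ 0.43795557,  0.50293225, -0.74515373],
       [-0.47772446, -0.57195984, -0.66681427]]), 't': array([ 0.45232891, -0.20120855,  1.18479043])}
top {'fov_y': 43.15505032381265, 'cx': 275.09257201771425, 'cy': 196.65504573150668, 'R': array([[ 0.00884637, -0.99995812,  0.0023468 ],
       [-0.99804562, -0.00897458, -0.06184172],
       [ 0.06186019, -0.00179514, -0.99808321]]), 't': array([-0.01937861,  0.57232155,  1.32734924])}
wrist {'fov_y': 69.075977339696, 'cx': 281.3859919651845, 'cy': 210.51128920430426, 'mount': array([[ 1.11675176e-04, -9.55956815e-01, -2.93507336e-01,
         7.95803411e-02],
       [ 9.99999918e-01,  2.21340083e-04, -3.40422135e-04,
        -2.13723021e-04],
       [ 3.90393798e-04, -2.93507273e-01,  9.55956761e-01,
        -1.85940829e-01],
       [ 0.00000000e+00,  0.00000000e+00,  0.00000000e+00,
         1.00000000e+00]])}
```

View pics/scene0.png

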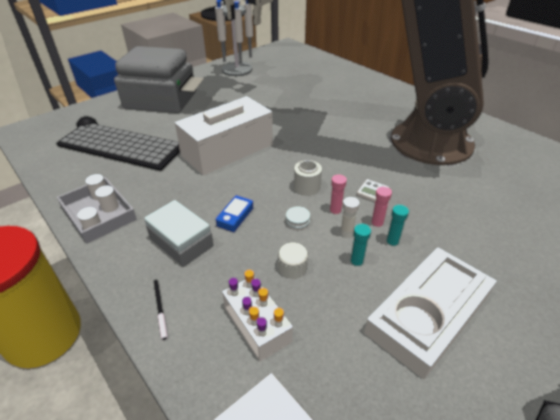

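View pics/top0.png

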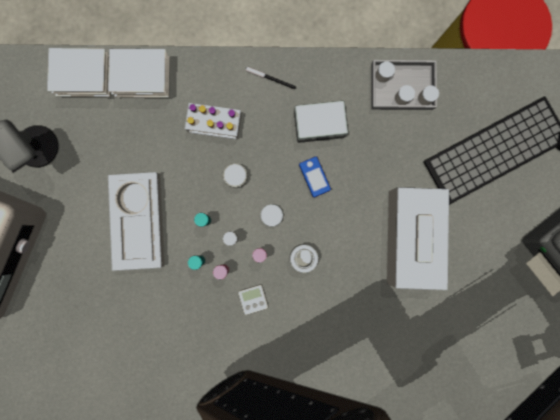

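View pics/wrist0.png

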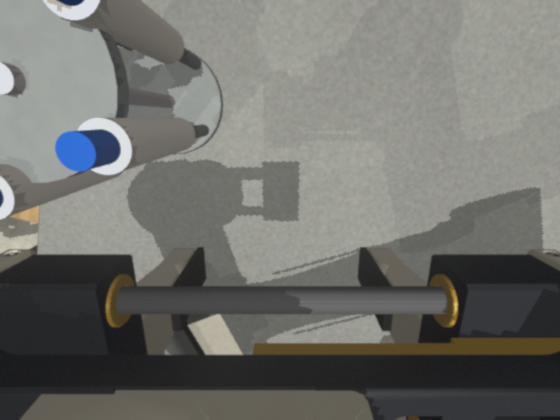

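```bash
cat > h.py <<'E'
import numpy as np, cv2
from plant import r
def proj(n,X):
    c=r.camera_model(n); X=np.atleast_2d(X); p=X@np.array(c["R"]).T+c["t"]
    f=210/np.tan(np.radians(c["fov_y"]/2))
    return np.c_[f*p[:,0]/p[:,2]+c["cx"], f*p[:,1]/p[:,2]+c["cy"]]
def back(n,uv,z):
    c=r.camera_model(n); f=210/np.tan(np.radians(c["fov_y"]/2))
    R=np.array(c["R"]); d=R.T@np.array([(uv[0]-c["cx"])/f,(uv[1]-c["cy"])/f,1]); o=-R.T@np.array(c["t"])
    return o+d*(z-o[2])/d[2]
def wback(uv,z,st,c=None):
    from scipy.spatial.transform import Rotation as Ro
    c=c or r.camera_model("wrist"); f=210/np.tan(np.radians(c["fov_y"]/2)); M=np.array(c["mount"])
    Rw=Ro.from_euler('xyz',st["eef_rot"],degrees=True).as_matrix()
    d=Rw@M[:3,:3]@np.array([(uv[0]-c["cx"])/f,(uv[1]-c["cy"])/f,1]); o=Rw@M[:3,3]+st["tcp_pos"]
    return o+d*(z-o[2])/d[2]
def wproj(X,st):
    from scipy.spatial.transform import Rotation as Ro
    c=r.camera_model("wrist"); f=210/np.tan(np.radians(c["fov_y"]/2)); M=np.array(c["mount"])
    Rw=Ro.from_euler('xyz',st["eef_rot"],degrees=True).as_matrix()
    X=np.atleast_2d(X); t=(X-st["tcp_pos"])@Rw; p=(t-M[:3,3])@M[:3,:3]
    return np.c_[f*p[:,0]/p[:,2]+c["cx"], f*p[:,1]/p[:,2]+c["cy"]]
def crop(src,dst,x0,y0,x1,y1,s):
    im=cv2.imread(src)[y0:y1,x0:x1]; im=cv2.resize(im,None,fx=s,fy=s,interpolation=cv2.INTER_CUBIC)
    for u in range((x0+19)//20*20,x1,20):
        cv2.line(im,((u-x0)*s,0),((u-x0)*s,6),(0,0,255),1); cv2.putText(im,str(u),((u-x0)*s,16),0,.35,(0,0,255),1)
    for v in range((y0+19)//20*20,y1,20):
        cv2.line(im,(0,(v-y0)*s),(6,(v-y0)*s),(0,0,255),1); cv2.putText(im,str(v),(8,(v-y0)*s+4),0,.35,(0,0,255),1)
    cv2.imwrite(dst,im)
E
python3 - <<'E'
from h import *
crop("pics/top0.png","pics/t_a.png",180,150,340,290,5)
crop("pics/scene0.png","pics/s_a.png",270,150,420,280,5)
crop("pics/top0.png","pics/t_b.png",95,160,195,285,4)
crop("pics/top0.png","pics/t_c.png",290,150,460,300,4)
E
```

```text
(no output)
```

View pics/t_a.png

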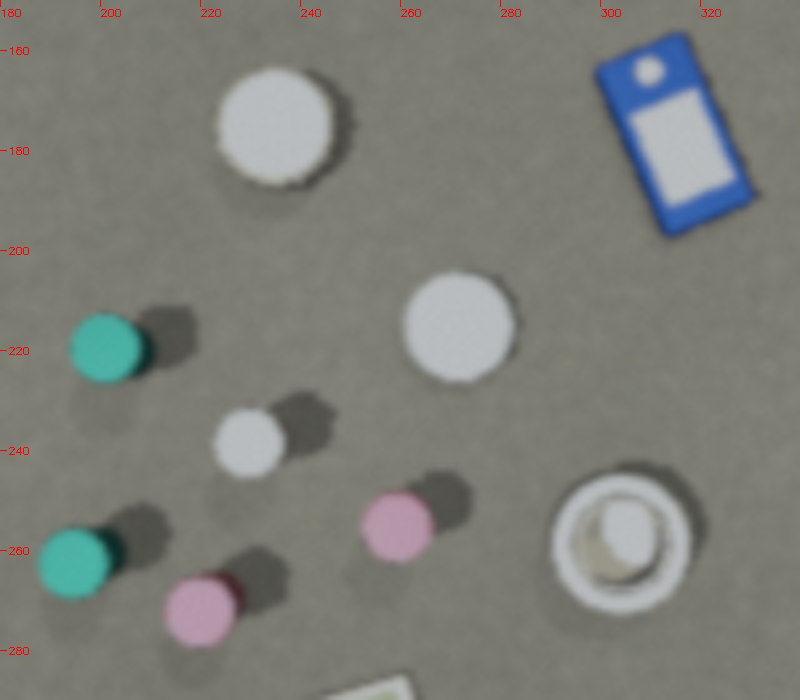

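View pics/s_a.png

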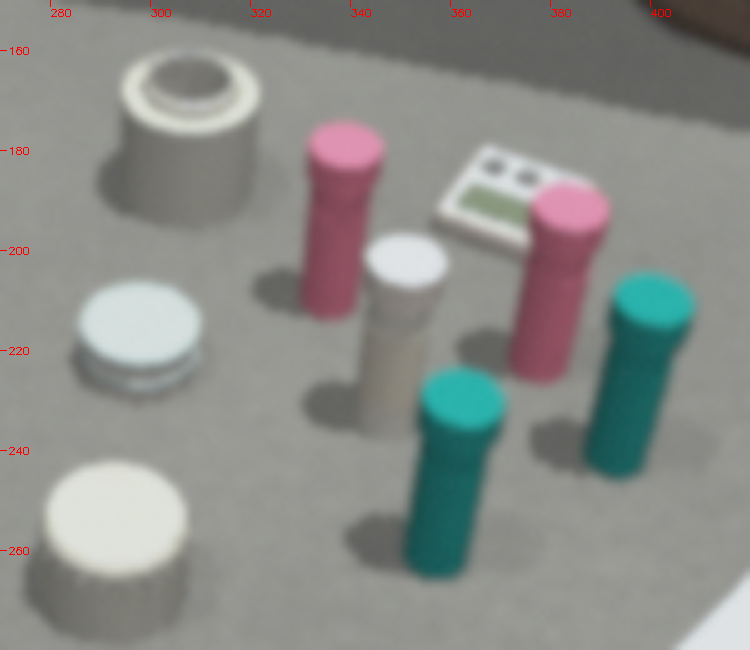

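View pics/t_b.png

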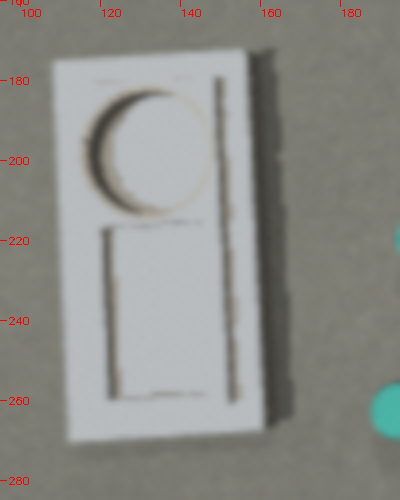

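View pics/t_c.png

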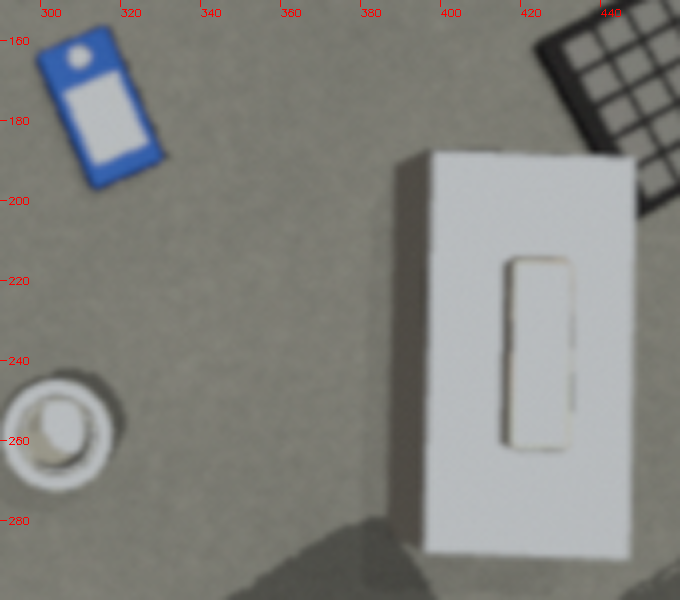

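```bash
python3 - <<'E'
from h import *
b=lambda u,v,z,n="top":np.round(back(n,(u,v),z)[:2],4)
print("sample",b(229.6,238.8,.095),b(351,201.8,.095,"scene"), "width",np.diff([b(222.5,238.6,.095)[1],b(237,238.6,.095)[1]]))
print("can",b(303.9,259,.062),b(305.5,165,.069,"scene"),"w",b(290,259,.062),b(318,259,.062))
print("cap",b(235,175.2,.047),b(292.5,253.5,.047,"scene"))
print("dish",b(271.8,215.5,.026))
for p in[(202,219.5),(195,262.5),(259.5,255.5),(220,272)]:print("other",b(*p,.095))
B=[b(298.5,164.5,.028),b(316.5,157,.028),b(330.5,189,.028),b(313.5,197,.028)]
print("brick",B,np.mean(B,0),[np.linalg.norm(B[i]-B[i-1]) for i in range(4)])
C=[b(397.5,188,.107),b(448.5,189.5,.107),b(447.5,289.5,.107),b(396,288,.107)]
print("cover",C,np.mean(C,0),[np.linalg.norm(C[i]-C[i-1]) for i in range(4)])
C=[b(417.5,214.5,.132),b(432,214.5,.132),b(431.5,262,.132),b(416.5,262,.132)]
print("ridge",C,np.mean(C,0),[np.linalg.norm(C[i]-C[i-1]) for i in range(4)])
C=[b(108,174.5,.045),b(157,172.5,.045),b(161.5,267.5,.045),b(112,270.3,.045)]
print("ship",C,np.mean(C,0),[np.linalg.norm(C[i]-C[i-1]) for i in range(4)])
print("well",b(132,198,.06))
crop("pics/scene0.png","pics/s_b.png",355,235,505,375,5)
crop("pics/scene0.png","pics/s_c.png",165,90,285,260,4)
E
```

```text
sample [0.4664 0.093 ] [0.4722 0.0958] width [-0.0344]
can [ 0.4184 -0.0856] [ 0.4274 -0.0879] w [ 0.4181 -0.0518] [ 0.4187 -0.1199]
cap [0.6231 0.0858] [0.6312 0.0915]
dish [ 0.5245 -0.0064]
other [0.5116 0.1594]
other [0.4097 0.1742]
other [0.4276 0.0216]
other [0.3879 0.1146]
brick [array([ 0.6537, -0.0726]), array([ 0.6731, -0.118 ]), array([ 0.5924, -0.1535]), array([ 0.5718, -0.1108])] [ 0.62275  -0.113725] [np.float64(0.0903706257585948), np.float64(0.04937124669278671), np.float64(0.08816314422705215), np.float64(0.04740938725611209)]
cover [array([ 0.5901, -0.3038]), array([ 0.5876, -0.4247]), array([ 0.3528, -0.4196]), array([ 0.3552, -0.299 ])] [ 0.471425 -0.361775] [np.float64(0.23494903702718165), np.float64(0.12092584504563117), np.float64(0.2348553810326687), np.float64(0.12062387823312595)]
ridge [array([ 0.527, -0.344]), array([ 0.5273, -0.3775]), array([ 0.418 , -0.3754]), array([ 0.4176, -0.3408])] [ 0.472475 -0.359425] [np.float64(0.10944679072499111), np.float64(0.033501343256651696), np.float64(0.10932017197205647), np.float64(0.03460231206147938)]
ship [array([0.6222, 0.4017]), array([0.6283, 0.28  ]), array([0.3937, 0.2637]), array([0.3858, 0.3852])] [0.5075  0.33265] [np.float64(0.23697512527689482), np.float64(0.12185278002573431), np.float64(0.23516557996441567), np.float64(0.12175656039819785)]
well [0.5634 0.3365]
```

View pics/s_b.png

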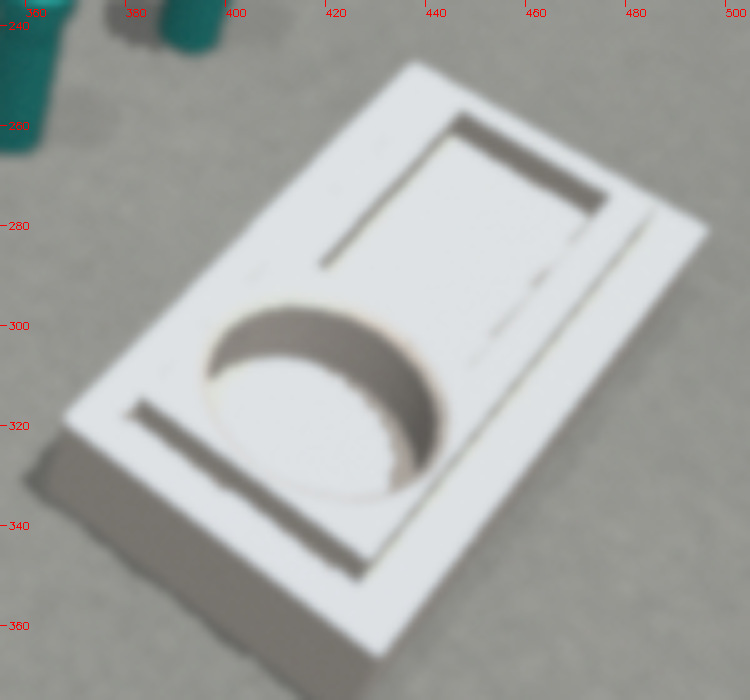

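View pics/s_c.png

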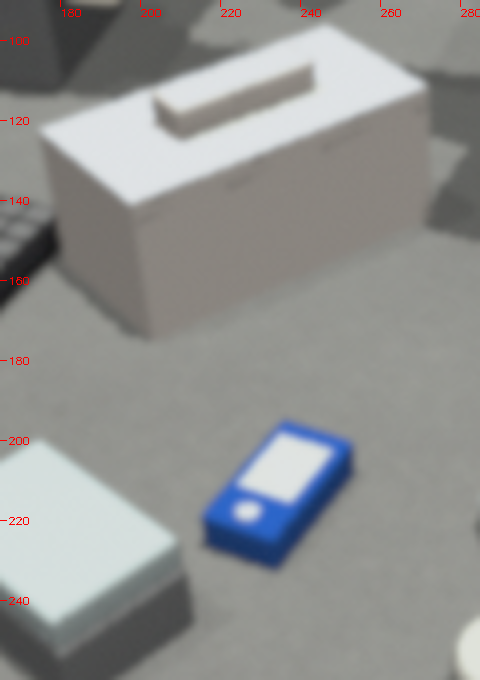

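```bash
python3 - <<'E'
from h import *
b=lambda u,v,z,n="scene":np.round(back(n,(u,v),z)[:2],4)
C=[b(438,247.3,.045),b(497,281,.045),b(430.8,366.6,.045),b(367.4,319,.045)]
print("ship",C,np.mean(C,0),[np.linalg.norm(C[i]-C[i-1]) for i in range(4)])
C=[b(246.5,97,.107),b(269.8,112,.107),b(198,141,.107),b(174.5,123,.107)]
print("cover",C,np.mean(C,0),[np.linalg.norm(C[i]-C[i-1]) for i in range(4)])
C=[b(236,195.3,.028),b(252.7,200.8,.028),b(233,226,.028),b(216,219.5,.028)]
print("brick",C,np.mean(C,0),[np.linalg.norm(C[i]-C[i-1]) for i in range(4)])
E
```

```text
ship [array([0.3982, 0.269 ]), array([0.39  , 0.3882]), array([0.6251, 0.4043]), array([0.6336, 0.285 ])] [0.511725 0.336625] [np.float64(0.23594312874080486), np.float64(0.1194817140821138), np.float64(0.235650631231915), np.float64(0.11960242472458493)]
cover [array([ 0.3612, -0.4094]), array([ 0.3676, -0.2953]), array([ 0.5952, -0.2993]), array([ 0.5946, -0.4161])] [ 0.47965  -0.355025] [np.float64(0.2334961455784656), np.float64(0.1142793507156914), np.float64(0.22763514667115883), np.float64(0.1168015410857237)]
brick [array([ 0.5969, -0.1479]), array([ 0.5792, -0.1056]), array([ 0.6641, -0.0667]), array([ 0.6806, -0.1087])] [ 0.6302   -0.107225] [np.float64(0.09242472612888826), np.float64(0.045853898416601375), np.float64(0.09338747239324982), np.float64(0.045124826869473965)]
```

{"fn": "carry_out", "kwargs": {"plan": [[0.02,0.035,0.01,0,0,0.1],[0.02,0.035,0.01,0,0,0.1],[0.02,0.035,0.01,0,0,0.1]]}}

```text
time_s: 0.4
tcp_pos: [0.2355, -0.5455, 0.2203]
eef_rot: [179.3, -0.2, -147.5]
contact_force: [0.7, 0.6, -0.4]
gripper_width: 0.0876
```

```bash
python3 - <<'E'
from h import *
print(r.get_state()["joints"])
E
```

```text
[-4.77862624e+01  1.26179945e+01 -7.40052134e+00  4.66285637e-02
 -7.06619871e+01 -9.70122525e+00]
```

{"fn": "carry_out", "kwargs": {"plan": [[0.012,0.038,0.003,0,0,0.08],[0.012,0.038,0.003,0,0,0.08],[0.012,0.038,0.003,0,0,0.08],[0.012,0.038,0.003,0,0,0.08],[0.012,0.038,0.003,0,0,0.08],[0.012,0.038,0.003,0,0,0.08],[0.014,0.038,0.003,0,0,0.08],[0.014,0.038,0.003,0,0,0.08],[0.014,0.038,0.003,0,0,0.08],[0.016,0.037,0.003,0,0,0.08],[0.016,0.037,0.003,0,0,0.08],[0.016,0.037,0.003,0,0,0.08]]}}

```text
time_s: 1.4
tcp_pos: [0.3964, -0.0745, 0.2577]
eef_rot: [179.6, -0.0, -89.7]
contact_force: [1.1, -1.9, -0.7]
gripper_width: 0.0875
```

{"fn": "carry_out", "kwargs": {"plan": [[0.015,0.038,0.0,0,0,0.08],[0.015,0.038,0.0,0,0,0.08],[0.015,0.038,0.0,0,0,0.08],[0.015,0.03,0.0,0,0,0.08],[0.01,0.02,0.0,0,0,0.03],[0,0,0,0,0,0],[0,0,0,0,0,0]]}}

```text
time_s: 1.98
tcp_pos: [0.4675, 0.1029, 0.2584]
eef_rot: [179.8, 0.1, -67.8]
contact_force: [-0.7, 0.4, -0.3]
gripper_width: 0.0877
```

```bash
cat > w.py <<'E'
import sys,pickle
from h import *
st=r.get_state(); im=r.capture("wrist"); n=sys.argv[1]
cv2.imwrite(f"pics/{n}.png",im[:,:,::-1]); pickle.dump(st,open(f"{n}.pkl","wb"))
print(st["time_s"],st["tcp_pos"],st["eef_rot"],st["joints"].round(1),st["gripper_width"])
E
python3 w.py w1; python3 -c "
from h import *
crop('pics/w1.png','pics/w1c.png',0,0,560,300,1)"
```

```text
1.9833 [0.46751316 0.10287587 0.25840029] [ 1.79812330e+02  7.03446863e-02 -6.77598996e+01] [ 35.9  -0.3 -17.2  -0.1 -73.3 -13.7] 0.087670457851659
```

View pics/w1.png

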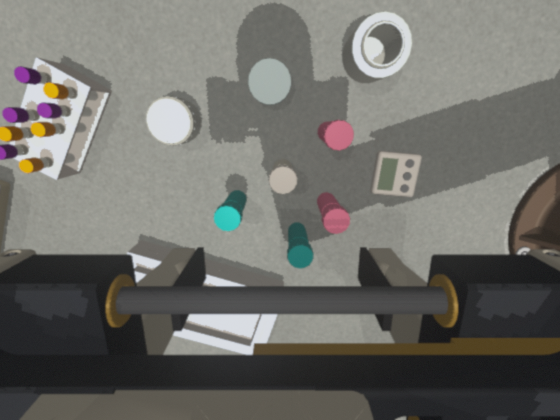

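```bash
python3 - <<'E'
from h import *
import pickle
st=pickle.load(open("w1.pkl","rb"))
crop('pics/w1.png','pics/w1a.png',140,0,430,260,3) 
im=cv2.imread('pics/w1a.png'); cv2.imwrite('pics/w1a.png',cv2.resize(im,(725,650)))
for n,uv,z in[("sample",(283.5,180.5),.095),("can",(382,44.5),.062),("dish",(270,81),.026),("cap",(170,120),.047)]:
    print(n,wback(uv,z,st).round(4))
E
```

```text
sample [0.4681 0.0934 0.095 ]
can [ 0.4218 -0.0859  0.062 ]
dish [ 0.5268 -0.0059  0.026 ]
cap [0.6241 0.0849 0.047 ]
```

View pics/w1a.png

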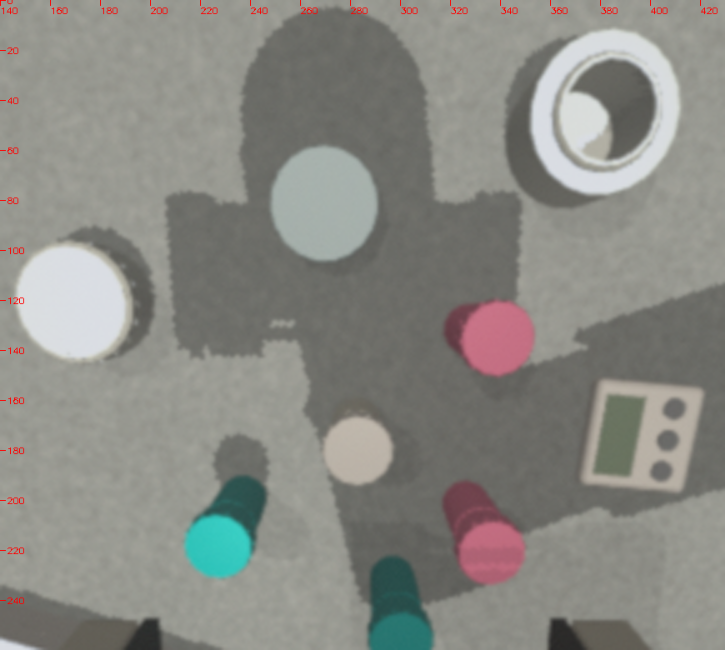

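{"fn": "carry_out", "kwargs": {"plan": [[0,-0.0048,-0.035,0,0,0],[0,-0.0048,-0.035,0,0,0],[0,0,-0.035,0,0,0],[0,0,-0.03,0,0,0],[0,0,-0.02,0,0,0],[0,0,0,0,0,0],[0,0,0,0,0,0]], "fingers": -1, "force": 15}}

```text
time_s: 2.62
tcp_pos: [0.4656, 0.086, 0.1013]
eef_rot: [-179.8, 0.1, -68.4]
contact_force: [0.5, -0.4, 0.4]
gripper_width: 0.0875
```

```bash
python3 w.py w2
```

```text
2.6167 [0.46560448 0.08601012 0.10132488] [-1.79776418e+02  9.96636474e-02 -6.83710885e+01] [ 34.3   6.5 -31.9  -0.1 -51.4 -12.7] 0.08746158225198526
```

View pics/w2.png

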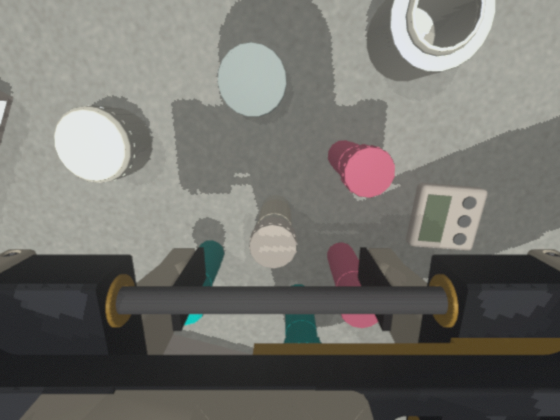

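```bash
python3 - <<'E'
from h import *
import pickle
st=pickle.load(open("w2.pkl","rb"))
crop('pics/w2.png','pics/w2a.png',220,190,340,290,6) 
for n,uv,z in[("sample",(272.5,247),.095),("dish",(252,79),.026),("cap",(92,145),.047)]:
    print(n,wback(uv,z,st).round(4))
E
```

```text
sample [0.4694 0.0931 0.095 ]
dish [ 0.5275 -0.0061  0.026 ]
cap [0.6239 0.0853 0.047 ]
```

View pics/w2a.png

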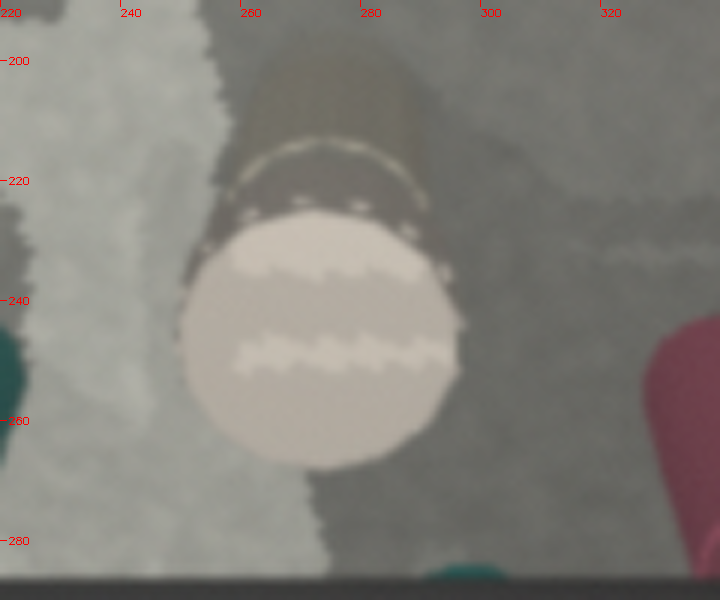

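{"fn": "carry_out", "kwargs": {"plan": [[0.003,0.0065,0,0,0,0],[0,0,-0.012,0,0,0],[0,0,-0.012,0,0,0],[0,0,-0.006,0,0,0],[0,0,0,0,0,0]]}}

```text
time_s: 3.08
tcp_pos: [0.4752, 0.0963, 0.0794]
eef_rot: [-178.9, 0.2, -68.4]
contact_force: [-0.8, -0.1, -0.4]
gripper_width: 0.0875
```

{"fn": "carry_out", "kwargs": {"plan": [[-0.006,-0.003,-0.005,0,0,0],[0,0,0,0,0,0],[0,0,0,0,0,0]]}}

```text
time_s: 3.33
tcp_pos: [0.4704, 0.0942, 0.0766]
eef_rot: [-178.7, 0.2, -68.4]
contact_force: [0.6, -0.0, -0.3]
gripper_width: 0.0878
```

```bash
python3 - <<'E'
from h import *
for i in range(3):
    s=r.get_state(); print(s["time_s"],s["tcp_pos"].round(4),s["eef_rot"].round(2)); r.capture("top")
E
```

```text
3.3333 [0.4704 0.0942 0.0766] [-178.65    0.24  -68.41]
3.3833 [0.4702 0.0941 0.0765] [-178.67    0.25  -68.42]
3.4333 [0.4702 0.0941 0.0764] [-178.68    0.25  -68.42]
```

```bash
cat >> h.py <<'E'
def delta(pos,yaw,st=None):
    """remaining shift and rotvec from the present pose to pos with tool straight down at yaw"""
    from scipy.spatial.transform import Rotation as Ro
    st=st or r.get_state()
    R0=Ro.from_euler('xyz',st["eef_rot"],degrees=True); R1=Ro.from_euler('xyz',[180,0,yaw],degrees=True)
    d=np.array(pos)-st["tcp_pos"]; w=(R1*R0.inv()).as_rotvec()
    print("t",st["time_s"].__round__(2),"pos",st["tcp_pos"].round(4),"rot",st["eef_rot"].round(2),"| d",d.round(4),"w",w.round(4),"F",st["contact_force"].round(1),"g",round(st["gripper_width"],4),"j",st["joints"].round(0)); return d,w
E
python3 - <<'E'
from h import *
delta((.469,.093,.070),-68.4)
E
```

```text
t 3.48 pos [0.4702 0.0941 0.0763] rot [-178.68    0.25  -68.42] | d [-0.0012 -0.0011 -0.0063] w [-0.0125  0.0198  0.0004] F [-0.2 -0.5  0.4] g 0.0874 j [ 35.   8. -34.   0. -46. -13.]
```

{"fn": "carry_out", "kwargs": {"plan": [[-0.001,-0.001,-0.006,-0.0125,0.02,0],[0,0,0,0,0,0]]}}

```text
time_s: 3.65
tcp_pos: [0.4694, 0.0932, 0.0706]
eef_rot: [180.0, -0.0, -68.4]
contact_force: [0.4, -0.0, -0.1]
gripper_width: 0.0878
```

```bash
python3 - <<'E'
from h import *
delta((.469,.093,.070),-68.4)
E
```

```text
t 3.65 pos [0.4694 0.0932 0.0706] rot [179.95  -0.   -68.41] | d [-0.0004 -0.0002 -0.0006] w [ 0.0003 -0.0007  0.0002] F [ 0.4 -0.  -0.1] g 0.0878 j [ 35.   9. -33.  -0. -47. -13.]
```

{"fn": "carry_out", "kwargs": {"plan": [[0,0,0,0,0,0],[0,0,0,0,0,0],[0,0,0,0,0,0],[0,0,0,0,0,0],[0,0,0,0,0,0],[0,0,0,0,0,0]], "fingers": 1, "force": 20}}

```text
time_s: 4.15
tcp_pos: [0.4696, 0.0932, 0.0698]
eef_rot: [179.8, -0.0, -68.4]
contact_force: [0.2, -0.3, -0.0]
gripper_width: 0.0532
```

```bash
python3 - <<'E'
from h import *
delta((.469,.093,.070),-68.4)
E
```

```text
t 4.15 pos [0.4696 0.0932 0.0698] rot [ 1.7984e+02 -4.0000e-02 -6.8420e+01] | d [-0.0006 -0.0002  0.0002] w [ 0.0016 -0.0024  0.0004] F [ 0.2 -0.3 -0. ] g 0.0532 j [ 35.  10. -33.  -0. -47. -13.]
```

Fingers still closing (69 mm/s).

{"fn": "carry_out", "kwargs": {"plan": [[0,0,0,0,0,0],[0,0,0,0,0,0],[0,0,0,0,0,0],[0,0,0,0,0,0],[0,0,0,0,0,0]]}}

```text
time_s: 4.57
tcp_pos: [0.4696, 0.0932, 0.07]
eef_rot: [179.9, -0.0, -68.4]
contact_force: [0.0, -0.9, 0.3]
gripper_width: 0.0201
```

```bash
python3 w.py w3; python3 -c "
from h import *
cv2.imwrite('pics/s3.png',r.capture('scene')[:,:,::-1]); crop('pics/s3.png','pics/s3a.png',250,130,430,290,4)"
```

```text
4.5667 [0.46959334 0.09316364 0.07003418] [ 1.79867112e+02 -2.81526952e-02 -6.84254140e+01] [ 34.8   9.5 -33.3  -0.  -47.3 -13.3] 0.020123118511932162
```

View pics/w3.png

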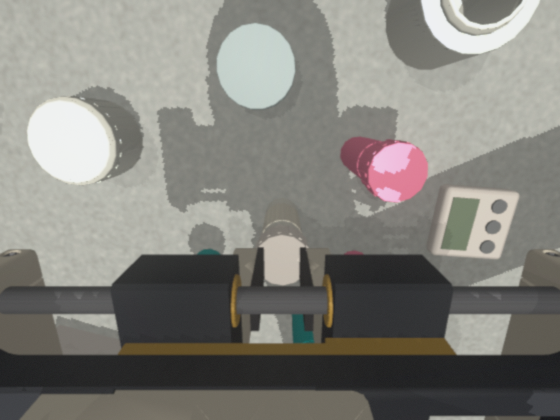

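View pics/s3a.png

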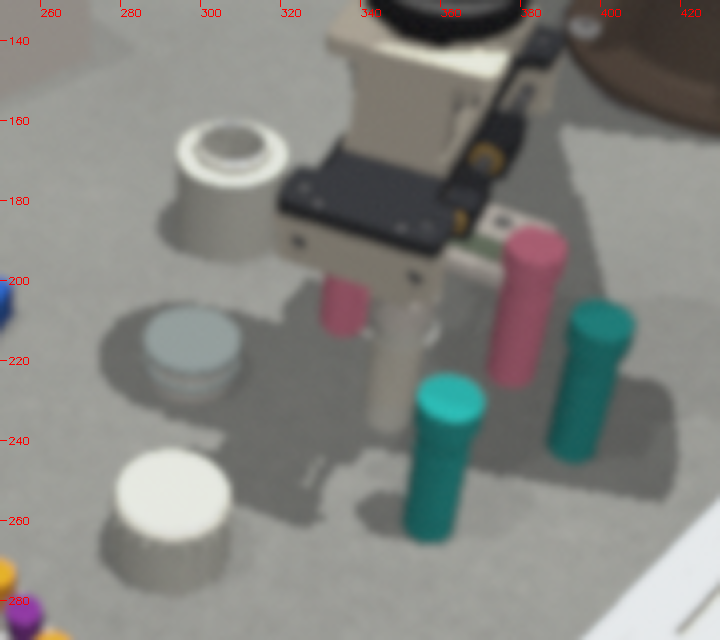

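{"fn": "carry_out", "kwargs": {"plan": [[0,0,0,0,0,0],[0,0,0,0,0,0]]}}

```text
time_s: 4.83
tcp_pos: [0.4696, 0.0932, 0.07]
eef_rot: [179.9, -0.0, -68.4]
contact_force: [-0.6, -0.4, 0.1]
gripper_width: 0.0018
```

```bash
python3 w.py w3b; python3 -c "
from h import *
crop('pics/w3b.png','pics/w3c.png',200,200,360,345,5)"
```

```text
4.8333 [0.46956713 0.0931633  0.069998  ] [ 1.79860499e+02 -2.88277151e-02 -6.84236398e+01] [ 34.8   9.5 -33.3  -0.  -47.3 -13.3] 0.001763199066419363
```

View pics/w3c.png

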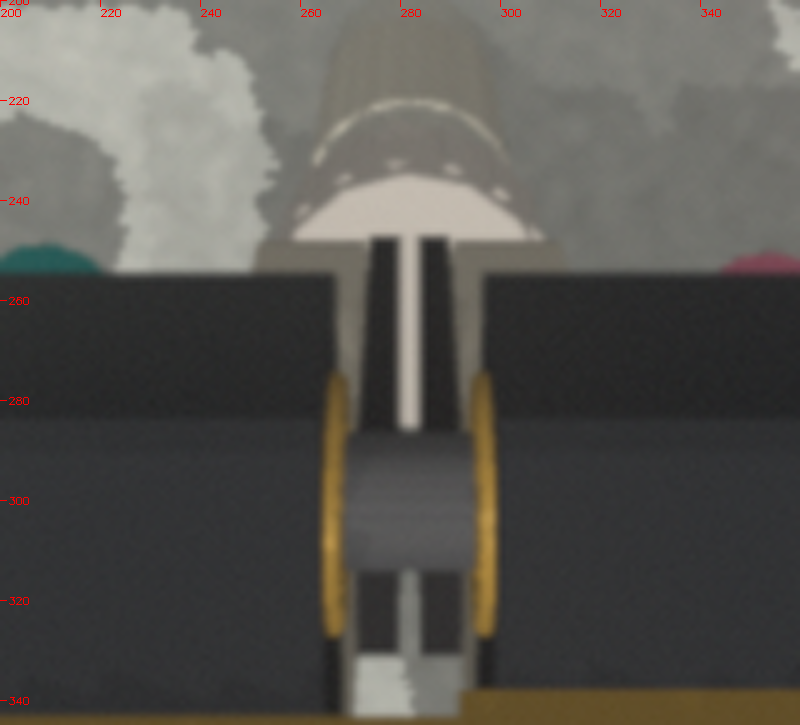

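```bash
python3 - <<'E'
from h import *
import pickle
st=pickle.load(open("w3b.pkl","rb"))
a=np.linspace(0,2*np.pi,8,endpoint=False)
print(wproj([[.469,.0931,.095]],st),wproj([[.469,.0931,.0]],st),wproj([st["tcp_pos"]],st),wproj([st["tcp_pos"]+[0,0,.0188]],st))
print(wproj(np.c_[.469+.0165*np.cos(a),.0931+.0165*np.sin(a),0*a+.095],st).round())
crop('pics/s3.png','pics/s3b.png',320,180,400,250,8)
for n,uv,z in[("dish",(255.5,66),.026),("cap",(72,141),.047)]:
    print(n,wback(uv,z,st).round(4))
cv2.imwrite('pics/t4.png',r.capture('top')[:,:,::-1]); cv2.imwrite('pics/s4.png',r.capture('scene')[:,:,::-1])
crop('pics/t4.png','pics/t4a.png',180,200,300,310,6);crop('pics/s4.png','pics/s4a.png',310,180,430,280,6)
E
```

```text
[[282.49371948 260.93519305]] [[281.83037344 212.2016258 ]] [[281.42621854 243.63505445]] [[281.51362409 256.05329477]]
[[256. 251.]
 [257. 271.]
 [272. 284.]
 [293. 284.]
 [309. 270.]
 [309. 251.]
 [293. 236.]
 [271. 237.]]
dish [ 0.5278 -0.0058  0.026 ]
cap [0.6234 0.0846 0.047 ]
```

View pics/s4a.png

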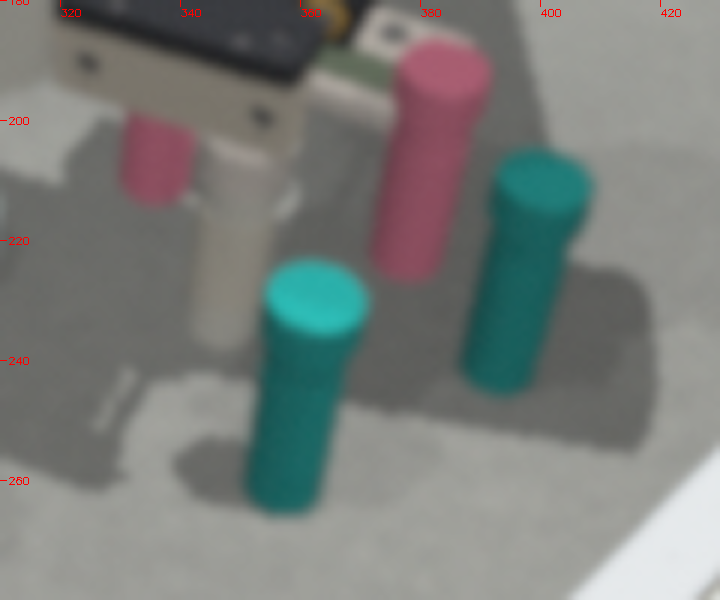

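View pics/t4a.png

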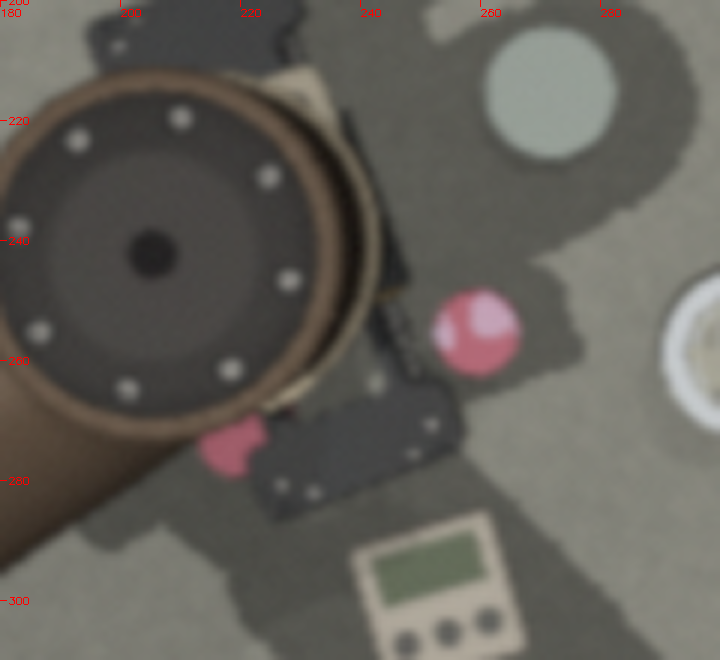

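```bash
python3 - <<'E'
from h import *
import pickle
from scipy.spatial.transform import Rotation as Ro
st=pickle.load(open("w3b.pkl","rb")); R=Ro.from_euler('xyz',st["eef_rot"],degrees=True).as_matrix()
for z in(0,-.066):
  for x,y in((.039,.0965),(.039,-.0965),(-.039,.0965),(-.039,-.0965),(0,0)):
    P=st["tcp_pos"]+R@[x,y,z]; print(x,y,z,P.round(3),proj("scene",P).round(1),proj("top",P).round(1))
print(proj("scene",[[.4664,.093,.095],[.4664,.093,0],[.4722,.0958,.095]]))
E
python3 -c "
from h import *
crop('pics/s4.png','pics/s4b.png',290,90,410,240,5)"
```

```text
0.039 0.0965 0 [0.394 0.021 0.07 ] [[348.3 179.7]] [[259.7 268.9]]
0.039 -0.0965 0 [0.574 0.092 0.07 ] [[314.3 232.1]] [[231.3 194.5]]
-0.039 0.0965 0 [0.365 0.094 0.07 ] [[381.1 189.4]] [[229.5 280.6]]
-0.039 -0.0965 0 [0.545 0.165 0.07 ] [[351.1 245.2]] [[201.4 206. ]]
0 0 0 [0.47  0.093 0.07 ] [[349.6 209.5]] [[230.4 237.3]]
0.039 0.0965 -0.066 [0.394 0.021 0.136] [[351.5 156. ]] [[258.9 271. ]]
0.039 -0.0965 -0.066 [0.574 0.092 0.136] [[316.  207.5]] [[229.  192.5]]
-0.039 0.0965 -0.066 [0.366 0.094 0.136] [[386.  165.5]] [[227.  283.3]]
-0.039 -0.0965 -0.066 [0.545 0.165 0.136] [[355.1 220.5]] [[197.4 204.6]]
0 0 -0.066 [0.47  0.093 0.136] [[353.1 185.3]] [[228.  237.7]]
[[351.85377075 199.94126373]
 [347.07685273 232.09795385]
 [350.99251635 201.7851181 ]]
```

View pics/s4b.png

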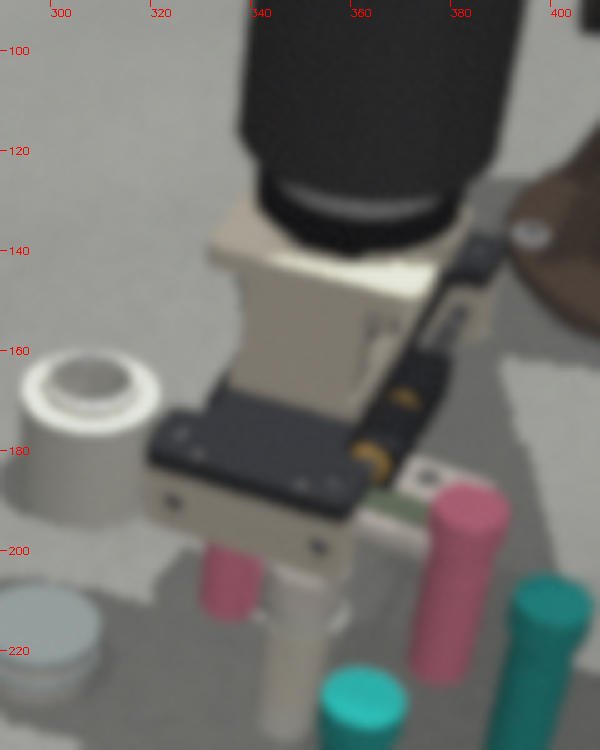

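{"fn": "carry_out", "kwargs": {"plan": [[0,0,0,0,0,0],[0,0,0,0,0,0],[0,0,0,0,0,0],[0,0,0,0,0,0],[0,0,0,0,0,0],[0,0,0,0,0,0],[0,0,0,0,0,0],[0,0,0,0,0,0],[0,0,0,0,0,0]], "fingers": -0.6}}

```text
time_s: 5.73
tcp_pos: [0.4696, 0.0932, 0.07]
eef_rot: [179.9, -0.0, -68.4]
contact_force: [-0.1, -1.2, -1.3]
gripper_width: 0.055
```

```bash
python3 - <<'E'
from h import *
delta((.469,.093,.042),-68.4)
import pickle
from scipy.spatial.transform import Rotation as Ro
st=pickle.load(open("w1.pkl","rb")); R=Ro.from_euler('xyz',st["eef_rot"],degrees=True).as_matrix()
for z in(0,-.015,-.03,-.045):
    print(z,[wproj(st["tcp_pos"]+R@[x,y,z],st).round(0)[0] for x in(-.0095,.0095) for y in(-.044,.044)])
E
python3 w.py w5;python3 -c "
from h import *
crop('pics/w5.png','pics/w5a.png',160,200,400,345,3)"
```

```text
t 5.73 pos [0.4696 0.0932 0.07  ] rot [ 1.7986e+02 -3.0000e-02 -6.8420e+01] | d [-0.0006 -0.0002 -0.028 ] w [ 0.0014 -0.0021  0.0004] F [-0.1 -1.2 -1.3] g 0.055 j [ 35.  10. -33.  -0. -47. -13.]
0 [array([216., 257.]), array([347., 257.]), array([214., 230.]), array([349., 230.])]
-0.015 [array([211., 267.]), array([352., 267.]), array([208., 239.]), array([354., 239.])]
-0.03 [array([205., 280.]), array([358., 280.]), array([202., 249.]), array([361., 249.])]
-0.045 [array([198., 294.]), array([365., 294.]), array([195., 261.]), array([368., 261.])]
5.7333 [0.46959995 0.09318011 0.0699869 ] [ 1.79861921e+02 -2.91014801e-02 -6.84235943e+01] [ 34.8   9.5 -33.3  -0.  -47.3 -13.3] 0.05502253158471563
```

View pics/w5a.png

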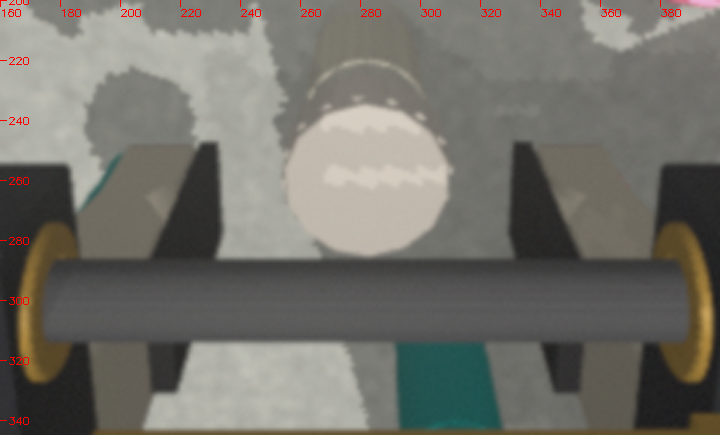

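{"fn": "carry_out", "kwargs": {"plan": [[-0.0005,0,-0.015,0,0,0],[0,0,-0.013,0,0,0],[0,0,0,0,0,0],[0,0,0,0,0,0]]}}

```text
time_s: 6.12
tcp_pos: [0.4699, 0.0936, 0.0422]
eef_rot: [180.0, -0.0, -68.4]
contact_force: [0.1, 0.5, -0.3]
gripper_width: 0.07
```

```bash
python3 - <<'E'
from h import *
delta((.469,.093,.041),-68.4)
E
python3 w.py w6;python3 -c "
from h import *
crop('pics/w6.png','pics/w6a.png',160,200,400,345,3)"
```

```text
t 6.12 pos [0.4699 0.0936 0.0422] rot [ 1.7999e+02 -2.0000e-02 -6.8410e+01] | d [-0.0009 -0.0006 -0.0012] w [ 0.0004 -0.0001  0.0001] F [ 0.1  0.5 -0.3] g 0.07 j [ 35.  12. -35.   0. -43. -13.]
6.1167 [0.46990542 0.09361468 0.04216575] [ 1.79986232e+02 -1.74909899e-02 -6.84073025e+01] [ 34.9  11.7 -35.2   0.  -43.1 -13.3] 0.07002440477499083
```

View pics/w6a.png

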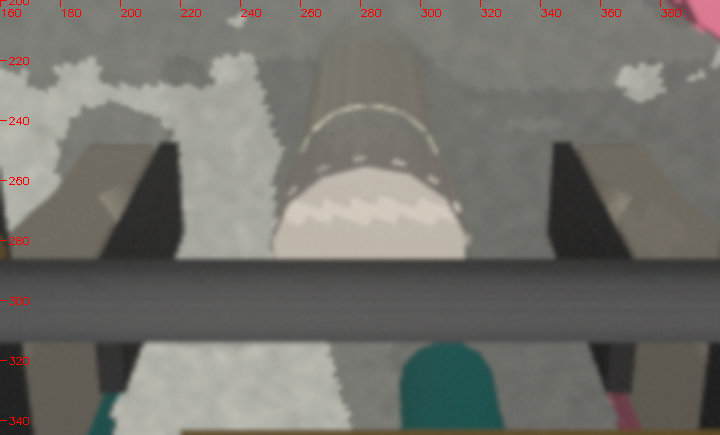

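{"fn": "carry_out", "kwargs": {"plan": [[0,0,-0.001,0,0,0],[0,0,0,0,0,0],[0,0,0,0,0,0],[0,0,0,0,0,0],[0,0,0,0,0,0],[0,0,0,0,0,0],[0,0,0,0,0,0],[0,0,0,0,0,0],[0,0,0,0,0,0],[0,0,0,0,0,0]], "fingers": 1, "force": 20}}

```text
time_s: 7.0
tcp_pos: [0.4712, 0.0944, 0.0437]
eef_rot: [-179.8, 0.0, -68.4]
contact_force: [0.8, -0.9, -0.9]
gripper_width: 0.0323
```

{"fn": "carry_out", "kwargs": {"plan": [[0,0,0.02,0,0,0],[0,0,0.035,0,0,0],[0,0,0.035,0,0,0],[0,0,0.035,0,0,0],[0,0,0.015,0,0,0],[0,0,0,0,0,0]]}}

```text
time_s: 7.5
tcp_pos: [0.4677, 0.092, 0.1877]
eef_rot: [179.8, -0.1, -68.4]
contact_force: [0.2, -0.3, 0.6]
gripper_width: 0.0325
```

```bash
python3 - <<'E'
from h import *
delta((.420,-.085,.18),-68.4)
E
python3 w.py w7
```

```text
t 7.5 pos [0.4677 0.092  0.1877] rot [ 1.7976e+02 -8.0000e-02 -6.8430e+01] | d [-0.0477 -0.177  -0.0077] w [ 0.0029 -0.0034  0.0006] F [ 0.2 -0.3  0.6] g 0.0325 j [ 35.   2. -24.   0. -64. -13.]
7.5 [0.46772825 0.09201009 0.18774008] [ 1.79761130e+02 -8.18396525e-02 -6.84327116e+01] [ 34.9   2.1 -24.1   0.  -64.  -13.3] 0.03249607541164013
```

View pics/w7.png

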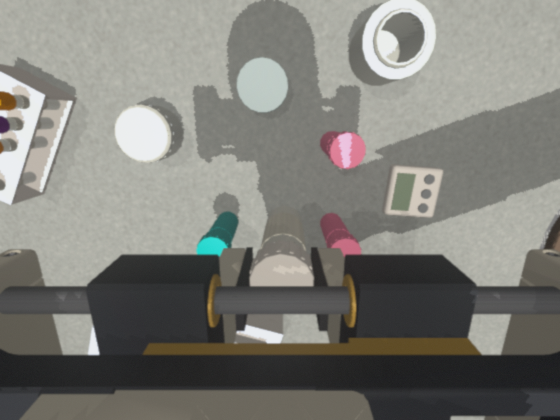

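```bash
python3 - <<'E'
from h import *
import pickle
st=pickle.load(open("w7.pkl","rb"))
crop('pics/w7.png','pics/w7a.png',350,0,450,90,7)
for n,uv,z in[("can",(398.5,38),.062),("dish",(262.5,84.5),.026),("cap",(143,132.5),.047)]: print(n,wback(uv,z,st).round(4))
E
```

```text
can [ 0.4226 -0.086   0.062 ]
dish [ 0.5272 -0.0059  0.026 ]
cap [0.6244 0.0844 0.047 ]
```

View pics/w7a.png

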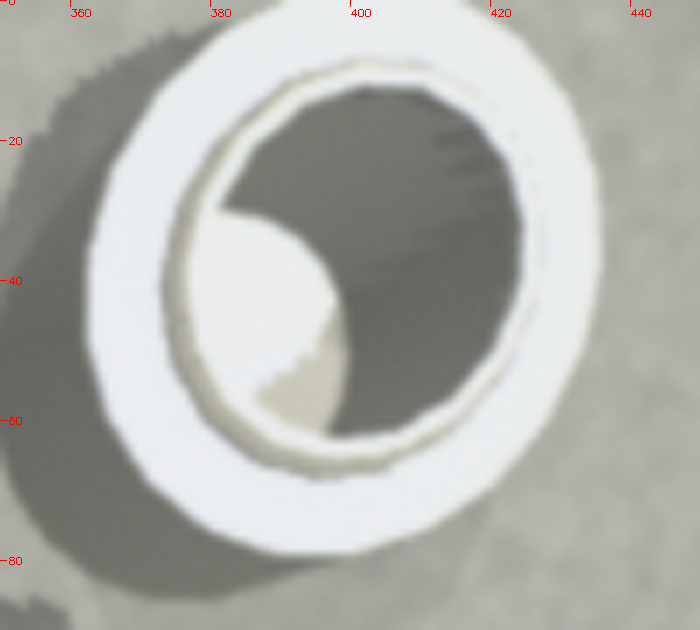

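{"fn": "carry_out", "kwargs": {"plan": [[-0.009,-0.03,0,0.001,-0.001,0],[-0.009,-0.03,0,0.001,-0.001,0],[-0.008,-0.03,0,0,0,0],[0,0,0,0,0,0],[0,0,0,0,0,0]]}}

```text
time_s: 7.97
tcp_pos: [0.4373, -0.0009, 0.1806]
eef_rot: [179.5, 0.1, -68.4]
contact_force: [-0.0, -0.3, -0.3]
gripper_width: 0.0322
```

```bash
python3 - <<'E'
from h import *
delta((.420,-.085,.18),-68.4)
E
python3 w.py w8
```

```text
t 7.97 pos [ 0.4373 -0.0009  0.1806] rot [ 1.7949e+02  8.0000e-02 -6.8350e+01] | d [-0.0173 -0.0841 -0.0006] w [ 0.0019 -0.0087 -0.0008] F [-0.  -0.3 -0.3] g 0.0322 j [ 26.  -1. -29.  -0. -63.  -4.]
7.9667 [ 0.43726254 -0.00091269  0.18059275] [ 1.79493447e+02  8.10327543e-02 -6.83526043e+01] [ 25.8  -1.4 -28.7  -0.1 -63.3  -4.1] 0.03222159144183299
```

View pics/w8.png

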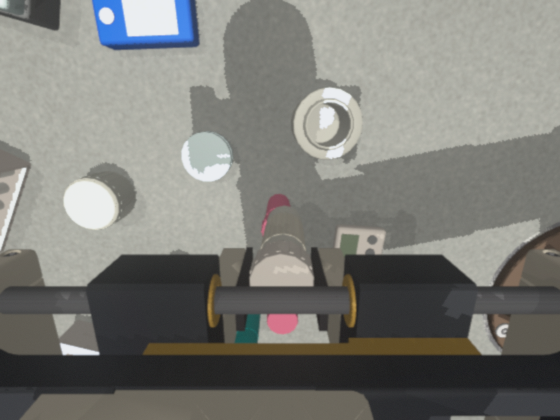

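```bash
python3 - <<'E'
from h import *
import pickle
st=pickle.load(open("w8.pkl","rb"))
crop('pics/w8.png','pics/w8a.png',210,180,350,300,5)
for n,uv,z in[("can",(328.3,122.7),.062),("mouth",(330,124),.069),("dish",(206,157),.026),("cap",(92,203.5),.047)]: print(n,wback(uv,z,st).round(4))
from scipy.spatial.transform import Rotation as Ro
R=Ro.from_euler('xyz',st["eef_rot"],degrees=True).as_matrix()
for o in (-.003,0,.003): print([wproj(st["tcp_pos"]+R@[o+rad,0,-z],st).round(1)[0] for rad,z in((.0165,.0513),(.0165,.0333),(.014,.0333))])
E
```

```text
can [ 0.4219 -0.0871  0.062 ]
mouth [ 0.421  -0.0863  0.069 ]
dish [ 0.5272 -0.0053  0.026 ]
cap [0.6229 0.0834 0.047 ]
[array([281.5, 259.9]), array([281.5, 245. ]), array([281.5, 249.3])]
[array([281.5, 254.3]), array([281.5, 239.9]), array([281.5, 244.2])]
[array([281.5, 248.5]), array([281.5, 234.7]), array([281.5, 239. ])]
```

View pics/w8a.png

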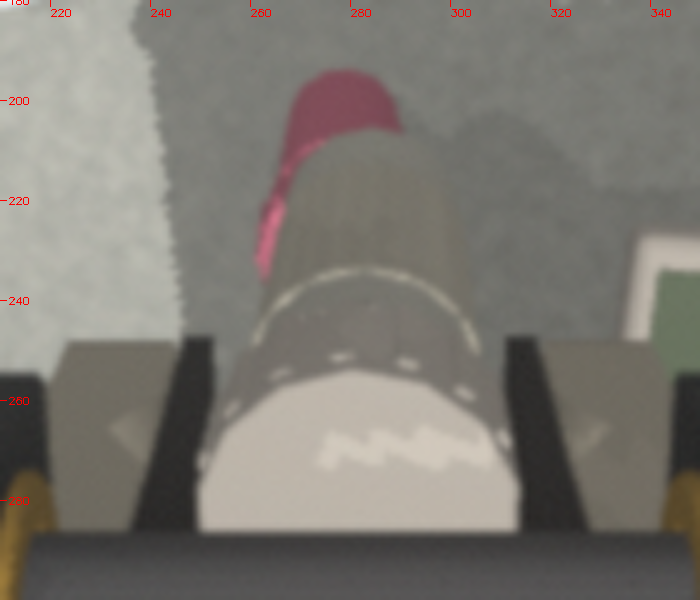

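{"fn": "carry_out", "kwargs": {"plan": [[-0.0055,-0.0285,0,0.002,-0.009,0],[-0.0055,-0.0285,0,0,0,0],[-0.0055,-0.0285,0,0,0,0],[0,0,0,0,0,0],[0,0,0,0,0,0]]}}

```text
time_s: 8.43
tcp_pos: [0.4197, -0.0864, 0.1762]
eef_rot: [179.7, 0.1, -68.1]
contact_force: [0.1, 0.2, -0.4]
gripper_width: 0.0325
```

```bash
python3 - <<'E'
from h import *
delta((.421,-.0865,.145),-68.4)
E
```

```text
t 8.43 pos [ 0.4197 -0.0864  0.1762] rot [ 1.7965e+02  7.0000e-02 -6.8080e+01] | d [ 0.0013 -0.0001 -0.0312] w [ 0.0011 -0.0061 -0.0057] F [ 0.1  0.2 -0.4] g 0.0325 j [ 15.  -2. -30.  -0. -63.   7.]
```

{"fn": "carry_out", "kwargs": {"plan": [[0.001,0,-0.025,0.001,-0.006,-0.005],[0,0,-0.02,0,0,0],[0,0,0,0,0,0],[0,0,0,0,0,0]]}}

```text
time_s: 8.77
tcp_pos: [0.4222, -0.0841, 0.1292]
eef_rot: [180.0, -0.0, -68.3]
contact_force: [0.2, -0.3, 0.2]
gripper_width: 0.0322
```

```bash
python3 - <<'E'
from h import *
delta((.421,-.0865,.125),-68.4)
cv2.imwrite('pics/s9.png',r.capture('scene')[:,:,::-1]); crop('pics/s9.png','pics/s9a.png',270,110,360,210,6)
E
python3 w.py w9; python3 -c "
from h import *
crop('pics/w9.png','pics/w9a.png',180,140,380,300,4)"
```

```text
t 8.77 pos [ 0.4222 -0.0841  0.1292] rot [ 1.7997e+02 -1.0000e-02 -6.8290e+01] | d [-0.0012 -0.0024 -0.0042] w [ 0.0004 -0.0004 -0.002 ] F [ 0.2 -0.3  0.2] g 0.0322 j [ 15.   0. -34.   0. -55.   7.]
8.8167 [ 0.42220547 -0.08401735  0.12922197] [ 1.79973344e+02  1.30939101e-03 -6.82872201e+01] [ 15.2   0.4 -34.3   0.  -55.3   6.5] 0.03203551859490449
```

View pics/s9a.png

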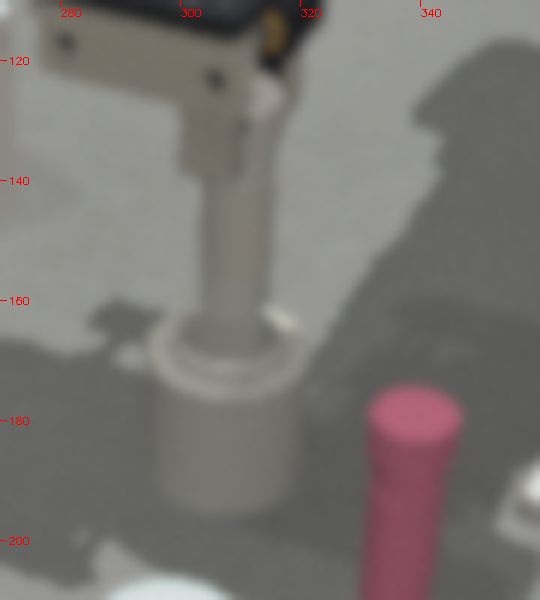

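View pics/w9a.png

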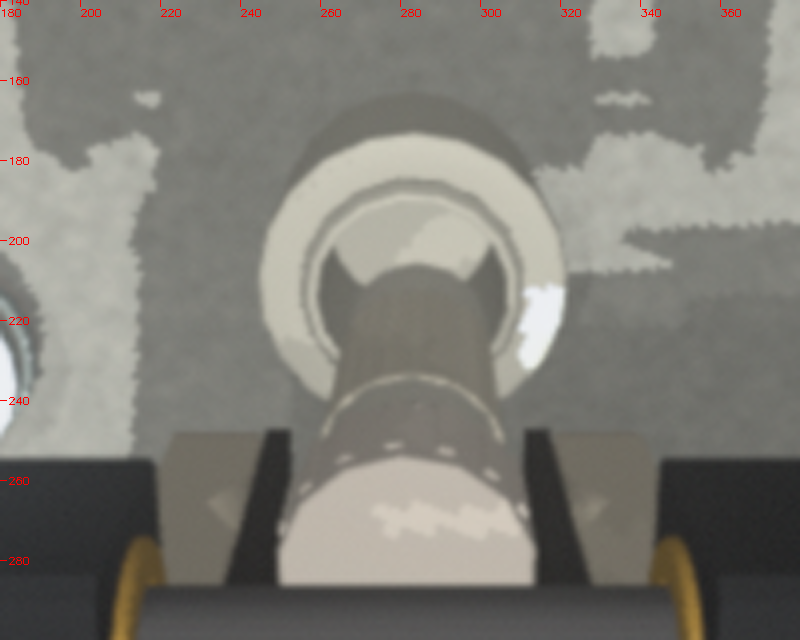

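```bash
python3 - <<'E'
from h import *
import pickle
st=pickle.load(open("w9.pkl","rb"))
from scipy.spatial.transform import Rotation as Ro
R=Ro.from_euler('xyz',st["eef_rot"],degrees=True).as_matrix()
def edge(uv,z,rad):
    P=wback(uv,z,st)-st["tcp_pos"]; t=R.T@P; return t[0]-rad
print("can shoulder",edge((283,173.5),.062,.034),"mouth front",edge((283,188.5),.069,.02),"neck",edge((283,185),.069,.0225))
print("foot",[ (h,round(edge((283,206),h,.014),4)) for h in(.08,.0855,.09)],"captop",edge((283,254),.0855+.095,.0165))
print(wback((246,210),.062,st),wback((320,210),.062,st))
E
```

```text
can shoulder 0.0006160451713028633 mouth front 0.003378710359909432 neck 0.003825784632612003
foot [(0.08, np.float64(-0.0025)), (0.0855, np.float64(-0.0009)), (0.09, np.float64(0.0004))] captop 0.00012060767501346353
[ 0.45169206 -0.07516774  0.062     ] [ 0.39205208 -0.09890984  0.062     ]
```

{"fn": "carry_out", "kwargs": {"plan": [[0,-0.002,-0.01,0,0,-0.002],[0,0,-0.015,0,0,0],[0,0,-0.02,0,0,0],[0,0,-0.02,0,0,0],[0,0,0,0,0,0],[0,0,0,0,0,0]]}}

```text
time_s: 9.37
tcp_pos: [0.4276, -0.0843, 0.0662]
eef_rot: [-179.4, -0.2, -68.2]
contact_force: [-0.1, -0.2, 1.5]
gripper_width: 0.0325
```

```bash
python3 - <<'E'
from h import *
delta((.422,-.0865,.049),-68.4)
E
```

```text
t 9.37 pos [ 0.4276 -0.0843  0.0662] rot [-1.7937e+02 -1.5000e-01 -6.8220e+01] | d [-0.0056 -0.0022 -0.0172] w [-0.0016  0.0112 -0.0031] F [-0.1 -0.2  1.5] g 0.0325 j [ 15.   5. -39.   0. -45.   7.]
```

{"fn": "carry_out", "kwargs": {"plan": [[-0.0055,-0.002,-0.002,-0.0015,0.011,-0.003],[0,0,-0.008,0,0,0],[0,0,0,0,0,0]]}}

```text
time_s: 9.62
tcp_pos: [0.4234, -0.0862, 0.0579]
eef_rot: [-179.8, -0.0, -68.4]
contact_force: [0.4, 0.2, -0.6]
gripper_width: 0.0324
```

```bash
python3 - <<'E'
from h import *
delta((.422,-.0865,.049),-68.4)
E
```

```text
t 9.62 pos [ 0.4234 -0.0862  0.0579] rot [-1.7984e+02 -3.0000e-02 -6.8380e+01] | d [-0.0014 -0.0003 -0.0089] w [-0.0005  0.0028 -0.0004] F [ 0.4  0.2 -0.6] g 0.0324 j [ 15.   6. -40.   0. -44.   7.]
```

{"fn": "carry_out", "kwargs": {"plan": [[-0.0015,0,-0.004,0,0.003,0],[0,0,-0.003,0,0,0],[0,0,0,0,0,0],[0,0,0,0,0,0]]}}

```text
time_s: 9.95
tcp_pos: [0.423, -0.0861, 0.0515]
eef_rot: [-179.9, 0.0, -68.4]
contact_force: [-0.2, -0.2, -1.1]
gripper_width: 0.0325
```

```bash
python3 - <<'E'
from h import *
delta((.422,-.0865,.049),-68.4)
E
python3 w.py w10; python3 -c "
from h import *
crop('pics/w10.png','pics/w10a.png',180,140,380,300,4)"
```

```text
t 9.95 pos [ 0.423  -0.0861  0.0515] rot [-179.86    0.    -68.37] | d [-0.001  -0.0004 -0.0025] w [-0.001   0.0023 -0.0005] F [-0.2 -0.2 -1.1] g 0.0325 j [ 15.   7. -40.  -0. -43.   7.]
9.95 [ 0.42296748 -0.08605652  0.0515362 ] [-1.79856614e+02  2.15667010e-03 -6.83690660e+01] [ 14.9   6.5 -40.3  -0.  -43.1   6.8] 0.03253814768954475
```

View pics/w10a.png

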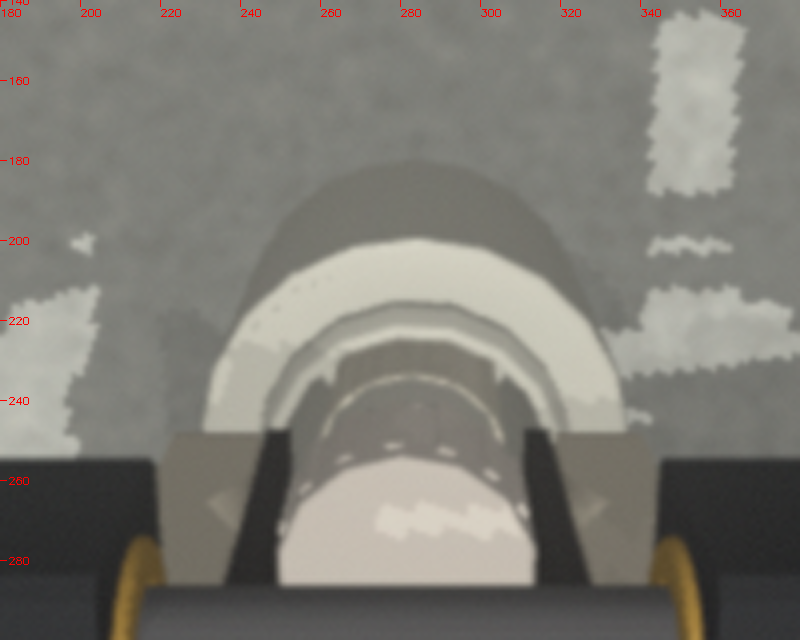

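{"fn": "carry_out", "kwargs": {"plan": [[-0.0005,0,-0.003,-0.001,0.002,0],[0,0,-0.001,0,0,0],[0,0,0,0,0,0]]}}

```text
time_s: 10.25
tcp_pos: [0.4229, -0.086, 0.0476]
eef_rot: [-179.9, -0.0, -68.4]
contact_force: [-0.4, -0.2, 0.5]
gripper_width: 0.0326
```

```bash
python3 - <<'E'
from h import *
delta((.422,-.0865,.047),-68.4)
E
```

```text
t 10.25 pos [ 0.4229 -0.086   0.0476] rot [-1.7994e+02 -2.0000e-02 -6.8360e+01] | d [-0.0009 -0.0005 -0.0006] w [-0.      0.0012 -0.0007] F [-0.4 -0.2  0.5] g 0.0326 j [ 15.   7. -41.   0. -43.   7.]
```

{"fn": "carry_out", "kwargs": {"plan": [[0,0,-0.0015,0,0,0],[0,0,-0.001,0,0,0],[0,0,0,0,0,0]]}}

```text
time_s: 10.5
tcp_pos: [0.4242, -0.0869, 0.0479]
eef_rot: [-179.9, -0.2, -68.2]
contact_force: [-0.5, -0.2, -0.5]
gripper_width: 0.0326
```

```bash
python3 - <<'E'
from h import *
delta((.422,-.0865,.047),-68.4)
E
```

```text
t 10.5 pos [ 0.4242 -0.0869  0.0479] rot [-179.9    -0.19  -68.22] | d [-0.0022  0.0004 -0.0009] w [ 0.0024  0.0028 -0.0032] F [-0.5 -0.2 -0.5] g 0.0326 j [ 15.   7. -41.   0. -42.   7.]
```

{"fn": "carry_out", "kwargs": {"plan": [[0,0,0,0,0,0],[0,0,0,0,0,0],[0,0,0,0,0,0],[0,0,0,0,0,0],[0,0,0,0,0,0],[0,0,0.02,0,0,0],[0,0,0.035,0,0,0],[0,0,0.035,0,0,0],[0,0,0,0,0,0]], "fingers": -1}}

```text
time_s: 11.25
tcp_pos: [0.4218, -0.0875, 0.1391]
eef_rot: [179.7, -0.1, -68.2]
contact_force: [1.7, 0.2, -0.5]
gripper_width: 0.0851
```

```bash
python3 - <<'E'
from h import *
delta((.6236,.085,.15),0)
E
python3 w.py w11
```

```text
t 11.25 pos [ 0.4218 -0.0875  0.1391] rot [ 1.7969e+02 -1.4000e-01 -6.8220e+01] | d [0.2018 0.1725 0.0109] w [ 6.3000e-03 -1.1000e-03  1.1907e+00] F [ 1.7  0.2 -0.5] g 0.0851 j [ 15.  -0. -33.   0. -57.   7.]
11.25 [ 0.4217861  -0.08751017  0.13907009] [ 1.79685754e+02 -1.41556359e-01 -6.82196835e+01] [ 14.9  -0.  -33.4   0.2 -56.9   6.8] 0.08507069993155224
```

View pics/w11.png

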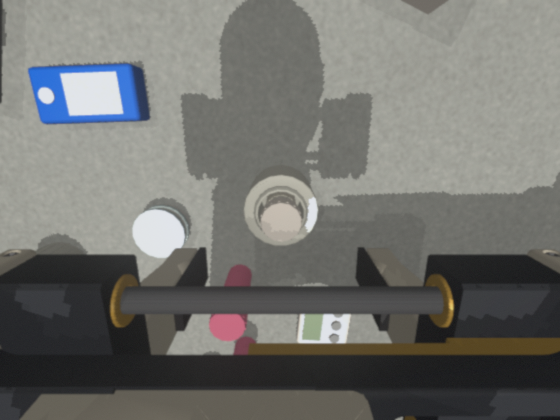

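{"fn": "carry_out", "kwargs": {"plan": [[0.02,0.017,0.02,0,0,0.119],[0.02,0.017,0.01,0,0,0.119],[0.02,0.017,0.01,0,0,0.119],[0.02,0.017,0,0,0,0.119],[0.02,0.017,0,0,0,0.119],[0.02,0.017,0,0,0,0.119],[0.02,0.017,0,0,0,0.119],[0.02,0.017,0,0,0,0.119],[0.02,0.017,0,0,0,0.119],[0.02,0.017,0,0,0,0.119],[0,0,0,0,0,0]]}}

```text
time_s: 12.22
tcp_pos: [0.6232, 0.0907, 0.1691]
eef_rot: [179.3, 0.4, 3.1]
contact_force: [0.2, -0.2, -0.2]
gripper_width: 0.088
```

```bash
python3 - <<'E'
from h import *
delta((.6236,.085,.15),0)
E
python3 w.py w12
```

```text
t 12.22 pos [0.6232 0.0907 0.1691] rot [179.34   0.43   3.06] | d [ 0.0004 -0.0057 -0.0191] w [ 0.0118 -0.0071 -0.0535] F [ 0.2 -0.2 -0.2] g 0.088 j [ 26.  18.  -7.   0. -65.  67.]
12.2167 [0.62320488 0.09070869 0.16905162] [179.33653593   0.42719726   3.06040176] [ 26.3  17.7  -7.4   0.5 -65.5  66.5] 0.08800070190424514
```

View pics/w12.png

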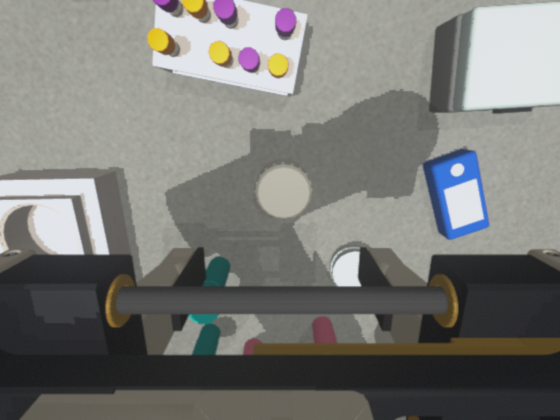

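```bash
python3 - <<'E'
from h import *
import pickle
st=pickle.load(open("w12.pkl","rb"))
crop('pics/w12.png','pics/w12a.png',230,150,340,240,6)
for n,uv,z in[("cap",(284,191.5),.047)]: print(n,wback(uv,z,st).round(4))
E
```

```text
cap [0.6283 0.0865 0.047 ]
```

View pics/w12a.png

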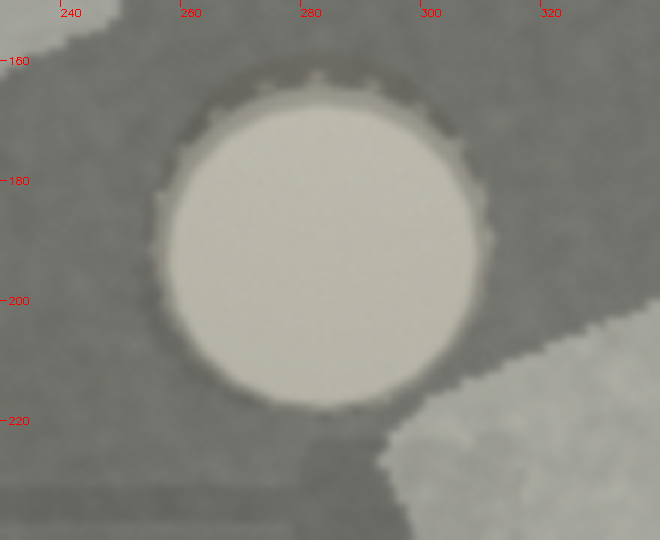

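{"fn": "carry_out", "kwargs": {"plan": [[0.002,-0.005,-0.03,0.012,-0.007,-0.053],[0,0,-0.04,0,0,0],[0,0,-0.035,0,0,0],[0,0,0,0,0,0],[0,0,0,0,0,0]]}}

```text
time_s: 12.68
tcp_pos: [0.6211, 0.0829, 0.0593]
eef_rot: [180.0, 0.1, -0.9]
contact_force: [0.3, 1.3, 1.4]
gripper_width: 0.0876
```

```bash
python3 - <<'E'
from h import *
delta((.6255,.0857,-.015),0)
E
python3 w.py w13;  python3 -c "
from h import *
crop('pics/w13.png','pics/w13a.png',160,130,400,300,3)"
```

```text
t 12.68 pos [0.6211 0.0829 0.0593] rot [ 1.8e+02  1.5e-01 -9.3e-01] | d [ 0.0044  0.0028 -0.0743] w [ 0.     -0.0025  0.0162] F [0.3 1.3 1.4] g 0.0876 j [ 25.  23. -15.  -0. -52.  64.]
12.6833 [0.62113736 0.08294339 0.05929169] [ 1.79997886e+02  1.45596969e-01 -9.29121613e-01] [ 25.4  22.8 -15.4  -0.1 -51.9  63.7] 0.08762002041164312
```

View pics/w13a.png

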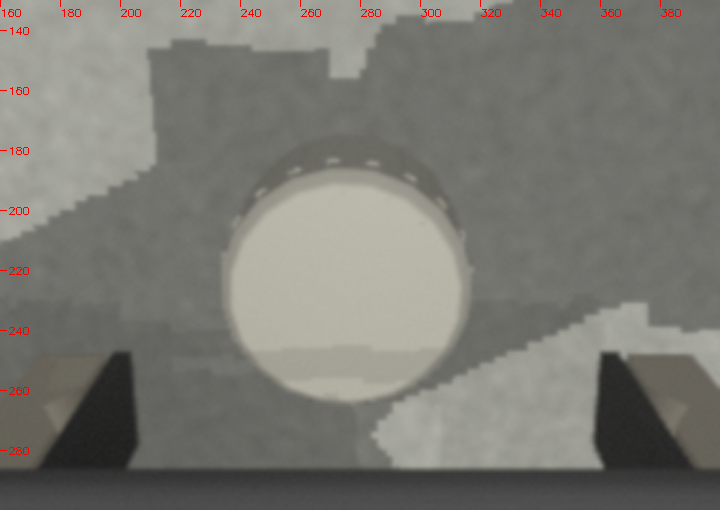

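```bash
python3 - <<'E'
from h import *
import pickle
st=pickle.load(open("w13.pkl","rb"))
for uv in((275,226.5),(275,190.5),(275,264)): print(wback(uv,.047,st).round(4))
E
```

```text
[0.6285 0.087  0.047 ]
[0.6541 0.0864 0.047 ]
[0.5999 0.0876 0.047 ]
```

{"fn": "carry_out", "kwargs": {"plan": [[0.0055,0.004,0,0,-0.0025,0.016],[0,0,-0.02,0,0,0],[0,0,-0.02,0,0,0],[0,0,-0.012,0,0,0],[0,0,0,0,0,0],[0,0,0,0,0,0]]}}

```text
time_s: 13.23
tcp_pos: [0.6353, 0.0903, 0.0186]
eef_rot: [-179.7, -1.0, 0.2]
contact_force: [0.5, -0.4, 0.6]
gripper_width: 0.0879
```

```bash
python3 - <<'E'
from h import *
delta((.6265,.0868,-.015),0)
E
```

```text
t 13.23 pos [0.6353 0.0903 0.0186] rot [-179.68   -0.99    0.23] | d [-0.0088 -0.0035 -0.0336] w [-0.0057  0.0173 -0.0041] F [ 0.5 -0.4  0.6] g 0.0879 j [ 26.  26. -17.   0. -46.  65.]
```

{"fn": "carry_out", "kwargs": {"plan": [[-0.009,-0.0035,-0.005,-0.006,0.017,-0.004],[0,0,-0.014,0,0,0],[-0.002,0,-0.01,0,0.003,0],[0,0,0,0,0,0],[0,0,0,0,0,0]]}}

```text
time_s: 13.65
tcp_pos: [0.626, 0.0876, -0.0057]
eef_rot: [-179.9, -0.1, 0.0]
contact_force: [0.0, 0.5, 0.7]
gripper_width: 0.0874
```

```bash
python3 - <<'E'
from h import *
delta((.6265,.0868,-.015),0)
E
```

```text
t 13.65 pos [ 0.626   0.0876 -0.0057] rot [-1.7993e+02 -7.0000e-02  3.0000e-02] | d [ 0.0005 -0.0008 -0.0093] w [-0.0011  0.0013 -0.0005] F [0.  0.5 0.7] g 0.0874 j [ 26.  27. -18.  -0. -44.  64.]
```

{"fn": "carry_out", "kwargs": {"plan": [[0,-0.001,-0.005,0,0,0],[-0.001,0,-0.004,0,0,0],[0,0,0,0,0,0],[0,0,0,0,0,0]]}}

```text
time_s: 13.98
tcp_pos: [0.6255, 0.0866, -0.0139]
eef_rot: [-179.9, -0.1, 0.0]
contact_force: [0.8, 0.5, 0.2]
gripper_width: 0.0878
```

```bash
python3 - <<'E'
from h import *
delta((.6265,.0868,-.015),0)
E
python3 w.py w14;  python3 -c "
from h import *
crop('pics/w14.png','pics/w14a.png',160,160,400,300,3)"
```

```text
t 13.98 pos [ 0.6255  0.0866 -0.0139] rot [-1.7991e+02 -1.5000e-01  4.0000e-02] | d [ 0.001   0.0002 -0.0011] w [-0.0015  0.0026 -0.0007] F [0.8 0.5 0.2] g 0.0878 j [ 26.  28. -19.  -0. -43.  64.]
13.9833 [ 0.62550202  0.08664875 -0.01391959] [-1.79912402e+02 -1.49766862e-01  3.96147900e-02] [ 25.6  28.  -18.7  -0.  -43.2  64.5] 0.08779641708617147
```

View pics/w14a.png

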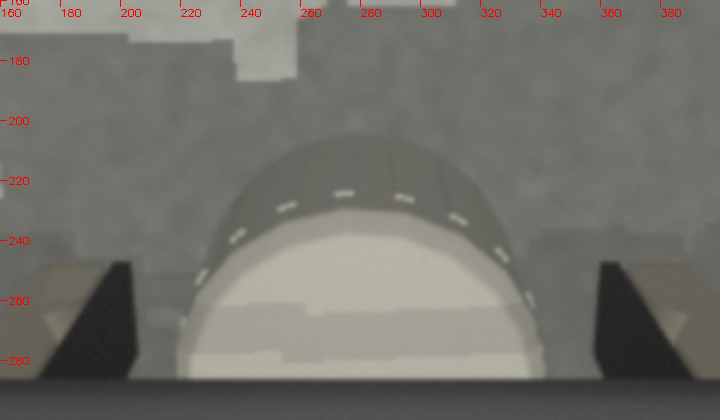

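{"fn": "carry_out", "kwargs": {"plan": [[0,0,0,0,0,0],[0,0,0,0,0,0],[0,0,0,0,0,0],[0,0,0,0,0,0],[0,0,0,0,0,0],[0,0,0,0,0,0],[0,0,0,0,0,0],[0,0,0,0,0,0]], "fingers": 1, "force": 15}}

```text
time_s: 14.7
tcp_pos: [0.6259, 0.0869, -0.0133]
eef_rot: [-179.9, -0.2, 0.0]
contact_force: [-0.2, -0.5, -0.2]
gripper_width: 0.0589
```

```bash
python3 - <<'E'
from h import *
delta((.422,-.0865,.13),0)
E
```

```text
t 14.7 pos [ 0.6259  0.0869 -0.0133] rot [-1.7989e+02 -2.0000e-01  4.0000e-02] | d [-0.2039 -0.1734  0.1433] w [-0.0019  0.0035 -0.0007] F [-0.2 -0.5 -0.2] g 0.0589 j [ 26.  28. -19.  -0. -43.  64.]
```

{"fn": "carry_out", "kwargs": {"plan": [[0,0,0.025,0,0.003,0],[0,0,0.04,0,0,0],[0,0,0.04,0,0,0],[0,0,0.04,0,0,0],[-0.02,-0.017,0.01,0,0,0],[-0.025,-0.021,0,0,0,0],[-0.025,-0.021,0,0,0,0],[-0.025,-0.021,0,0,0,0],[-0.02,-0.017,0,0,0,0],[0,0,0,0,0,0],[0,0,0,0,0,0]]}}

```text
time_s: 15.62
tcp_pos: [0.5033, -0.0145, 0.1477]
eef_rot: [-180.0, 0.0, 0.1]
contact_force: [0.6, -0.5, 0.0]
gripper_width: 0.0592
```

```bash
python3 - <<'E'
from h import *
delta((.422,-.0865,.13),0)
E
python3 w.py w15
```

```text
t 15.62 pos [ 0.5033 -0.0145  0.1477] rot [-1.7997e+02  2.0000e-02  9.0000e-02] | d [-0.0813 -0.072  -0.0177] w [-0.0005 -0.0003 -0.0016] F [ 0.6 -0.5  0. ] g 0.0592 j [ 21.   7. -25.  -0. -59.  69.]
15.6167 [ 0.50325413 -0.01454922  0.14766953] [-1.79969775e+02  1.59112678e-02  8.88815765e-02] [ 20.7   6.7 -24.7  -0.  -58.6  69.4] 0.05919305298035516
```

View pics/w15.png

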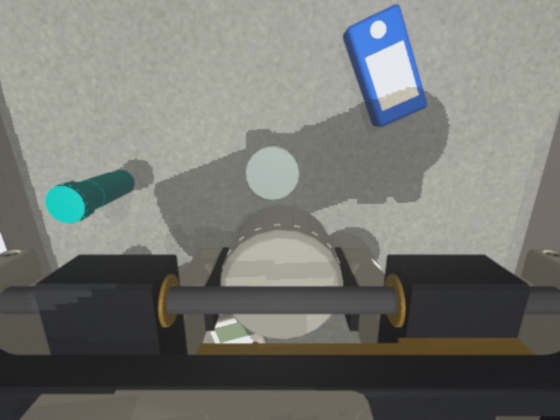

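```bash
python3 - <<'E'
from h import *
import pickle
st=pickle.load(open("w11.pkl","rb"))
crop('pics/w11.png','pics/w11a.png',230,165,335,255,7)
print(wback((281.5,212),.062,st),wback((282,222),.099,st))
st=pickle.load(open("w15.pkl","rb"));
from scipy.spatial.transform import Rotation as Ro
R=Ro.from_euler('xyz',st["eef_rot"],degrees=True).as_matrix()
# front-edge of cap top (row 231): offset
t=R.T@(wback((281,231),st["tcp_pos"][2]+.0133+.047,st)-st["tcp_pos"]); print(t, t[0]-.030)
E
```

```text
[ 0.42019737 -0.08576089  0.062     ] [ 0.42125901 -0.08884739  0.099     ]
[ 3.17941554e-02  6.83858279e-05 -6.03088762e-02] 0.0017941553764867502
```

View pics/w11a.png

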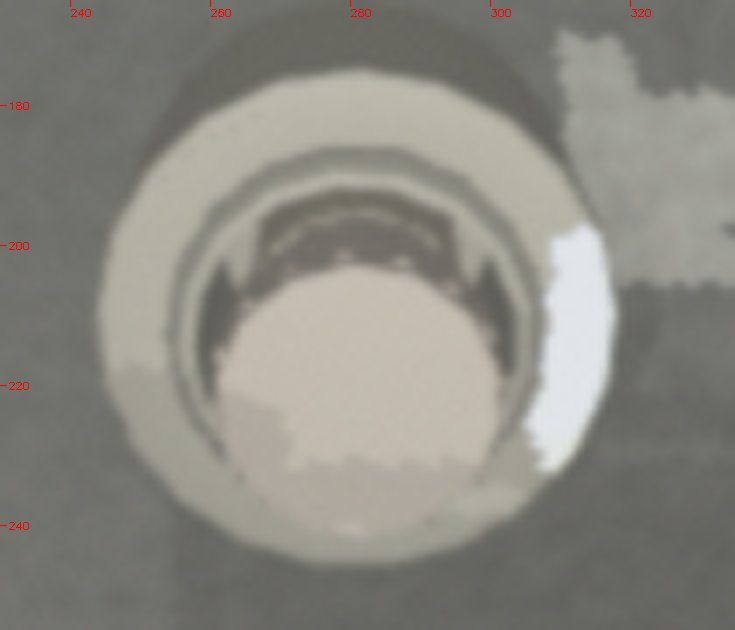

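{"fn": "carry_out", "kwargs": {"plan": [[-0.028,-0.024,0,0,0,0],[-0.028,-0.024,0,0,0,0],[-0.02,-0.018,0,0,0,0],[-0.006,-0.005,-0.004,0,0,0],[0,0,0,0,0,0],[0,0,0,0,0,0]]}}

```text
time_s: 16.17
tcp_pos: [0.4227, -0.085, 0.1431]
eef_rot: [-180.0, -0.0, 0.3]
contact_force: [0.3, 0.6, -1.1]
gripper_width: 0.059
```

```bash
python3 - <<'E'
from h import *
delta((.4195,-.0866,.09),0)
E
```

```text
t 16.17 pos [ 0.4227 -0.085   0.1431] rot [-180.     -0.      0.28] | d [-0.0032 -0.0016 -0.0531] w [-0.0001  0.     -0.0048] F [ 0.3  0.6 -1.1] g 0.059 j [ 15.  -0. -33.  -0. -57.  75.]
```

Descend to rim about 0.10 (just above bottle top), check, and continue.

{"fn": "carry_out", "kwargs": {"plan": [[-0.003,-0.0015,-0.01,0,0,-0.005],[0,0,-0.02,0,0,0],[0,0,-0.012,0,0,0],[0,0,0,0,0,0],[0,0,0,0,0,0]]}}

```text
time_s: 16.58
tcp_pos: [0.4272, -0.0829, 0.1011]
eef_rot: [180.0, -0.2, 0.2]
contact_force: [1.0, 0.2, 0.7]
gripper_width: 0.0591
```

```bash
python3 - <<'E'
from h import *
delta((.4195,-.0866,.09),0)
for n in("scene","top"): cv2.imwrite(f'pics/{n}16.png',r.capture(n)[:,:,::-1])
crop('pics/scene16.png','pics/s16a.png',260,110,360,210,6)
crop('pics/top16.png','pics/t16a.png',250,200,350,300,6)
E
python3 w.py w16
```

```text
t 16.58 pos [ 0.4272 -0.0829  0.1011] rot [179.98  -0.21   0.18] | d [-0.0077 -0.0037 -0.0111] w [ 0.0003  0.0037 -0.0031] F [1.  0.2 0.7] g 0.0591 j [ 15.   3. -36.   0. -51.  75.]
16.6833 [ 0.42723641 -0.08300402  0.10149012] [ 1.79999700e+02 -2.63135634e-01  1.67526006e-01] [ 15.2   2.7 -36.3   0.1 -50.8  74.9] 0.059128336385399896
```

View pics/s16a.png

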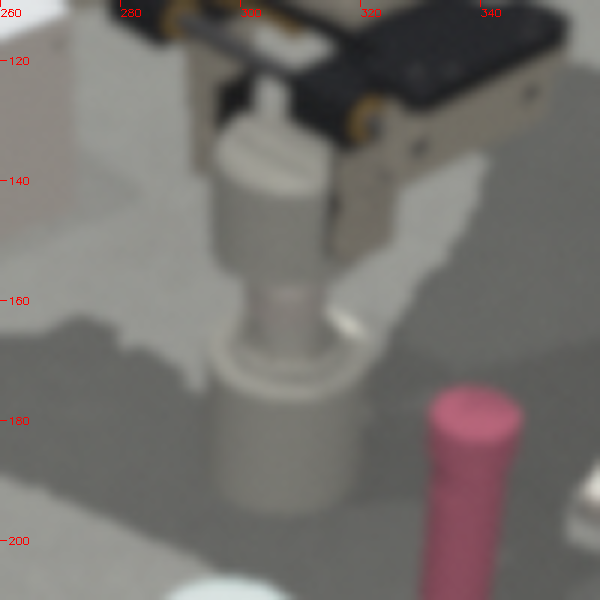

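View pics/w16.png

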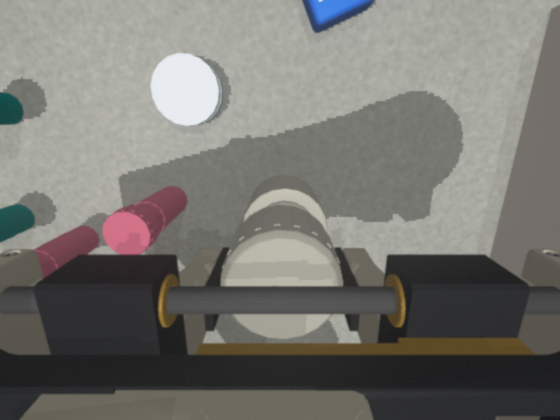

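{"fn": "carry_out", "kwargs": {"plan": [[-0.0075,-0.0035,0,0,0.004,-0.003],[0,0,0,0,0,0],[0,0,0,0,0,0]]}}

```text
time_s: 16.98
tcp_pos: [0.4202, -0.0864, 0.1032]
eef_rot: [-180.0, -0.2, 0.0]
contact_force: [1.1, 0.2, -0.3]
gripper_width: 0.0599
```

```bash
python3 - <<'E'
from h import *
delta((.4195,-.0866,.09),0)
E
python3 w.py w17; python3 -c "
from h import *
crop('pics/w17.png','pics/w17a.png',200,150,370,300,4)"
```

```text
t 16.98 pos [ 0.4202 -0.0864  0.1032] rot [-1.7997e+02 -1.7000e-01  1.0000e-02] | d [-0.0007 -0.0002 -0.0132] w [-0.0005  0.003  -0.0001] F [ 1.1  0.2 -0.3] g 0.0599 j [ 15.   2. -37.   0. -51.  75.]
16.9833 [ 0.42023278 -0.08644997  0.10319359] [-1.79968663e+02 -1.73757115e-01  6.68938913e-03] [ 14.9   2.  -36.7   0.  -51.1  75. ] 0.05986904381166395
```

View pics/w17a.png

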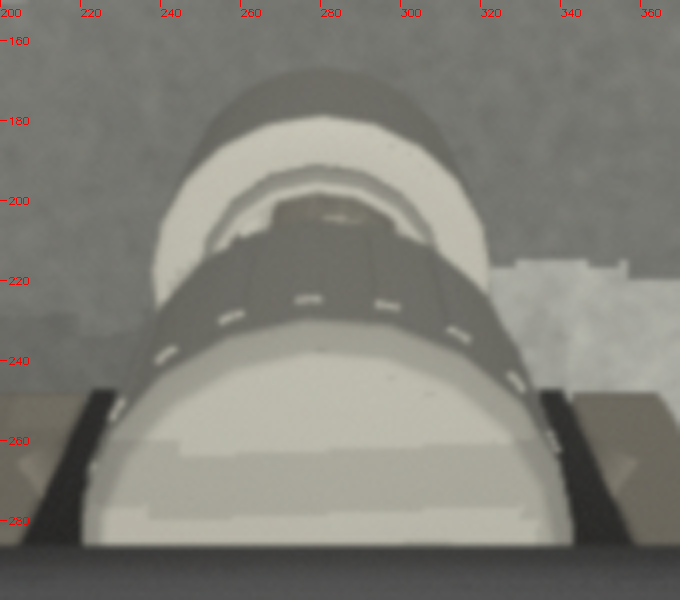

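```bash
python3 - <<'E'
from h import *
import pickle
st=pickle.load(open("w17.pkl","rb"))
def edge(uv,z,rad): 
    p=wback(uv,z,st); return (p-[rad,0,0]).round(4)
print("can",edge((280,179),.062,.034),"neck top",edge((279.5,194),.069,.0225),"bottle captop",)
print("L/R",wback((238.3,217),.062,st),wback((321.5,217),.062,st))
print("cap rim",edge((281,206),.1165,.03),"cap top",edge((281,230),.1635,.03),"bot",edge((281,198.5),.099,.0165))
E
```

```text
can [ 0.4212 -0.0857  0.062 ] neck top [ 0.4228 -0.0853  0.069 ] bottle captop
L/R [ 0.42504625 -0.05293362  0.062     ] [ 0.42506384 -0.11815802  0.062     ]
cap rim [ 0.4197 -0.0865  0.1165] cap top [ 0.4223 -0.0865  0.1635] bot [ 0.4332 -0.0865  0.099 ]
```

{"fn": "carry_out", "kwargs": {"plan": [[-0.001,0,-0.01,0,0.003,0],[-0.0015,-0.0005,-0.01,0,0,0],[-0.0015,-0.0005,-0.008,0,0,0],[0,0,0,0,0,0],[0,0,0,0,0,0]]}}

```text
time_s: 17.45
tcp_pos: [0.4161, -0.0876, 0.0735]
eef_rot: [-179.9, -0.1, -0.0]
contact_force: [0.5, 0.6, 0.7]
gripper_width: 0.0595
```

```bash
python3 - <<'E'
from h import *
delta((.4198,-.0862,.0487),0)
E
```

```text
t 17.45 pos [ 0.4161 -0.0876  0.0735] rot [-1.7993e+02 -1.2000e-01 -3.0000e-02] | d [ 0.0037  0.0014 -0.0248] w [-0.0013  0.002   0.0006] F [0.5 0.6 0.7] g 0.0595 j [ 15.   4. -39.  -0. -47.  75.]
```

{"fn": "carry_out", "kwargs": {"plan": [[0.0035,0.0015,0,0,0.002,0],[-0.0005,0,-0.008,0,0,0],[-0.0005,0,-0.006,0,0,0],[0,0,0,0,0,0],[0,0,0,0,0,0]]}}

```text
time_s: 17.87
tcp_pos: [0.4195, -0.0858, 0.0582]
eef_rot: [-179.9, -0.0, -0.0]
contact_force: [-0.2, 0.4, 0.5]
gripper_width: 0.0595
```

```bash
python3 - <<'E'
from h import *
delta((.4198,-.0862,.0487),0)
E
python3 w.py w18; python3 -c "
from h import *
crop('pics/w18.png','pics/w18a.png',200,150,370,300,4)"
```

```text
t 17.87 pos [ 0.4195 -0.0858  0.0582] rot [-1.7993e+02 -1.0000e-02 -2.0000e-02] | d [ 0.0003 -0.0004 -0.0095] w [-0.0012  0.0002  0.0004] F [-0.2  0.4  0.5] g 0.0595 j [ 15.   6. -40.  -0. -44.  75.]
17.8667 [ 0.41951604 -0.08584994  0.05823071] [-1.79929557e+02 -1.05236729e-02 -2.35624445e-02] [ 15.    5.7 -40.1  -0.1 -44.2  75.1] 0.05945171060966952
```

View pics/w18a.png

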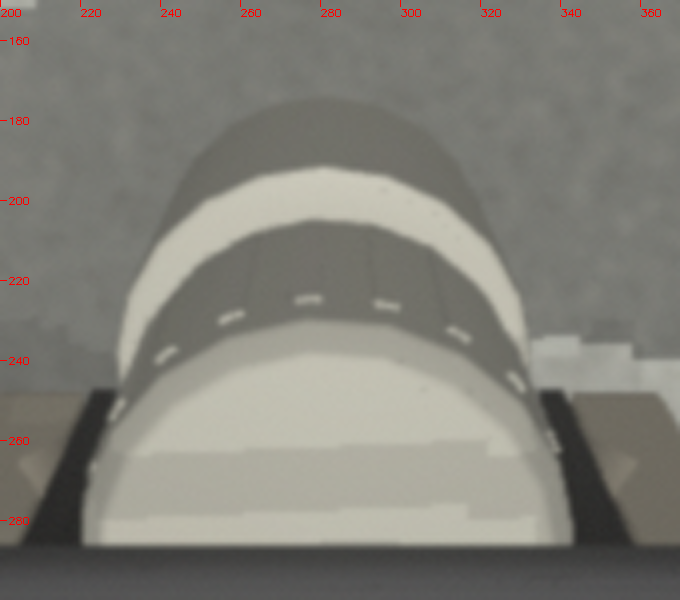

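{"fn": "carry_out", "kwargs": {"plan": [[0,0,-0.005,0,0,0],[0,0,-0.004,0,0,0],[0,0,-0.002,0,0,0],[0,0,0,0,0,0]]}}

```text
time_s: 18.25
tcp_pos: [0.4209, -0.0858, 0.048]
eef_rot: [-179.9, -0.2, 0.1]
contact_force: [-1.3, -0.4, -0.7]
gripper_width: 0.059
```

```bash
python3 - <<'E'
from h import *
delta((.4198,-.0862,.0487),0)
E
python3 w.py w19; python3 -c "
from h import *
crop('pics/w19.png','pics/w19a.png',200,150,370,300,4)"
```

```text
t 18.25 pos [ 0.4209 -0.0858  0.048 ] rot [-1.7994e+02 -1.7000e-01  6.0000e-02] | d [-0.0011 -0.0004  0.0007] w [-0.001   0.0029 -0.0011] F [-1.3 -0.4 -0.7] g 0.059 j [ 15.   7. -41.  -0. -42.  75.]
18.25 [ 0.42094501 -0.08578215  0.0480305 ] [-1.79943760e+02 -1.67033521e-01  6.29128379e-02] [ 15.    6.6 -40.8  -0.  -42.4  75.1] 0.05896189960859395
```

View pics/w19a.png

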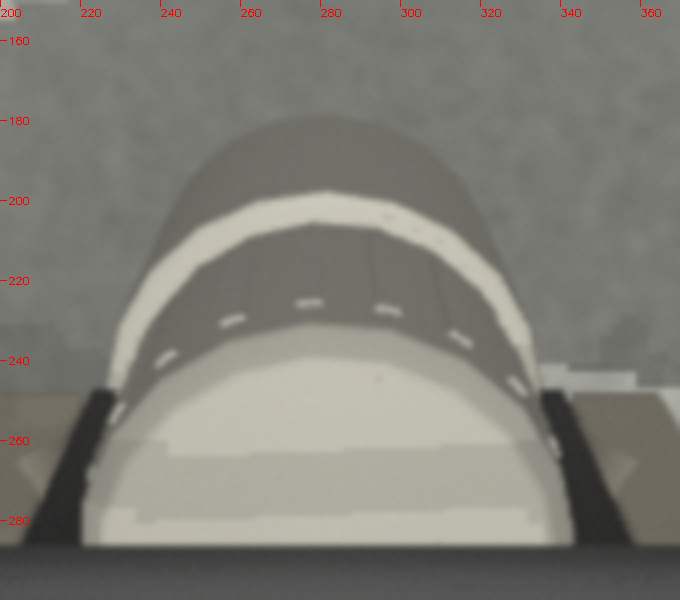

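{"fn": "carry_out", "kwargs": {"plan": [[0,0,0,0,0,0],[0,0,0,0,0,0],[0,0,0,0,0,0],[0,0,0,0,0,0],[0,0,0,0,0,0],[0,0,0,0,0,0]], "fingers": -1}}

```text
time_s: 18.8
tcp_pos: [0.4208, -0.0858, 0.0473]
eef_rot: [-179.9, -0.2, 0.0]
contact_force: [0.2, 0.1, -1.0]
gripper_width: 0.0867
```

```bash
python3 - <<'E'
from h import *
delta((.421,-.086,.019),0)
E
python3 w.py w20
```

```text
t 18.8 pos [ 0.4208 -0.0858  0.0473] rot [-1.7993e+02 -1.7000e-01  3.0000e-02] | d [ 0.0002 -0.0002 -0.0283] w [-0.0012  0.0029 -0.0006] F [ 0.2  0.1 -1. ] g 0.0867 j [ 15.   7. -41.  -0. -42.  75.]
18.8 [ 0.42077544 -0.08578351  0.04733815] [-1.79930266e+02 -1.65949096e-01  3.22407246e-02] [ 15.    6.7 -40.8  -0.  -42.3  75.1] 0.08673364518072608
```

View pics/w20.png

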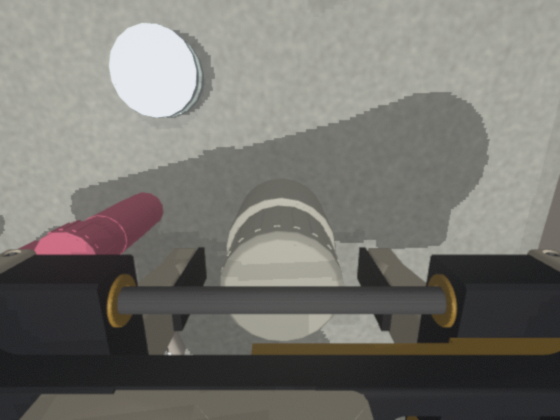

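{"fn": "carry_out", "kwargs": {"plan": [[0,0,-0.01,0,0.003,0],[-0.001,0,-0.008,0,0,0],[0,0,-0.004,0,0,0],[0,0,0,0,0,0],[0,0,0,0,0,0]]}}

```text
time_s: 19.27
tcp_pos: [0.4192, -0.0859, 0.0226]
eef_rot: [-179.9, 0.1, 0.0]
contact_force: [-0.7, -0.8, 0.9]
gripper_width: 0.0873
```

```bash
python3 - <<'E'
from h import *
delta((.421,-.086,.019),0)
cv2.imwrite('pics/s21.png',r.capture('scene')[:,:,::-1]); crop('pics/s21.png','pics/s21a.png',260,100,370,210,6)
E
```

```text
t 19.27 pos [ 0.4192 -0.0859  0.0226] rot [-1.7994e+02  7.0000e-02  2.0000e-02] | d [ 0.0018 -0.0001 -0.0036] w [-0.0011 -0.0013 -0.0004] F [-0.7 -0.8  0.9] g 0.0873 j [ 15.   9. -42.  -0. -39.  75.]
```

View pics/s21a.png

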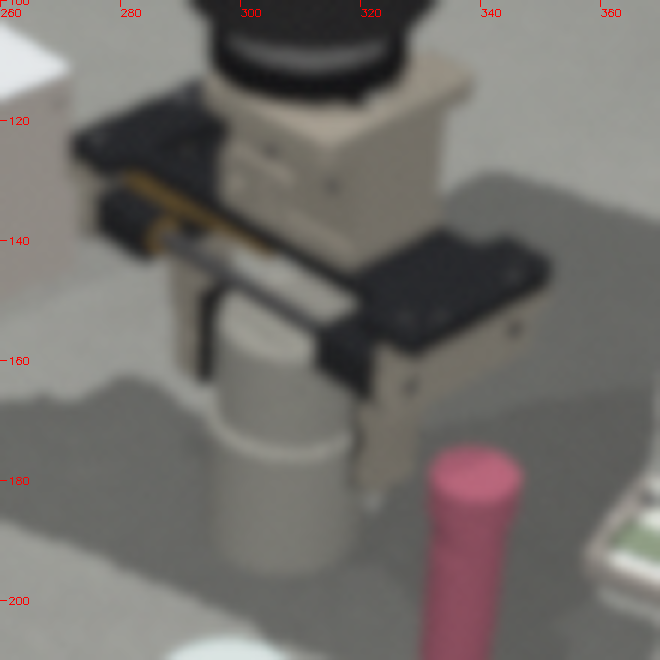

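{"fn": "carry_out", "kwargs": {"plan": [[0.0015,0,-0.003,0,-0.001,0],[0,0,-0.002,0,0,0],[0,0,0,0,0,0]]}}

```text
time_s: 19.57
tcp_pos: [0.4212, -0.0858, 0.0174]
eef_rot: [-179.9, -0.0, 0.0]
contact_force: [0.2, 0.4, 1.0]
gripper_width: 0.0875
```

```bash
python3 - <<'E'
from h import *
delta((.421,-.086,.018),0)
E
```

```text
t 19.57 pos [ 0.4212 -0.0858  0.0174] rot [-1.7994e+02 -2.0000e-02  3.0000e-02] | d [-0.0002 -0.0002  0.0006] w [-0.0011  0.0004 -0.0005] F [0.2 0.4 1. ] g 0.0875 j [ 15.  10. -43.  -0. -38.  75.]
```

{"fn": "carry_out", "kwargs": {"plan": [[0,0,0,0,0,0],[0,0,0,0,0,0],[0,0,0,0,0,0],[0,0,0,0,0,0],[0,0,0,0,0,0],[0,0,0,0,0,0],[0,0,0,0,0,0]], "fingers": 1, "force": 35}}

```text
time_s: 20.15
tcp_pos: [0.4213, -0.0857, 0.0177]
eef_rot: [-179.9, -0.1, 0.0]
contact_force: [-0.1, -0.0, 0.1]
gripper_width: 0.0678
```

```bash
python3 - <<'E'
from h import *
delta((.421,-.086,.018),0)
E
python3 w.py w22;python3 -c "
from h import *
crop('pics/w22.png','pics/w22a.png',180,150,390,300,3)"
```

```text
t 20.15 pos [ 0.4213 -0.0857  0.0177] rot [-1.7992e+02 -6.0000e-02  2.0000e-02] | d [-0.0003 -0.0003  0.0003] w [-0.0014  0.0011 -0.0004] F [-0.1 -0.   0.1] g 0.0678 j [ 15.  10. -43.  -0. -38.  75.]
20.15 [ 0.42134085 -0.08573096  0.01769083] [-1.79917419e+02 -6.21205766e-02  2.05880851e-02] [ 14.9   9.7 -42.6  -0.1 -37.6  75.2] 0.06778655587806781
```

View pics/w22a.png

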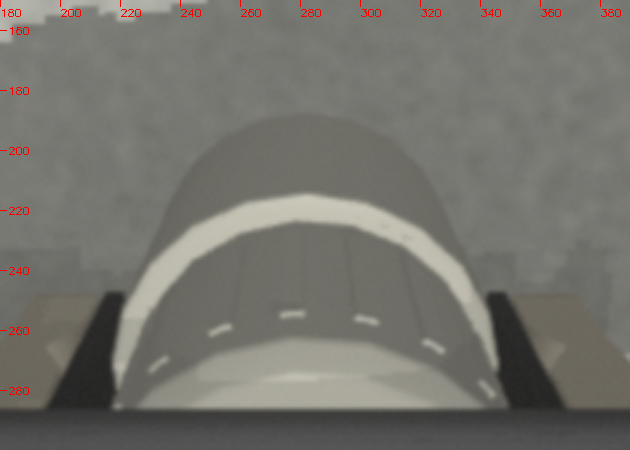

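{"fn": "carry_out", "kwargs": {"plan": [[0,0,0.015,0,0,0],[0,0,0.03,0,0,0],[0,0,0.035,0,0,0],[0,0,0.035,0,0,0],[0,0,0.015,0,0,0],[0,0,0,0,0,0],[0,0,0,0,0,0]]}}

```text
time_s: 20.78
tcp_pos: [0.4168, -0.0866, 0.1517]
eef_rot: [-180.0, 0.3, -0.0]
contact_force: [-0.9, -0.5, -2.3]
gripper_width: 0.0675
```

```bash
python3 - <<'E'
from h import *
delta((.564,.337,.16),4)
cv2.imwrite('pics/s23.png',r.capture('scene')[:,:,::-1]); crop('pics/s23.png','pics/s23a.png',260,50,370,210,4)
E
python3 w.py w23
```

```text
t 20.78 pos [ 0.4168 -0.0866  0.1517] rot [-1.7997e+02  3.3000e-01 -5.0000e-02] | d [0.1472 0.4236 0.0083] w [-0.0003 -0.0057  0.0707] F [-0.9 -0.5 -2.3] g 0.0675 j [ 15.  -1. -33.  -0. -59.  75.]
20.8333 [ 0.41665808 -0.08668188  0.1514307 ] [-1.79987896e+02  3.55649236e-01 -4.63000284e-02] [ 14.9  -1.2 -32.6  -0.1 -59.   75.1] 0.0681164043991724
```

View pics/s23a.png

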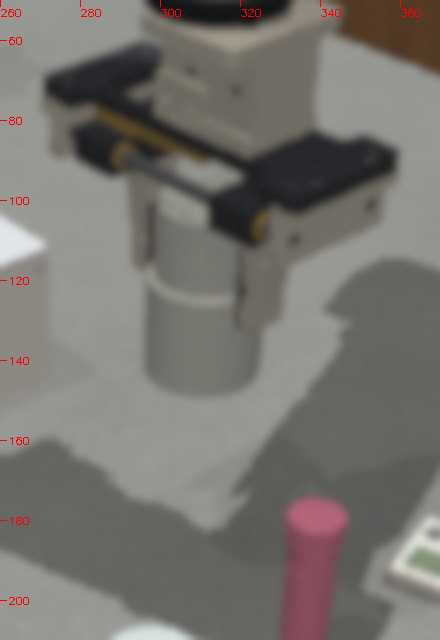

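{"fn": "carry_out", "kwargs": {"plan": [[0.006,0.02,0.002,0,-0.005,0.006],[0.012,0.035,0.001,0,0,0.007],[0.012,0.035,0.001,0,0,0.007],[0.012,0.035,0.001,0,0,0.007],[0.012,0.035,0.001,0,0,0.007],[0.012,0.035,0.001,0,0,0.007],[0.012,0.035,0.001,0,0,0.007],[0.012,0.035,0,0,0,0.007],[0.012,0.035,0,0,0,0.007],[0.006,0.02,0,0,0,0.007],[0,0,0,0,0,0],[0,0,0,0,0,0]]}}

```text
time_s: 21.88
tcp_pos: [0.5146, 0.2446, 0.135]
eef_rot: [179.0, 2.0, 3.8]
contact_force: [-1.1, -0.1, -2.7]
gripper_width: 0.0676
```

```bash
python3 - <<'E'
from h import *
delta((.564,.337,.16),4)
E
python3 w.py w24
```

```text
t 21.88 pos [0.5146 0.2446 0.135 ] rot [178.99   2.03   3.76] | d [0.0494 0.0924 0.025 ] w [ 0.02   -0.0342  0.0038] F [-1.1 -0.1 -2.7] g 0.0676 j [ 45.  15. -16.  -1. -62.  49.]
21.8833 [0.51464958 0.24455071 0.13500434] [178.98897374   2.03135854   3.76235521] [ 44.7  15.  -15.6  -0.6 -61.6  49.4] 0.06757077071820988
```

View pics/w24.png

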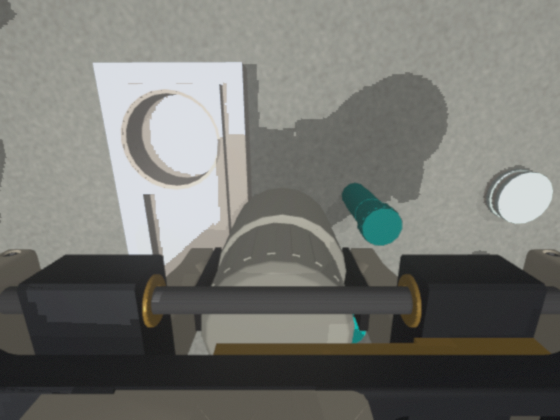

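```bash
python3 - <<'E'
from h import *
import pickle
st=pickle.load(open("w24.pkl","rb"))
crop('pics/w24.png','pics/w24a.png',90,50,260,250,3)
print(wback((170.5,139),.06,st))
E
```

```text
[0.56836418 0.33792691 0.06      ]
```

View pics/w24a.png

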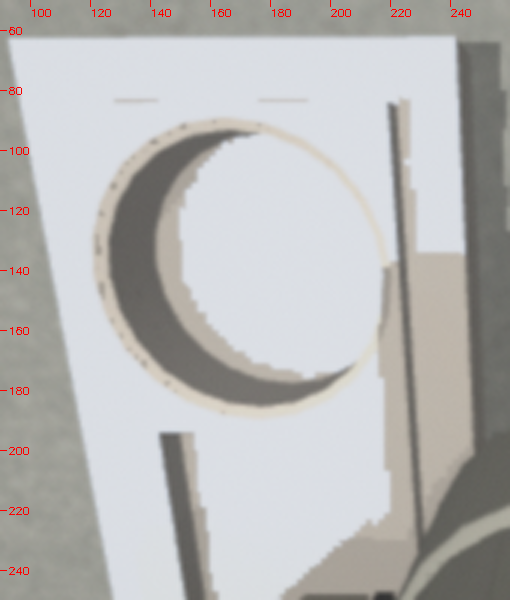

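{"fn": "carry_out", "kwargs": {"plan": [[0,0,0.012,0.01,-0.017,0],[0,0,0.012,0.01,-0.017,0.004],[0,0,0,0,0,0],[0,0,0,0,0,0]]}}

```text
time_s: 22.27
tcp_pos: [0.5126, 0.2401, 0.159]
eef_rot: [179.9, 0.0, 3.8]
contact_force: [0.1, -0.3, -1.7]
gripper_width: 0.0677
```

```bash
python3 - <<'E'
from h import *
delta((.564,.337,.16),4)
E
python3 w.py w25; python3 -c "
from h import *
crop('pics/w25.png','pics/w25a.png',70,50,270,250,3)"
```

```text
t 22.27 pos [0.5126 0.2401 0.159 ] rot [1.7992e+02 5.0000e-02 3.8500e+00] | d [0.0514 0.0969 0.001 ] w [ 0.0015 -0.0008  0.0026] F [ 0.1 -0.3 -1.7] g 0.0677 j [ 45.  12. -16.   0. -62.  49.]
22.2667 [0.5126146  0.24009262 0.15900417] [1.79918672e+02 4.86899551e-02 3.84969446e+00] [ 44.9  12.1 -16.4   0.  -61.6  48.9] 0.06766530260895373
```

View pics/w25a.png

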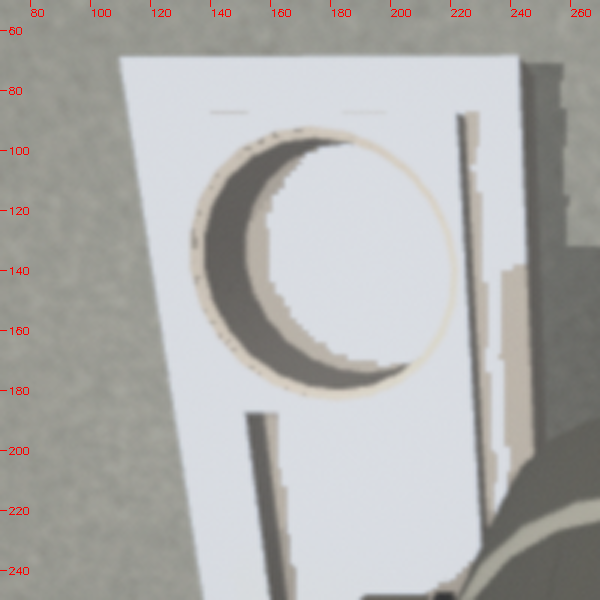

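```bash
python3 - <<'E'
from h import *
import pickle
st=pickle.load(open("w25.pkl","rb"))
print("well",wback((178,137.5),.06,st))
a=wback((109.8,69),.045,st);b=wback((242.8,68.3),.045,st);print(a,b,np.linalg.norm(a-b),np.degrees(np.arctan2(*(a-b)[:2])))
m=(a+b)/2; th=np.radians(4); print("center from front edge",m-.118*np.array([np.cos(th),np.sin(th),0]),"well",m-(.118-.0565)*np.array([np.cos(th),np.sin(th),0]))
E
```

```text
well [0.56786521 0.33758676 0.06      ]
[0.62273719 0.40162967 0.045     ] [0.63138252 0.28238328 0.045     ] 0.11955937543530085 -4.146671561759017
center from front edge [0.5093473  0.33377521 0.045     ] well [0.56570966 0.33771645 0.045     ]
```

{"fn": "carry_out", "kwargs": {"plan": [[0.012,0.022,0.001,0,0,0.001],[0.016,0.029,0.001,0,0,0.001],[0.015,0.027,0.001,0,0,0],[0.009,0.016,0.001,0,0,0],[0,0,0,0,0,0],[0,0,0,0,0,0]]}}

```text
time_s: 22.82
tcp_pos: [0.5666, 0.3346, 0.1677]
eef_rot: [-179.8, -0.2, 3.7]
contact_force: [-1.2, -0.1, -2.1]
gripper_width: 0.0678
```

```bash
python3 - <<'E'
from h import *
delta((.5665,.3376,.16),4)
E
```

```text
t 22.82 pos [0.5666 0.3346 0.1677] rot [-179.77   -0.24    3.69] | d [-0.0001  0.003  -0.0077] w [-0.0042  0.0039  0.0054] F [-1.2 -0.1 -2.1] g 0.0678 j [ 48.  20.  -4.   0. -65.  46.]
```

{"fn": "carry_out", "kwargs": {"plan": [[0,0.003,-0.015,-0.004,0.004,0.005],[0,0,-0.025,0,0,0],[0,0,-0.02,0,0,0],[0,0,0,0,0,0],[0,0,0,0,0,0]]}}

```text
time_s: 23.23
tcp_pos: [0.5651, 0.3344, 0.1049]
eef_rot: [-180.0, 0.0, 3.9]
contact_force: [0.4, 1.3, -1.3]
gripper_width: 0.068
```

```bash
python3 - <<'E'
from h import *
delta((.5665,.3376,.09),4)
E
```

```text
t 23.23 pos [0.5651 0.3344 0.1049] rot [-1.7995e+02  1.0000e-02  3.9100e+00] | d [ 0.0014  0.0032 -0.0149] w [-0.0008 -0.0003  0.0015] F [ 0.4  1.3 -1.3] g 0.068 j [ 48.  23.  -9.  -0. -59.  46.]
```

{"fn": "carry_out", "kwargs": {"plan": [[0.0015,0.003,-0.006,0,0,0],[0,0,-0.006,0,0,0],[0,0,0,0,0,0],[0,0,0,0,0,0]]}}

```text
time_s: 23.57
tcp_pos: [0.5673, 0.3373, 0.0942]
eef_rot: [-179.9, -0.1, 3.9]
contact_force: [-0.3, 0.5, -2.3]
gripper_width: 0.0679
```

```bash
python3 - <<'E'
from h import *
delta((.5665,.3376,.09),4)
for n in("scene","top"): cv2.imwrite(f'pics/{n}26.png',r.capture(n)[:,:,::-1])
crop('pics/scene26.png','pics/s26a.png',350,220,510,380,5)
E
python3 w.py w26; python3 -c "
from h import *
crop('pics/w26.png','pics/w26a.png',130,80,430,300,2)"
```

```text
t 23.57 pos [0.5673 0.3373 0.0942] rot [-1.7988e+02 -1.0000e-01  3.8900e+00] | d [-0.0008  0.0003 -0.0042] w [-0.0022  0.0016  0.0019] F [-0.3  0.5 -2.3] g 0.0679 j [ 48.  23.  -9.  -0. -57.  46.]
23.6667 [0.56724211 0.33730748 0.09430675] [-1.79871625e+02 -9.70842702e-02  3.88439820e+00] [ 47.6  23.5  -9.1  -0.  -57.3  46.3] 0.06806490613581918
```

View pics/s26a.png

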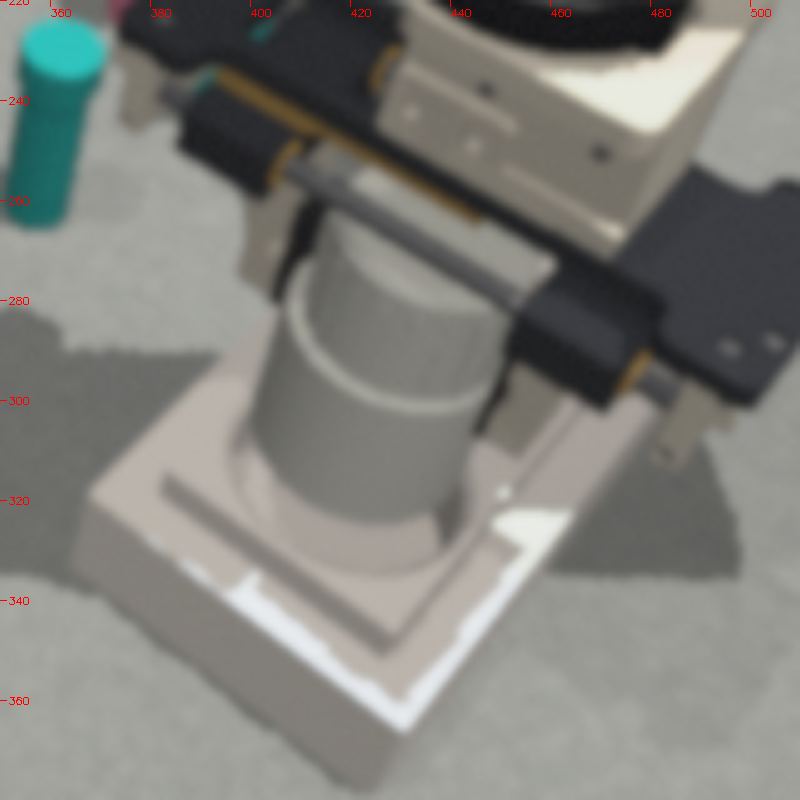

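View pics/w26a.png

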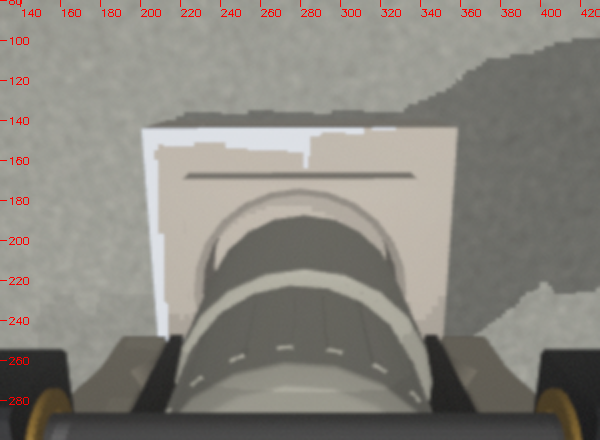

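```bash
python3 - <<'E'
from h import *
import pickle
st=pickle.load(open("w26.pkl","rb"))
from scipy.spatial.transform import Rotation as Ro
R=Ro.from_euler('xyz',st["eef_rot"],degrees=True).as_matrix()
def T(uv,z): return (R.T@(wback(uv,z,st)-st["tcp_pos"])).round(4)
crop('pics/w26.png','pics/w26b.png',190,110,370,260,4)
print("well front",T((279,174.5),.06)-[.038,0,0],"foot",T((281.5,187.5),.0766)-[.034,0,0])
print("ship front corners",T((200.5,144),.045),T((358.5,143.5),.045))
E
```

```text
well front [ 0.0016 -0.0015  0.0344] foot [-0.0004  0.0004  0.0178]
ship front corners [ 0.0601 -0.0609  0.0495] [0.0605 0.0586 0.0493]
```

View pics/w26b.png

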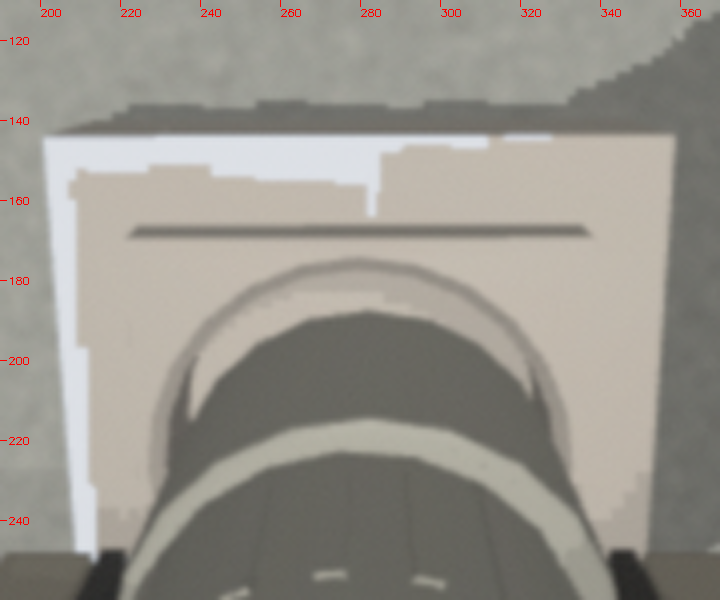

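{"fn": "carry_out", "kwargs": {"plan": [[0,0.0015,-0.004,-0.002,0.0015,0.002],[-0.0003,0,-0.008,0,0,0],[-0.0005,0,-0.008,0,0,0],[0,0,0,0,0,0],[0,0,0,0,0,0]]}}

```text
time_s: 24.13
tcp_pos: [0.5666, 0.3394, 0.0732]
eef_rot: [-179.9, -0.1, 4.0]
contact_force: [0.3, -0.3, -1.8]
gripper_width: 0.0679
```

```bash
python3 - <<'E'
from h import *
delta((.5673,.3388,.0427),4)
E
python3 w.py w27; python3 -c "
from h import *
crop('pics/w27.png','pics/w27a.png',190,110,370,260,4)"
```

```text
t 24.13 pos [0.5666 0.3394 0.0732] rot [-1.7992e+02 -7.0000e-02  4.0300e+00] | d [ 0.0007 -0.0006 -0.0305] w [-0.0015  0.0011 -0.0005] F [ 0.3 -0.3 -1.8] g 0.0679 j [ 48.  25. -10.  -0. -55.  46.]
24.1333 [0.56662299 0.33944809 0.07315852] [-1.79920147e+02 -7.06710952e-02  4.02629255e+00] [ 47.8  24.7 -10.2  -0.  -55.   46.2] 0.06785352832250896
```

View pics/w27a.png

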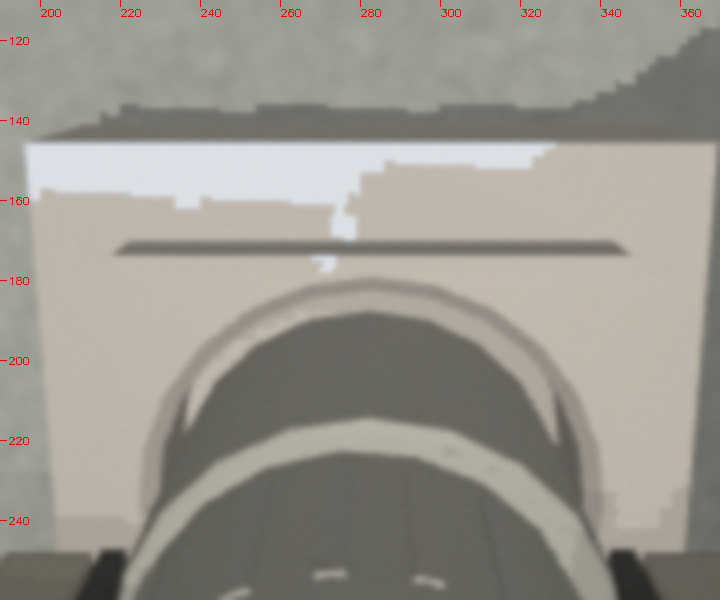

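{"fn": "carry_out", "kwargs": {"plan": [[0.0005,-0.0005,-0.008,0,0.001,0],[-0.0005,0,-0.009,0,0,0],[-0.0005,0,-0.007,0,0,0],[0,0,0,0,0,0],[0,0,0,0,0,0]]}}

```text
time_s: 24.6
tcp_pos: [0.5657, 0.3385, 0.046]
eef_rot: [-179.9, 0.0, 4.0]
contact_force: [0.4, 0.3, -2.2]
gripper_width: 0.0676
```

```bash
python3 - <<'E'
from h import *
delta((.5673,.3388,.0427),4)
E
```

```text
t 24.6 pos [0.5657 0.3385 0.046 ] rot [-1.7995e+02  4.0000e-02  4.0100e+00] | d [ 0.0016  0.0003 -0.0033] w [-0.0008 -0.0008 -0.0002] F [ 0.4  0.3 -2.2] g 0.0676 j [ 48.  26. -12.  -0. -52.  46.]
```

{"fn": "carry_out", "kwargs": {"plan": [[0.001,0,-0.002,0,0,0],[0,0,-0.0015,0,0,0],[0,0,-0.001,0,0,0],[0,0,0,0,0,0]]}}

```text
time_s: 24.93
tcp_pos: [0.5671, 0.3387, 0.0433]
eef_rot: [-180.0, -0.0, 4.1]
contact_force: [-0.4, -0.4, -2.2]
gripper_width: 0.068
```

```bash
python3 - <<'E'
from h import *
delta((.5673,.3388,.0427),4)
E
python3 w.py w28; python3 -c "
from h import *
crop('pics/w28.png','pics/w28a.png',190,110,370,260,4)"
```

```text
t 24.93 pos [0.5671 0.3387 0.0433] rot [-1.7995e+02 -1.0000e-02  4.0600e+00] | d [ 0.0002  0.0001 -0.0006] w [-0.0008  0.0001 -0.001 ] F [-0.4 -0.4 -2.2] g 0.068 j [ 48.  26. -12.  -0. -52.  46.]
24.9333 [0.56707926 0.33870162 0.04325532] [-1.79954076e+02 -6.88388212e-03  4.05920435e+00] [ 47.7  26.4 -11.8  -0.  -51.7  46.4] 0.06795004277597443
```

View pics/w28a.png

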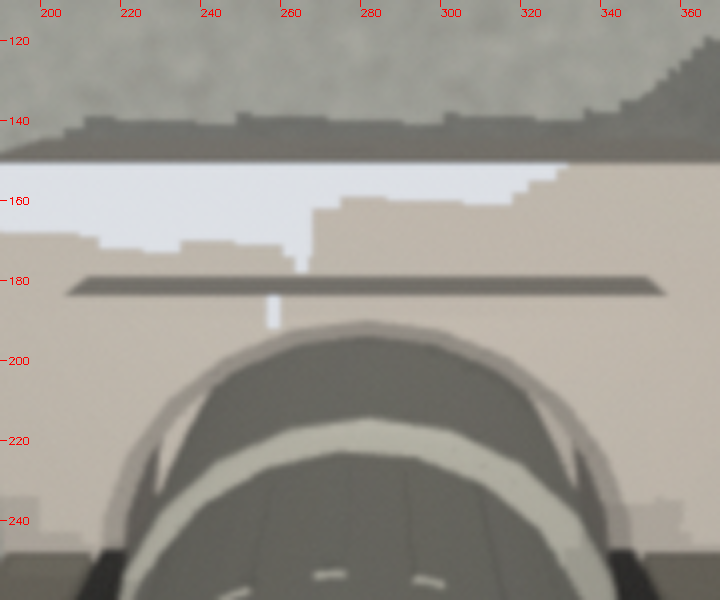

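Nearly seated. Press another bit, until it stalls.

{"fn": "carry_out", "kwargs": {"plan": [[0,0,-0.0015,0,0,0],[0,0,-0.0015,0,0,0],[0,0,0,0,0,0]]}}

```text
time_s: 25.23
tcp_pos: [0.5677, 0.3392, 0.0432]
eef_rot: [-179.9, -0.1, 4.1]
contact_force: [0.6, 0.1, -1.6]
gripper_width: 0.0677
```

```bash
python3 - <<'E'
from h import *
delta((.5673,.3388,.0427),4)
E
```

```text
t 25.23 pos [0.5677 0.3392 0.0432] rot [-1.799e+02 -1.400e-01  4.110e+00] | d [-0.0004 -0.0004 -0.0005] w [-0.002   0.0022 -0.0018] F [ 0.6  0.1 -1.6] g 0.0677 j [ 48.  26. -12.   0. -52.  46.]
```

{"fn": "carry_out", "kwargs": {"plan": [[0,0,0,0,0,0],[0,0,0,0,0,0],[0,0,0,0,0,0],[0,0,0,0,0,0],[0,0,0.02,0,0,0],[0,0,0.035,0,0,0],[0,0,0.035,0,0,0],[0,0,0.03,0,0,0],[0,0,0,0,0,0]], "fingers": -1}}

```text
time_s: 25.98
tcp_pos: [0.567, 0.3375, 0.1646]
eef_rot: [179.9, 0.0, 4.1]
contact_force: [0.4, -0.1, 1.5]
gripper_width: 0.0877
```

```bash
python3 - <<'E'
from h import *
delta((.6245,-.112,.15),24.3)
for n in("scene","top"): cv2.imwrite(f'pics/{n}29.png',r.capture(n)[:,:,::-1])
crop('pics/scene29.png','pics/s29a.png',350,220,510,380,4)
E
python3 w.py w29
```

```text
t 25.98 pos [0.567  0.3375 0.1646] rot [1.7987e+02 5.0000e-02 4.0900e+00] | d [ 0.0575 -0.4495 -0.0146] w [ 2.500e-03 -2.000e-04  3.528e-01] F [ 0.4 -0.1  1.5] g 0.0877 j [ 48.  20.  -4.   0. -66.  46.]
26.0833 [0.56480617 0.33631974 0.15945445] [179.72334035   0.36952484   4.03371377] [ 47.7  20.6  -4.3  -0.1 -65.6  46.4] 0.08773624579942046
```

View pics/w29.png

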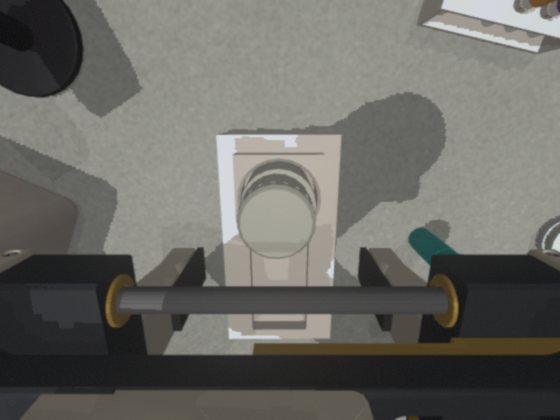

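View pics/s29a.png

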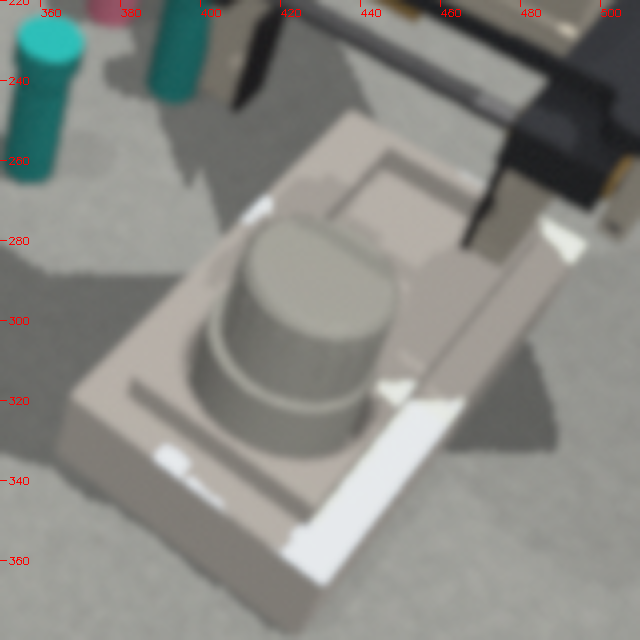

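{"fn": "carry_out", "kwargs": {"plan": [[0.003,-0.03,0.002,0,0,0.032],[0.005,-0.04,0.002,0,0,0.032],[0.005,-0.04,0.002,0,0,0.032],[0.005,-0.04,0.001,0,0,0.032],[0.005,-0.04,0.001,0,0,0.032],[0.005,-0.04,0.001,0,0,0.032],[0.005,-0.04,0.001,0,0,0.032],[0.005,-0.04,0.001,0,0,0.032],[0.005,-0.04,0,0,0,0.032],[0.005,-0.04,0,0,0,0.032],[0.004,-0.03,0,0,0,0.032],[0,0,0,0,0,0]]}}

```text
time_s: 27.13
tcp_pos: [0.6038, -0.1003, 0.147]
eef_rot: [179.6, 2.2, 25.6]
contact_force: [-0.3, 0.1, 0.5]
gripper_width: 0.0875
```

{"fn": "carry_out", "kwargs": {"plan": [[0,0,0,0,0,0],[0,0,0,0,0,0]]}}

```text
time_s: 27.3
tcp_pos: [0.6018, -0.1027, 0.1435]
eef_rot: [179.7, 2.5, 25.3]
contact_force: [0.6, 1.3, 0.5]
gripper_width: 0.0877
```

```bash
python3 - <<'E'
from h import *
delta((.6245,-.112,.1),24.3)
E
python3 w.py w30
```

```text
t 27.3 pos [ 0.6018 -0.1027  0.1435] rot [179.68   2.54  25.31] | d [ 0.0227 -0.0093 -0.0435] w [ 0.0237 -0.0379 -0.0177] F [0.6 1.3 0.5] g 0.0877 j [  9.  18. -11.   1. -63. 105.]
27.3 [ 0.60176538 -0.10271966  0.14345729] [179.67610333   2.54261059  25.30766071] [  9.3  18.  -10.9   1.1 -63.5 105.5] 0.0877229951867363
```

View pics/w30.png

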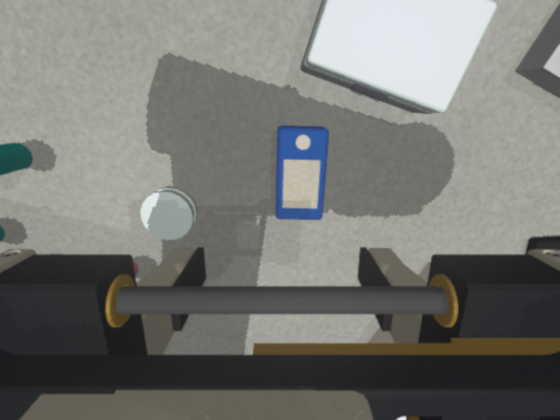

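```bash
python3 - <<'E'
from h import *
crop('pics/w30.png','pics/w30a.png',260,110,345,235,5)
E
```

```text
(no output)
```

View pics/w30a.png

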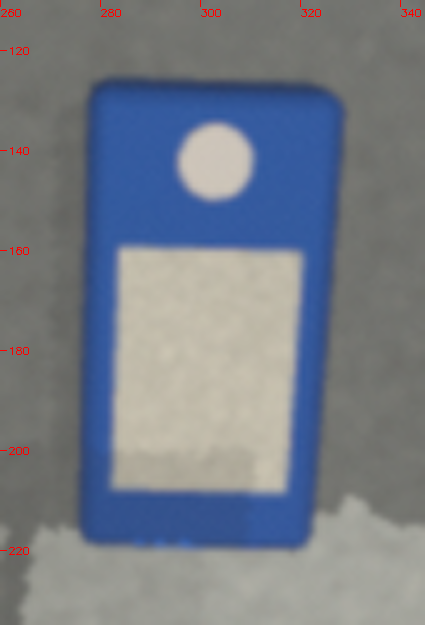

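```bash
python3 - <<'E'
from h import *
import pickle
st=pickle.load(open("w30.pkl","rb"))
P=[wback(p,.028,st)[:2] for p in((279,127),(328,128),(322,219),(276.5,218.5))]
print(np.round(P,4),np.mean(P,0),[np.linalg.norm(P[i]-P[i-1]).round(4) for i in range(4)])
f=(P[0]+P[1]-P[2]-P[3])/2; print(np.degrees(np.arctan2(f[1],f[0])))
delta((np.mean(P,0)[0],np.mean(P,0)[1],.06),np.degrees(np.arctan2(f[1],f[0])))
E
```

```text
[[ 0.6604 -0.0736]
 [ 0.6793 -0.1159]
 [ 0.5953 -0.1539]
 [ 0.5755 -0.1106]] [ 0.62762052 -0.11349208] [np.float64(0.0926), np.float64(0.0463), np.float64(0.0923), np.float64(0.0476)]
23.96336681964766
t 27.35 pos [ 0.6016 -0.1023  0.1433] rot [179.69   2.56  25.33] | d [ 0.026  -0.0112 -0.0833] w [ 0.0236 -0.0384 -0.024 ] F [-0.3 -0.1 -0.3] g 0.0876 j [  9.  18. -11.   1. -63. 105.]
```

{"fn": "carry_out", "kwargs": {"plan": [[0.012,-0.005,-0.01,0.012,-0.019,-0.012],[0.012,-0.006,-0.025,0.012,-0.019,-0.012],[0,0,-0.03,0,0,0],[0,0,-0.01,0,0,0],[0,0,0,0,0,0],[0,0,0,0,0,0]]}}

```text
time_s: 27.85
tcp_pos: [0.627, -0.1065, 0.066]
eef_rot: [-180.0, -0.1, 24.3]
contact_force: [0.3, -0.2, 0.4]
gripper_width: 0.0878
```

```bash
python3 - <<'E'
from h import *
delta((.627,-.1135,-.01),24)
E
python3 w.py w31;python3 -c "
from h import *
crop('pics/w31.png','pics/w31a.png',160,130,400,300,3)"
```

```text
t 27.85 pos [ 0.627  -0.1065  0.066 ] rot [-1.7997e+02 -1.2000e-01  2.4350e+01] | d [ 0.    -0.007 -0.076] w [-0.0013  0.0017 -0.0061] F [ 0.3 -0.2  0.4] g 0.0878 j [  8.  23. -14.  -0. -53. 107.]
27.85 [ 0.62698053 -0.10646159  0.06604038] [-1.79971732e+02 -1.18342608e-01  2.43477077e+01] [ 7.900e+00  2.310e+01 -1.390e+01 -1.000e-01 -5.290e+01  1.065e+02] 0.0878214998833462
```

View pics/w31a.png

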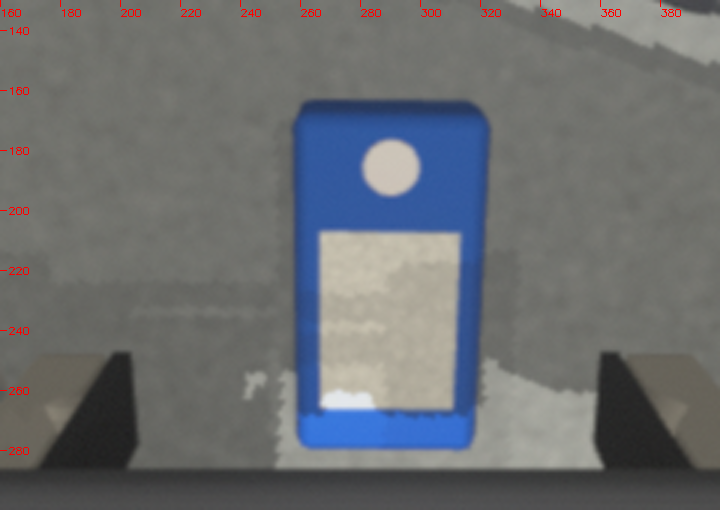

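```bash
python3 - <<'E'
from h import *
import pickle
st=pickle.load(open("w31.pkl","rb"))
P=[wback(p,.028,st)[:2] for p in((259,168),(323.5,168),(317.8,279.7),(259,279.7))]
print(np.round(P,4),np.mean(P,0),[np.linalg.norm(P[i]-P[i-1]).round(4) for i in range(4)])
f=(P[0]+P[1]-P[2]-P[3])/2; print(np.degrees(np.arctan2(f[1],f[0])))
delta((np.mean(P,0)[0],np.mean(P,0)[1],-.01),np.degrees(np.arctan2(f[1],f[0])))
E
```

```text
[[ 0.6601 -0.0737]
 [ 0.6797 -0.117 ]
 [ 0.5951 -0.1542]
 [ 0.5751 -0.11  ]] [ 0.62748203 -0.11372352] [np.float64(0.0925), np.float64(0.0475), np.float64(0.0924), np.float64(0.0485)]
23.43737836874608
t 27.9 pos [ 0.6272 -0.1064  0.0664] rot [-1.7998e+02 -1.5000e-01  2.4360e+01] | d [ 0.0003 -0.0073 -0.0764] w [-0.0014  0.0023 -0.0161] F [-0.3  0.4 -0.1] g 0.0874 j [  8.  23. -14.  -0. -53. 107.]
```

{"fn": "carry_out", "kwargs": {"plan": [[0,-0.007,-0.01,0,0.002,-0.01],[-0.001,0,-0.02,0,0,0],[-0.001,0,-0.015,0,0,0],[0,0,0,0,0,0],[0,0,0,0,0,0]]}}

```text
time_s: 28.32
tcp_pos: [0.6298, -0.1129, 0.0259]
eef_rot: [179.8, -0.6, 23.9]
contact_force: [-0.7, 0.1, 1.0]
gripper_width: 0.0877
```

```bash
python3 - <<'E'
from h import *
delta((.627,-.1135,-.01),23.8)
E
```

```text
t 28.32 pos [ 0.6298 -0.1129  0.0259] rot [179.82  -0.58  23.87] | d [-0.0028 -0.0006 -0.0359] w [-0.0012  0.0105 -0.0013] F [-0.7  0.1  1. ] g 0.0877 j [  7.  26. -16.   0. -48. 107.]
```

{"fn": "carry_out", "kwargs": {"plan": [[-0.003,-0.0005,-0.01,-0.001,0.01,-0.001],[-0.001,0,-0.014,0,0,0],[-0.001,0,-0.008,0,0,0],[0,0,0,0,0,0],[0,0,0,0,0,0]]}}

```text
time_s: 28.73
tcp_pos: [0.6273, -0.1139, -0.0037]
eef_rot: [179.9, -0.3, 23.8]
contact_force: [-0.1, -0.2, 1.0]
gripper_width: 0.0875
```

```bash
python3 - <<'E'
from h import *
delta((.627,-.1135,-.01),23.8)
E
```

```text
t 28.73 pos [ 0.6273 -0.1139 -0.0037] rot [179.88  -0.28  23.81] | d [-0.0003  0.0004 -0.0063] w [-0.      0.0053 -0.0002] F [-0.1 -0.2  1. ] g 0.0875 j [  7.  28. -18.   0. -45. 107.]
```

{"fn": "carry_out", "kwargs": {"plan": [[0,0.0005,-0.004,0,0.005,0],[-0.0005,0,-0.002,0,0,0],[0,0,0,0,0,0]]}}

```text
time_s: 28.98
tcp_pos: [0.6278, -0.1134, -0.0087]
eef_rot: [180.0, -0.1, 23.8]
contact_force: [-0.6, 0.2, 0.1]
gripper_width: 0.0875
```

```bash
python3 - <<'E'
from h import *
delta((.627,-.1135,-.01),23.8)
E
python3 w.py w32;python3 -c "
from h import *
crop('pics/w32.png','pics/w32a.png',160,150,400,300,3)"
```

```text
t 28.98 pos [ 0.6278 -0.1134 -0.0087] rot [ 1.7996e+02 -8.0000e-02  2.3820e+01] | d [-0.0008 -0.0001 -0.0013] w [ 0.0001  0.0016 -0.0004] F [-0.6  0.2  0.1] g 0.0875 j [  7.  28. -17.   0. -44. 107.]
28.9833 [ 0.62781857 -0.11337639 -0.00868421] [ 1.79960448e+02 -8.23497208e-02  2.38220873e+01] [  7.3  28.1 -17.5   0.  -44.3 106.5] 0.08753479895428587
```

View pics/w32a.png

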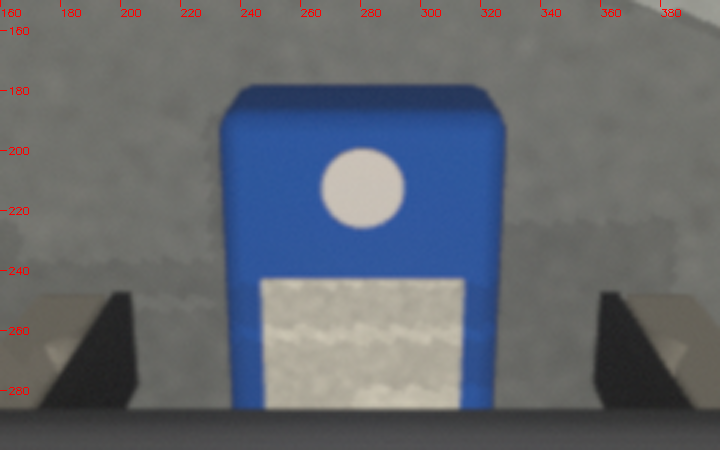

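Aligned. Go 2 mm lower and close.

{"fn": "carry_out", "kwargs": {"plan": [[-0.0005,0,-0.002,0,0.0015,0],[0,0,0,0,0,0],[0,0,0,0,0,0],[0,0,0,0,0,0],[0,0,0,0,0,0],[0,0,0,0,0,0],[0,0,0,0,0,0],[0,0,0,0,0,0],[0,0,0,0,0,0],[0,0,0,0,0,0]], "fingers": 1, "force": 30}}

```text
time_s: 29.87
tcp_pos: [0.6281, -0.1133, -0.0097]
eef_rot: [180.0, -0.1, 23.8]
contact_force: [0.5, 1.7, -0.7]
gripper_width: 0.0495
```

```bash
python3 - <<'E'
from h import *
delta((.47,.331,.16),4)
E
```

```text
t 29.87 pos [ 0.6281 -0.1133 -0.0097] rot [ 1.7996e+02 -9.0000e-02  2.3840e+01] | d [-0.1581  0.4443  0.1697] w [ 2.000e-04  1.800e-03 -3.462e-01] F [ 0.5  1.7 -0.7] g 0.0495 j [  7.  28. -18.   0. -44. 107.]
```

{"fn": "carry_out", "kwargs": {"plan": [[0,0,0.015,0,0,0],[0,0,0.035,0,0,0],[0,0,0.04,0,0,0],[0,0,0.04,0,0,0],[0,0,0.04,0,0,0],[-0.008,0.02,0.02,0,0,-0.02],[-0.013,0.035,0.003,0,0,-0.04],[-0.013,0.035,0.003,0,0,-0.04],[-0.013,0.035,0.003,0,0,-0.04],[-0.013,0.035,0.003,0,0,-0.04],[-0.013,0.035,0.003,0,0,-0.04],[-0.01,0.025,0.002,0,0,-0.02]]}}

```text
time_s: 30.87
tcp_pos: [0.5351, 0.1089, 0.2025]
eef_rot: [-179.7, 0.4, 8.8]
contact_force: [1.5, 1.0, -1.6]
gripper_width: 0.0501
```

```bash
python3 - <<'E'
from h import *
delta((.47,.331,.17),4)
E
python3 w.py w33
```

```text
t 30.87 pos [0.5351 0.1089 0.2025] rot [-179.67    0.37    8.8 ] | d [-0.0651  0.2221 -0.0325] w [-0.0051 -0.0071 -0.0837] F [ 1.5  1.  -1.6] g 0.0501 j [ 32.   8. -15.  -0. -67.  67.]
30.8667 [0.53510898 0.10890833 0.20248543] [-179.66696481    0.37305592    8.79632551] [ 31.7   8.5 -14.8  -0.5 -67.   67.3] 0.05011455350482788
```

View pics/w33.png

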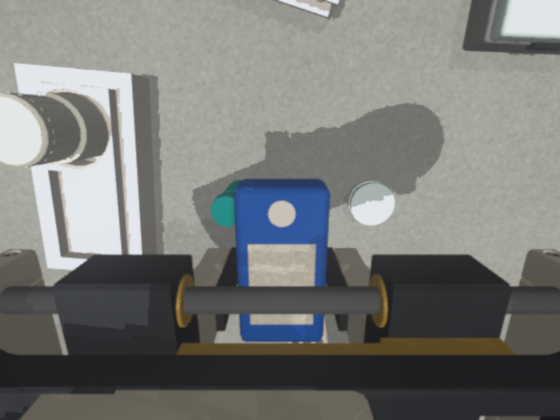

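{"fn": "carry_out", "kwargs": {"plan": [[-0.009,0.03,0.001,-0.002,-0.002,-0.012],[-0.009,0.033,0.001,-0.002,-0.002,-0.012],[-0.009,0.033,0.001,0,0,-0.012],[-0.009,0.033,0.001,0,0,-0.012],[-0.009,0.032,0.001,0,0,-0.012],[-0.009,0.03,0.001,0,0,-0.012],[-0.006,0.02,0,0,0,-0.01],[0,0,0,0,0,0],[0,0,0,0,0,0]]}}

```text
time_s: 31.67
tcp_pos: [0.4659, 0.3338, 0.2082]
eef_rot: [-179.8, 0.3, 4.1]
contact_force: [0.3, -0.2, -2.4]
gripper_width: 0.0495
```

```bash
python3 - <<'E'
from h import *
delta((.47,.3315,.17),4)
E
python3 w.py w34
```

```text
t 31.67 pos [0.4659 0.3338 0.2082] rot [-179.83    0.27    4.07] | d [ 0.0041 -0.0023 -0.0382] w [-0.0026 -0.0049 -0.0012] F [ 0.3 -0.2 -2.4] g 0.0495 j [ 55.  11. -11.  -0. -68.  39.]
31.6667 [0.46588227 0.33382948 0.20817281] [-179.83407783    0.26728298    4.0702426 ] [ 54.9  10.7 -11.3  -0.3 -68.   39.3] 0.04954290330193856
```

View pics/w34.png

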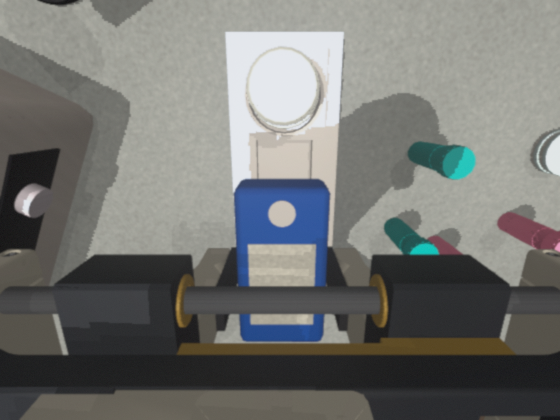

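```bash
python3 - <<'E'
from h import *
crop('pics/w34.png','pics/w34a.png',215,20,355,220,4)
E
```

```text
(no output)
```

View pics/w34a.png

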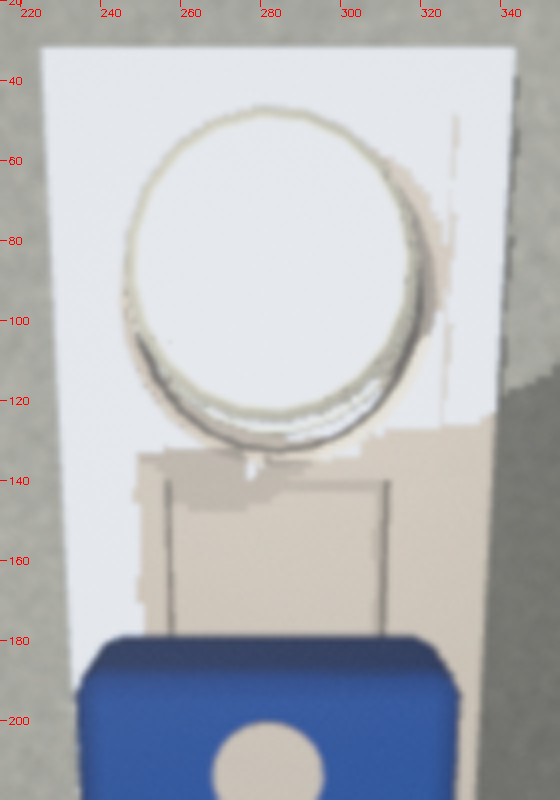

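```bash
python3 - <<'E'
from h import *
import pickle
from scipy.spatial.transform import Rotation as Ro
st=pickle.load(open("w34.pkl","rb")); R=Ro.from_euler('xyz',st["eef_rot"],degrees=True).as_matrix()
T=lambda uv,z:(R.T@(wback(uv,z,st)-st["tcp_pos"])).round(4)
W=lambda uv,z:wback(uv,z,st)
a,b=W((225.3,31.8),.045),W((344,31.8),.045); d=a-b; th=-np.arctan2(d[0],d[1]); m=(a+b)/2; u=np.array([np.cos(th),np.sin(th),0])
print("ship yaw",np.degrees(th),"len",np.linalg.norm(d),"center",m-.118*u,"recess",m-(.118+.0405)*u)
l,rr=W((256.7,141),.06),W((312.3,141),.06); print("recess front",l,rr,np.linalg.norm(l-rr),"-> center",(l+rr)/2-.0525*u)
z=st["tcp_pos"][2]+.0377
for p in((235.5,190),(329.5,190)): print("brick",T(p,z))
# side edges of shipper
print(W((230,100),.045),W((232.5,180),.045),W((340.5,100),.045),W((336,180),.045))
E
```

```text
ship yaw 4.043100099994671 len 0.12014439978771067 center [0.50922888 0.33382456 0.045     ] recess [0.46882968 0.33096903 0.045     ]
recess front [0.51817168 0.36412484 0.06      ] [0.52241085 0.30479773 0.06      ] 0.05947837431204493 -> center [0.46792192 0.33075967 0.06      ]
brick [ 0.045  -0.0226 -0.0378]
brick [ 0.045   0.0242 -0.038 ]
[0.55797258 0.39595586 0.045     ] [0.47062355 0.39122511 0.045     ] [0.56640775 0.27739496 0.045     ] [0.47922655 0.2713563  0.045     ]
```

{"fn": "carry_out", "kwargs": {"plan": [[0.003,-0.003,-0.02,-0.0025,-0.005,-0.001],[0,0,-0.03,0,0,0],[0,0,-0.03,0,0,0],[0,0,-0.025,0,0,0],[0,0,-0.015,0,0,0],[0,0,0,0,0,0],[0,0,0,0,0,0]]}}

```text
time_s: 32.3
tcp_pos: [0.4713, 0.3237, 0.0857]
eef_rot: [-179.9, -0.2, 3.7]
contact_force: [0.5, 0.2, -0.2]
gripper_width: 0.0494
```

```bash
python3 - <<'E'
from h import *
delta((.469,.331,.065),4)
E
python3 w.py w35
```

```text
t 32.3 pos [0.4713 0.3237 0.0857] rot [-1.799e+02 -1.600e-01  3.690e+00] | d [-0.0023  0.0073 -0.0207] w [-0.002   0.0027  0.0054] F [ 0.5  0.2 -0.2] g 0.0494 j [ 54.  16. -21.   0. -52.  40.]
32.3 [0.4713393  0.32373332 0.08565705] [-1.79896790e+02 -1.60085095e-01  3.69327384e+00] [ 54.1  16.4 -21.2   0.1 -52.1  39.5] 0.04940244659065634
```

View pics/w35.png

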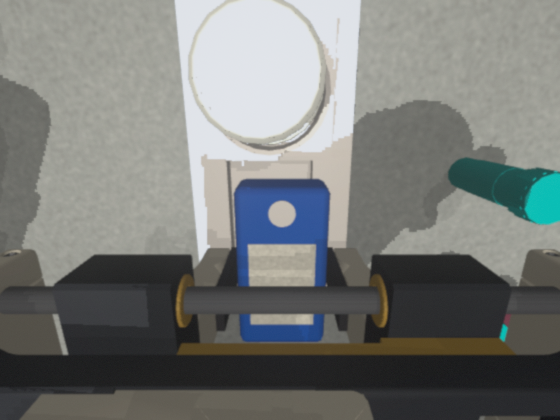

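{"fn": "carry_out", "kwargs": {"plan": [[-0.0025,0.007,-0.004,-0.002,0.0025,0.005],[0,0,-0.005,0,0,0],[0,0,0,0,0,0],[0,0,0,0,0,0]]}}

```text
time_s: 32.68
tcp_pos: [0.4709, 0.3329, 0.0804]
eef_rot: [-179.7, -0.3, 4.0]
contact_force: [-0.3, -0.5, -1.7]
gripper_width: 0.0498
```

```bash
python3 - <<'E'
from h import *
delta((.469,.331,.065),4)
E
python3 w.py w36; python3 -c "
from h import *
crop('pics/w36.png','pics/w36a.png',170,120,390,300,3)"
```

```text
t 32.68 pos [0.4709 0.3329 0.0804] rot [-179.72   -0.27    3.96] | d [-0.0019 -0.0019 -0.0154] w [-0.0052  0.0044  0.0006] F [-0.3 -0.5 -1.7] g 0.0498 j [ 55.  17. -21.   0. -51.  39.]
32.6833 [0.47092221 0.33293435 0.08038874] [-179.71999325   -0.27317759    3.96491829] [ 54.7  17.1 -21.1   0.  -51.4  39.2] 0.04977769172114958
```

View pics/w36a.png

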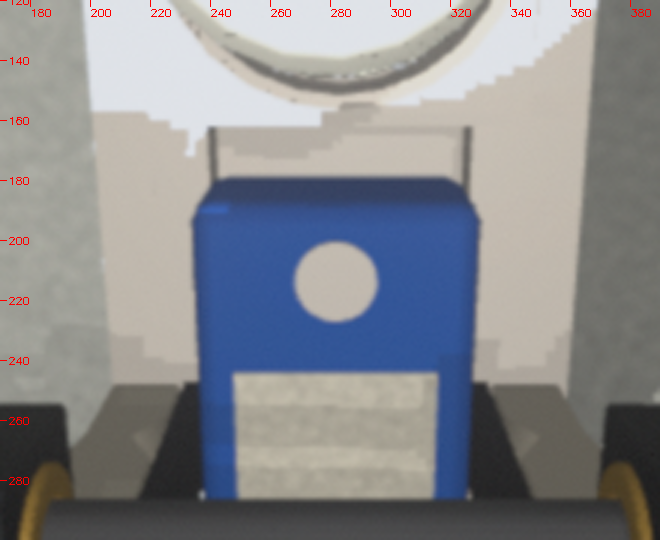

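```bash
cat > rec.py <<'E'
import sys,pickle
from h import *
from scipy.spatial.transform import Rotation as Ro
def go(n,le,re,bl):
    st=pickle.load(open(n+".pkl","rb")); R=Ro.from_euler('xyz',st["eef_rot"],degrees=True).as_matrix()
    T=lambda uv,z:(R.T@(wback(uv,z,st)-st["tcp_pos"])).round(4)
    a,b=T(le,.06),T(re,.06); z=st["tcp_pos"][2]+.0097
    print("recess front L/R",a,b,"centre",((a+b)/2-[.0525,0,0]).round(4)); print("brick front bottom",T(bl,z),"centre x",T(bl,z)[0]-.0475)
E
python3 -c "
from rec import *
go('w36',(240.5,162),(326,162),(281,179))"
```

```text
recess front L/R [ 0.0506 -0.0273  0.0208] [0.0506 0.0304 0.0205] centre [-0.0019  0.0015  0.0207]
brick front bottom [ 0.0449  0.     -0.0095] centre x -0.002599999999999998
```

{"fn": "carry_out", "kwargs": {"plan": [[-0.0005,-0.0015,-0.004,-0.005,0.0045,0.001],[-0.0005,0.0005,-0.006,0,0,0],[0,0,-0.004,0,0,0],[0,0,0,0,0,0]]}}

```text
time_s: 33.07
tcp_pos: [0.47, 0.3325, 0.0662]
eef_rot: [-179.9, -0.0, 4.1]
contact_force: [-0.4, 0.1, -1.9]
gripper_width: 0.0493
```

```bash
python3 - <<'E'
from h import *
delta((.4705,.3315,.0353),4)
E
python3 w.py w37; python3 -c "
from h import *
crop('pics/w37.png','pics/w37a.png',170,120,390,300,3)"
```

```text
t 33.07 pos [0.47   0.3325 0.0662] rot [-1.7992e+02 -5.0000e-02  4.0600e+00] | d [ 0.0005 -0.001  -0.0309] w [-0.0015  0.0007 -0.001 ] F [-0.4  0.1 -1.9] g 0.0493 j [ 55.  18. -22.  -0. -50.  39.]
33.0667 [0.47002151 0.3325072  0.06624407] [-1.79916005e+02 -4.73252028e-02  4.05755008e+00] [ 54.7  18.1 -21.8  -0.  -50.   39.3] 0.04930412661971227
```

View pics/w37a.png

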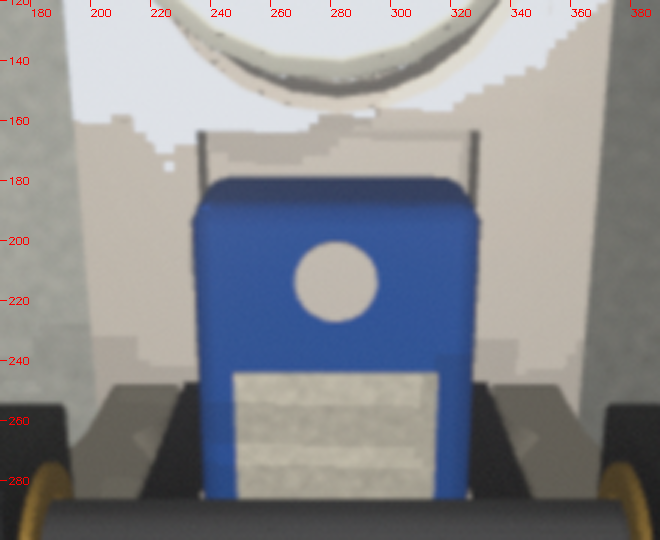

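```bash
python3 -c "
from rec import *
go('w37',(236.5,163.5),(329.5,163.5),(281,179))"
```

```text
recess front L/R [ 0.0517 -0.028   0.0063] [0.0517 0.0305 0.0062] centre [-0.0008  0.0012  0.0062]
brick front bottom [ 0.0449  0.     -0.0097] centre x -0.002599999999999998
```

{"fn": "carry_out", "kwargs": {"plan": [[0.0005,-0.001,-0.004,-0.001,0.001,-0.001],[0,0,-0.006,0,0,0],[0,0,-0.004,0,0,0],[0,0,0,0,0,0]]}}

```text
time_s: 33.45
tcp_pos: [0.4707, 0.3314, 0.051]
eef_rot: [-180.0, 0.0, 4.0]
contact_force: [0.1, 0.6, -2.0]
gripper_width: 0.0499
```

```bash
python3 - <<'E'
from h import *
delta((.4705,.3315,.0353),4)
E
python3 w.py w38; python3 -c "
from h import *
crop('pics/w38.png','pics/w38a.png',170,120,390,300,3)"
```

```text
t 33.45 pos [0.4707 0.3314 0.051 ] rot [-1.7998e+02  1.0000e-02  4.0000e+00] | d [-0.0002  0.0001 -0.0157] w [-0.0003 -0.0002  0.0001] F [ 0.1  0.6 -2. ] g 0.0499 j [ 55.  19. -23.  -0. -48.  39.]
33.45 [0.47069577 0.33137848 0.0510146 ] [-1.79979599e+02  1.26105310e-02  3.99695015e+00] [ 54.6  19.1 -22.7  -0.  -48.2  39.4] 0.049927223367292925
```

View pics/w38a.png

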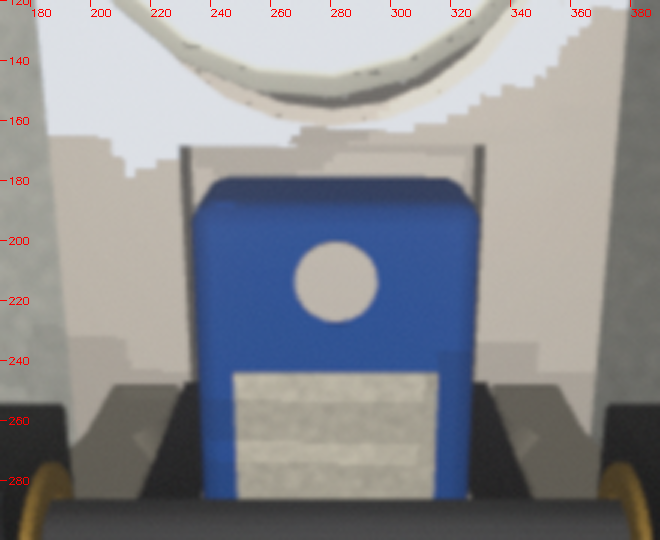

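{"fn": "carry_out", "kwargs": {"plan": [[0.0005,0,-0.005,0,0,0],[0,0,-0.005,0,0,0],[0,0,-0.004,0,0,0],[0,0,0,0,0,0]]}}

```text
time_s: 33.83
tcp_pos: [0.4715, 0.3316, 0.0361]
eef_rot: [-180.0, -0.0, 4.0]
contact_force: [-0.3, -0.3, -1.7]
gripper_width: 0.0492
```

```bash
python3 - <<'E'
from h import *
delta((.471,.3315,.0353),4)
E
```

```text
t 33.83 pos [0.4715 0.3316 0.0361] rot [-1.7996e+02 -2.0000e-02  4.0000e+00] | d [-0.0005 -0.0001 -0.0008] w [-0.0008  0.0003 -0.    ] F [-0.3 -0.3 -1.7] g 0.0492 j [ 55.  20. -23.  -0. -46.  39.]
```

{"fn": "carry_out", "kwargs": {"plan": [[0,0,-0.001,0,0,0],[0,0,-0.001,0,0,0],[0,0,0,0,0,0]]}}

```text
time_s: 34.08
tcp_pos: [0.4717, 0.3318, 0.0357]
eef_rot: [-180.0, -0.1, 4.1]
contact_force: [0.2, 0.2, -2.2]
gripper_width: 0.0497
```

```bash
python3 - <<'E'
from h import *
delta((.471,.3315,.0353),4)
E
python3 w.py w39; python3 -c "
from h import *
crop('pics/w39.png','pics/w39a.png',170,120,390,300,3)"
```

```text
t 34.08 pos [0.4717 0.3318 0.0357] rot [-1.7998e+02 -5.0000e-02  4.0600e+00] | d [-0.0007 -0.0003 -0.0004] w [-0.0005  0.0009 -0.0011] F [ 0.2  0.2 -2.2] g 0.0497 j [ 55.  20. -23.   0. -46.  39.]
34.0833 [0.47170189 0.33179745 0.03569622] [-1.79976914e+02 -5.47012241e-02  4.06356104e+00] [ 54.6  20.3 -23.5   0.  -46.2  39.5] 0.04970530578651384
```

View pics/w39a.png

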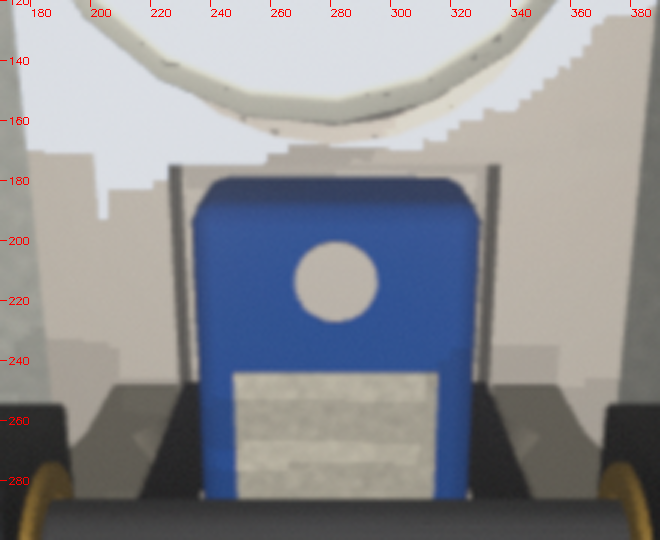

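{"fn": "carry_out", "kwargs": {"plan": [[-0.0005,0,-0.002,0,0,0],[0,0,-0.002,0,0,0],[0,0,0,0,0,0]]}}

```text
time_s: 34.38
tcp_pos: [0.4721, 0.3323, 0.036]
eef_rot: [-179.9, -0.2, 4.2]
contact_force: [-0.7, 0.5, -1.7]
gripper_width: 0.0495
```

```bash
python3 - <<'E'
from h import *
delta((.471,.3315,.0353),4)
E
```

```text
t 34.38 pos [0.4721 0.3323 0.036 ] rot [-179.92   -0.22    4.16] | d [-0.0011 -0.0008 -0.0007] w [-0.0016  0.0037 -0.0028] F [-0.7  0.5 -1.7] g 0.0495 j [ 55.  20. -24.   0. -46.  39.]
```

Seated. Release and rise.

{"fn": "carry_out", "kwargs": {"plan": [[0,0,0,0,0,0],[0,0,0,0,0,0],[0,0,0,0,0,0],[0,0,0,0,0,0],[0,0,0.015,0,0,0],[0,0,0.035,0,0,0],[0,0,0.04,0,0,0],[0,0,0.04,0,0,0],[0,0,0.03,0,0,0],[0,0,0,0,0,0]], "fingers": -1}}

```text
time_s: 35.22
tcp_pos: [0.4706, 0.3293, 0.1987]
eef_rot: [179.7, 0.0, 4.1]
contact_force: [1.1, 1.0, -0.3]
gripper_width: 0.0877
```

```bash
python3 - <<'E'
from h import *
delta((.4715,-.361,.25),0)
cv2.imwrite('pics/s40.png',r.capture("scene")[:,:,::-1])
crop('pics/s40.png','pics/s40a.png',350,220,510,380,4)
E
python3 w.py w40
```

```text
t 35.22 pos [0.4706 0.3293 0.1987] rot [1.797e+02 4.000e-02 4.120e+00] | d [ 0.0009 -0.6903  0.0513] w [ 0.0053 -0.0005 -0.0719] F [ 1.1  1.  -0.3] g 0.0877 j [ 55.  11. -12.   0. -67.  39.]
35.2667 [0.46971094 0.32887638 0.19628902] [1.79650572e+02 1.59890393e-01 4.09614877e+00] [ 54.6  11.3 -12.3   0.1 -66.8  39.4] 0.08721103822597497
```

View pics/w40.png

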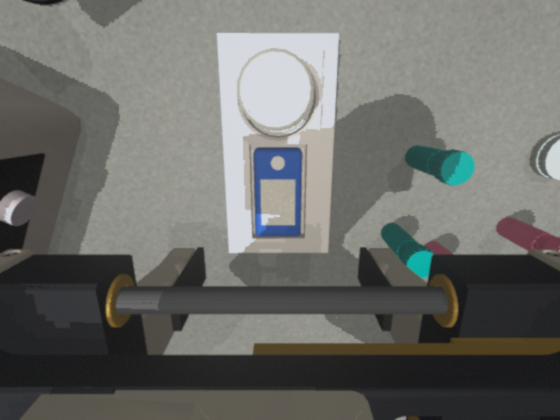

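View pics/s40a.png

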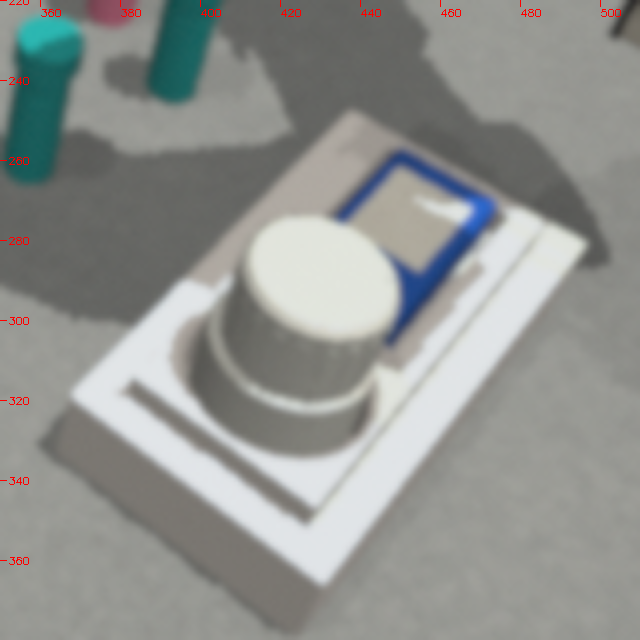

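```bash
python3 - <<'E'
from h import *
import pickle
st=pickle.load(open("w40.pkl","rb"))
P=[wback(p,.045,st)[:2] for p in((218.3,34),(338,34),(329,253),(229.5,253))]
print(np.round(P,4),np.mean(P,0),[np.linalg.norm(P[i]-P[i-1]).round(4) for i in range(4)])
f=(P[0]+P[1]-P[2]-P[3])/2; print(np.degrees(np.arctan2(f[1],f[0])))
crop('pics/w40.png','pics/w40a.png',205,20,350,265,3)
E
```

```text
[[0.6218 0.4005]
 [0.6304 0.2834]
 [0.3959 0.2646]
 [0.3877 0.3845]] [0.50894584 0.33325208] [np.float64(0.2347), np.float64(0.1173), np.float64(0.2353), np.float64(0.1203)]
4.248386105525378
```

View pics/w40a.png

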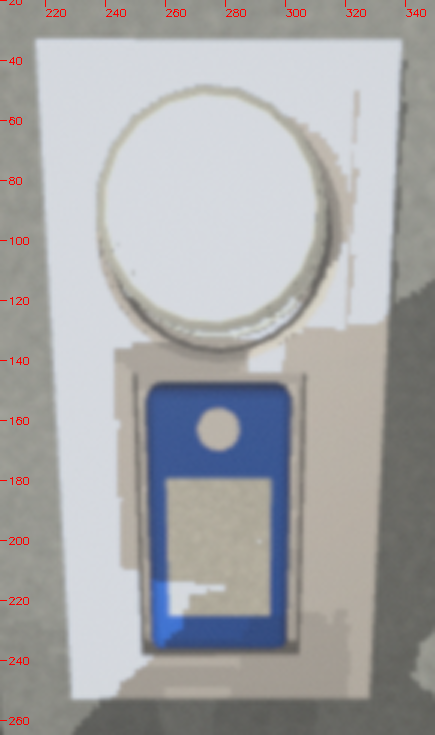

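{"fn": "carry_out", "kwargs": {"plan": [[0,-0.025,0.003,0,0,-0.003],[0,-0.038,0.003,0,0,-0.005],[0,-0.04,0.003,0,0,-0.005],[0,-0.04,0.003,0,0,-0.005],[0,-0.04,0.003,0,0,-0.005],[0,-0.04,0.003,0,0,-0.005],[0,-0.04,0.003,0,0,-0.005],[0,-0.04,0.003,0,0,-0.005],[0,-0.04,0.003,0,0,-0.005],[0,-0.04,0.003,0,0,-0.005],[0,-0.04,0.003,0,0,-0.005],[0,-0.04,0.003,0,0,-0.005]]}}

```text
time_s: 36.32
tcp_pos: [0.4555, -0.148, 0.2115]
eef_rot: [179.0, 1.8, 1.2]
contact_force: [1.0, 0.7, -0.6]
gripper_width: 0.0875
```

```bash
python3 - <<'E'
from h import *
delta((.4715,-.361,.2),-1.2)
E
```

```text
t 36.32 pos [ 0.4555 -0.148   0.2115] rot [178.97   1.83   1.17] | d [ 0.016  -0.213  -0.0115] w [ 0.0179 -0.0319 -0.0416] F [ 1.   0.7 -0.6] g 0.0875 j [  6.   2. -21.   1. -68.  84.]
```

{"fn": "carry_out", "kwargs": {"plan": [[0.003,-0.036,0.002,0.006,-0.011,-0.007],[0.003,-0.036,0.002,0.006,-0.011,-0.007],[0.003,-0.036,0.002,0.006,-0.01,-0.007],[0.003,-0.036,0,0,0,-0.007],[0.003,-0.036,0,0,0,-0.007],[0.001,-0.025,0,0,0,-0.007],[0,0,0,0,0,0],[0,0,0,0,0,0]]}}

```text
time_s: 36.98
tcp_pos: [0.4626, -0.3695, 0.2028]
eef_rot: [-179.6, 1.1, -1.9]
contact_force: [-0.4, 0.7, 0.5]
gripper_width: 0.0876
```

```bash
python3 - <<'E'
from h import *
delta((.4715,-.361,.2),-1.2)
E
python3 w.py w41
```

```text
t 36.98 pos [ 0.4626 -0.3695  0.2028] rot [-179.6     1.06   -1.87] | d [ 0.0089  0.0085 -0.0028] w [-0.0075 -0.0184  0.0117] F [-0.4  0.7  0.5] g 0.0876 j [-20.  13.  -9.  -0. -69. 108.]
36.9833 [ 0.4625778  -0.36945379  0.20276391] [-179.59687234    1.06317656   -1.86939531] [-1.980e+01  1.330e+01 -8.700e+00 -1.000e-01 -6.910e+01  1.079e+02] 0.0876033500915209
```

View pics/w41.png

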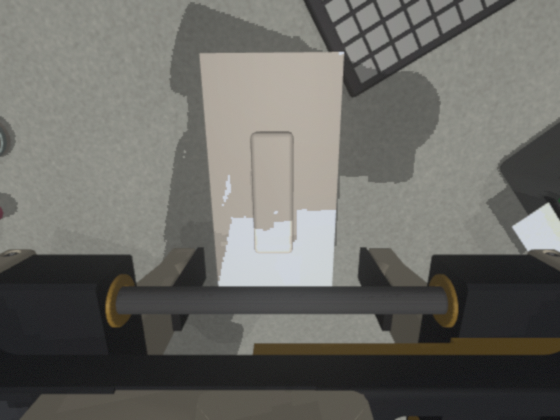

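```bash
python3 - <<'E'
from h import *
crop('pics/w41.png','pics/w41a.png',195,45,355,295,3)
E
```

```text
(no output)
```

View pics/w41a.png

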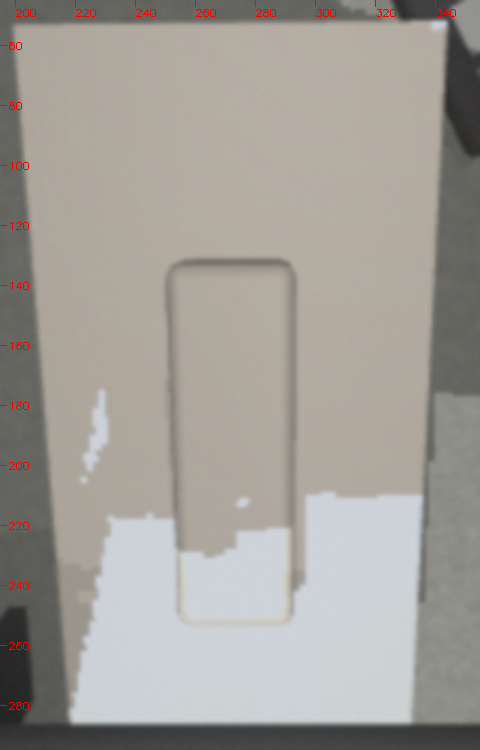

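```bash
python3 - <<'E'
from h import *
import pickle
st=pickle.load(open("w41.pkl","rb"))
P=[wback(p,.132,st)[:2] for p in((251,133),(293.5,132.5),(292.3,252.3),(254.7,252.3))]
print(np.round(P,4),np.mean(P,0),[np.linalg.norm(P[i]-P[i-1]).round(4) for i in range(4)])
f=(P[0]+P[1]-P[2]-P[3])/2; print(np.degrees(np.arctan2(f[1],f[0])))
a,b=wback((199.7,53.3),.107,st)[:2],wback((343.7,52),.107,st)[:2]; d=a-b; th=-np.arctan2(d[0],d[1]); print(a,b,np.linalg.norm(d),np.degrees(th),(a+b)/2-.118*np.array([np.cos(th),np.sin(th)]))
delta((.4735,-.3605,.13),-1.2)
E
```

```text
[[ 0.5293 -0.3467]
 [ 0.5286 -0.3813]
 [ 0.4214 -0.378 ]
 [ 0.4225 -0.3433]] [ 0.47543697 -0.36231724] [np.float64(0.1069), np.float64(0.0345), np.float64(0.1072), np.float64(0.0347)]
-1.7856885813250218
[ 0.59304591 -0.30567196] [ 0.58999907 -0.42467672] 0.1190437592773694 -1.4666050041133465 [ 0.47356115 -0.36215421]
t 37.03 pos [ 0.4625 -0.3689  0.2025] rot [-179.58    1.1    -1.83] | d [ 0.011   0.0084 -0.0725] w [-0.0078 -0.019   0.0111] F [ 0.5 -0.6 -0.3] g 0.0879 j [-20.  13.  -9.  -0. -69. 108.]
```

{"fn": "carry_out", "kwargs": {"plan": [[0.011,0.007,-0.01,-0.008,-0.019,0.008],[0,0,-0.03,0,0,0],[0,0,-0.02,0,0,0],[0,0,0,0,0,0],[0,0,0,0,0,0]]}}

```text
time_s: 37.45
tcp_pos: [0.4731, -0.357, 0.1387]
eef_rot: [-179.9, 0.1, -1.1]
contact_force: [0.4, -0.1, -0.2]
gripper_width: 0.0877
```

```bash
python3 - <<'E'
from h import *
delta((.474,-.362,.082),-1.4)
E
python3 w.py w42;python3 -c "
from h import *
crop('pics/w42.png','pics/w42a.png',160,60,400,300,3)"
```

```text
t 37.45 pos [ 0.4731 -0.357   0.1387] rot [-1.7995e+02  9.0000e-02 -1.1400e+00] | d [ 0.0009 -0.005  -0.0567] w [-0.001  -0.0016 -0.0045] F [ 0.4 -0.1 -0.2] g 0.0877 j [-18.  15. -15.  -0. -60. 107.]
37.45 [ 0.47310098 -0.35698775  0.13873306] [-1.79947296e+02  9.15642402e-02 -1.14045950e+00] [-18.2  15.5 -14.6  -0.  -60.  107. ] 0.08765852550171363
```

View pics/w42a.png

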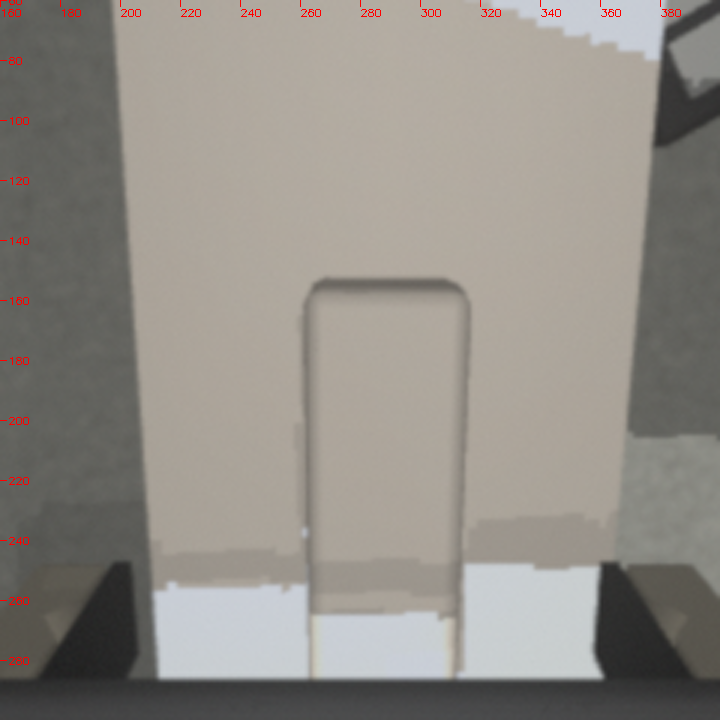

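```bash
python3 - <<'E'
from h import *
import pickle
st=pickle.load(open("w42.pkl","rb"))
L=[wback(p,.132,st)[:2] for p in((262.5,165),(263.8,275))]; Rr=[wback(p,.132,st)[:2] for p in((316,165),(312,275))]
print(np.round(L,4),np.round(Rr,4)); 
for a,b in(L,Rr): print(np.degrees(np.arctan2(*(a-b)[::-1])))
print("mid",(L[0]+Rr[0])/2,(L[1]+Rr[1])/2,"front",wback((289,156.5),.132,st)[:2])
E
```

```text
[[ 0.524  -0.3463]
 [ 0.4463 -0.3443]] [[ 0.5234 -0.3801]
 [ 0.4456 -0.3783]]
-1.504591678769714
-1.2971544451027313
mid [ 0.52368916 -0.3632168 ] [ 0.44593652 -0.36131537] front [ 0.52901791 -0.36312589]
```

{"fn": "carry_out", "kwargs": {"plan": [[0.001,-0.005,-0.008,-0.001,-0.0015,-0.0045],[-0.001,0,-0.018,0,0,0],[-0.001,0,-0.014,0,0,0],[0,0,0,0,0,0],[0,0,0,0,0,0]]}}

```text
time_s: 37.92
tcp_pos: [0.4763, -0.3631, 0.1029]
eef_rot: [179.8, -0.5, -1.3]
contact_force: [1.2, -0.2, 1.1]
gripper_width: 0.0871
```

```bash
python3 - <<'E'
from h import *
delta((.474,-.362,.084),-1.4)
E
```

```text
t 37.92 pos [ 0.4763 -0.3631  0.1029] rot [179.77  -0.52  -1.27] | d [-0.0023  0.0011 -0.0189] w [ 0.0043  0.0089 -0.0022] F [ 1.2 -0.2  1.1] g 0.0871 j [-19.  18. -17.   0. -55. 107.]
```

{"fn": "carry_out", "kwargs": {"plan": [[-0.0025,0.001,-0.006,0.004,0.009,-0.002],[-0.0005,0,-0.008,0,0,0],[0,0,-0.003,0,0,0],[0,0,0,0,0,0],[0,0,0,0,0,0]]}}

```text
time_s: 38.33
tcp_pos: [0.4749, -0.3632, 0.0877]
eef_rot: [179.9, -0.2, -1.4]
contact_force: [0.3, 0.4, 0.2]
gripper_width: 0.0878
```

```bash
python3 - <<'E'
from h import *
delta((.474,-.362,.084),-1.4)
E
python3 w.py w43;python3 -c "
from h import *
crop('pics/w43.png','pics/w43a.png',160,100,400,300,3)"
```

```text
t 38.33 pos [ 0.4749 -0.3632  0.0877] rot [179.89  -0.2   -1.39] | d [-0.0009  0.0012 -0.0037] w [ 0.002   0.0034 -0.0001] F [0.3 0.4 0.2] g 0.0878 j [-19.  19. -18.   0. -53. 107.]
38.3333 [ 0.47493095 -0.36315492  0.08765158] [179.8897592   -0.19506417  -1.39225972] [-1.870e+01  1.850e+01 -1.780e+01  1.000e-01 -5.340e+01  1.072e+02] 0.0878098641317241
```

View pics/w43a.png

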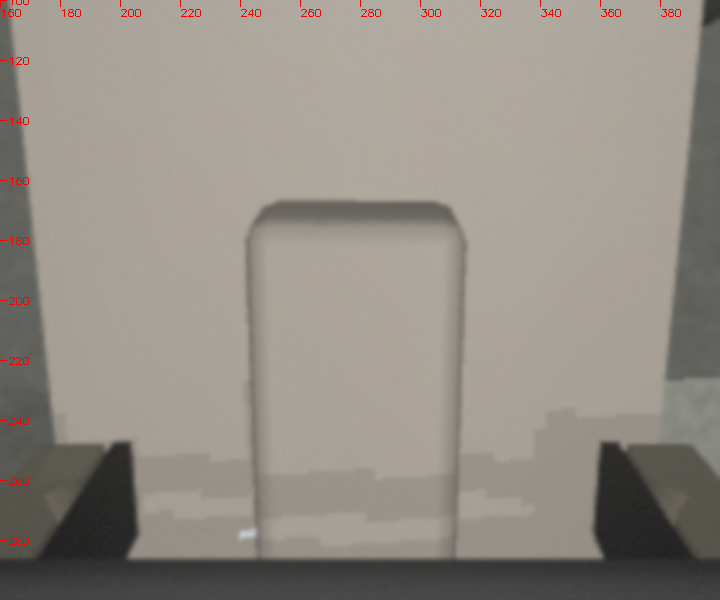

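{"fn": "carry_out", "kwargs": {"plan": [[-0.0005,0.001,-0.003,0.002,0.0035,0],[0,0,-0.0005,0,0,0],[0,0,0,0,0,0],[0,0,0,0,0,0],[0,0,0,0,0,0],[0,0,0,0,0,0],[0,0,0,0,0,0],[0,0,0,0,0,0],[0,0,0,0,0,0],[0,0,0,0,0,0],[0,0,0,0,0,0],[0,0,0,0,0,0]], "fingers": 1, "force": 40}}

```text
time_s: 39.38
tcp_pos: [0.475, -0.3622, 0.0848]
eef_rot: [180.0, -0.1, -1.4]
contact_force: [0.7, 0.7, -0.5]
gripper_width: 0.0359
```

```bash
python3 - <<'E'
from h import *
delta((.474,-.362,.084),-1.4)
E
python3 w.py w44;python3 -c "
from h import *
crop('pics/w44.png','pics/w44a.png',160,100,400,300,3)"
```

```text
t 39.38 pos [ 0.475  -0.3622  0.0848] rot [ 1.7998e+02 -6.0000e-02 -1.3800e+00] | d [-0.001   0.0002 -0.0008] w [ 0.0004  0.001  -0.0003] F [ 0.7  0.7 -0.5] g 0.0359 j [-19.  19. -18.   0. -53. 107.]
39.3833 [ 0.47496214 -0.36219163  0.08479121] [ 1.79980454e+02 -5.60421361e-02 -1.38054993e+00] [-18.6  18.7 -17.9   0.  -53.3 107.2] 0.03588850530383157
```

View pics/w44a.png

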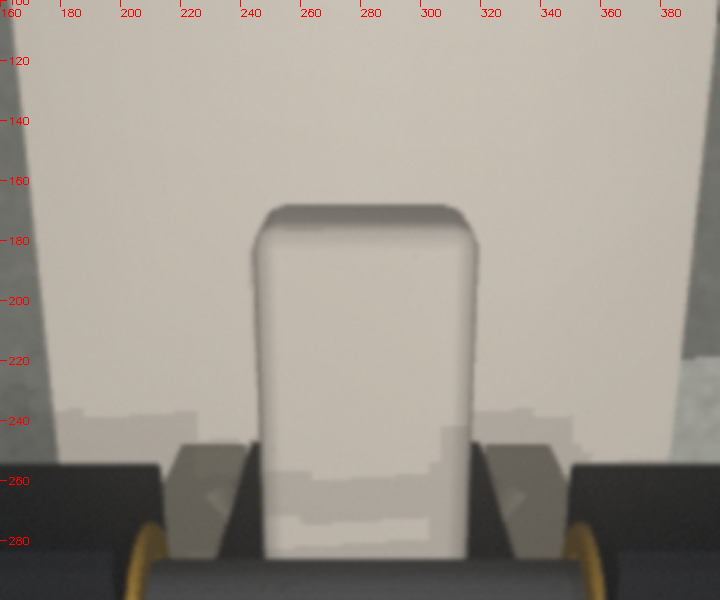

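{"fn": "carry_out", "kwargs": {"plan": [[0,0,0.015,0,0,0],[0,0,0.03,0,0,0],[0,0,0.035,0,0,0],[0,0,0.035,0,0,0],[0,0,0.035,0,0,0],[0,0,0.03,0,0,0],[0,0,0.01,0,0,0],[0,0,0,0,0,0]]}}

```text
time_s: 40.1
tcp_pos: [0.469, -0.3596, 0.2791]
eef_rot: [-179.8, 0.5, -1.5]
contact_force: [1.3, -0.3, -1.5]
gripper_width: 0.0356
```

```bash
python3 - <<'E'
from h import *
delta((.509,.334,.265),4.1)
cv2.imwrite('pics/s45.png',r.capture("scene")[:,:,::-1])
E
python3 w.py w45
```

```text
t 40.1 pos [ 0.469  -0.3596  0.2791] rot [-179.75    0.51   -1.47] | d [ 0.04    0.6936 -0.0141] w [-0.0041 -0.009   0.0973] F [ 1.3 -0.3 -1.5] g 0.0356 j [-19.  11.  -2.  -0. -78. 107.]
40.15 [ 0.46895509 -0.35955581  0.27820966] [-179.74183624    0.52908554   -1.47623486] [-1.860e+01  1.070e+01 -2.300e+00 -1.000e-01 -7.760e+01  1.071e+02] 0.0353294247345304
```

View pics/s45.png

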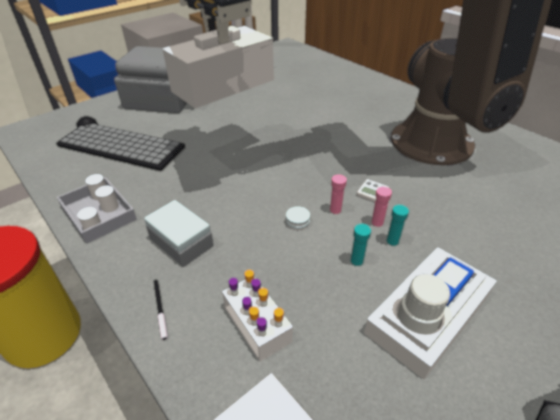

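View pics/w45.png

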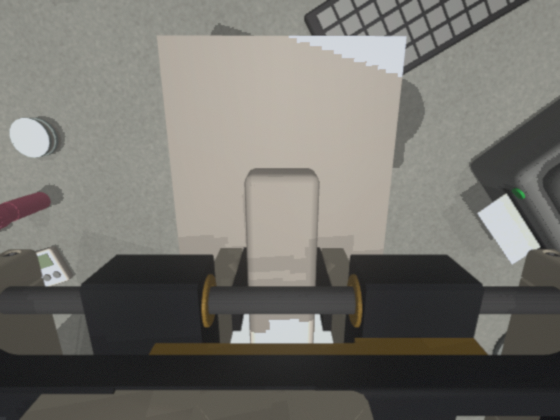

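{"fn": "carry_out", "kwargs": {"plan": [[0.002,0.02,0.001,-0.002,-0.004,0.004],[0.003,0.033,0.001,-0.002,-0.004,0.005],[0.003,0.035,0.001,0,0,0.005],[0.003,0.035,0.001,0,0,0.005],[0.003,0.035,0.001,0,0,0.005],[0.003,0.035,0.001,0,0,0.005],[0.003,0.035,0.001,0,0,0.005],[0.003,0.035,0.001,0,0,0.005],[0.003,0.035,0.001,0,0,0.005],[0.003,0.035,0.001,0,0,0.005],[0.003,0.03,0.001,0,0,0.005],[0.002,0.02,0,0,0,0.003]]}}

```text
time_s: 41.2
tcp_pos: [0.4876, 0.0381, 0.2596]
eef_rot: [-179.7, 2.5, 1.3]
contact_force: [0.4, 0.6, -2.0]
gripper_width: 0.0358
```

```bash
python3 - <<'E'
from h import *
delta((.509,.334,.265),4.1)
E
```

```text
t 41.2 pos [0.4876 0.0381 0.2596] rot [-179.69    2.55    1.29] | d [0.0214 0.2959 0.0054] w [-0.0033 -0.0447  0.0491] F [ 0.4  0.6 -2. ] g 0.0358 j [ 26.   2. -14.  -1. -76.  65.]
```

{"fn": "carry_out", "kwargs": {"plan": [[0.002,0.02,0.008,-0.001,-0.015,0.005],[0.002,0.03,0.008,-0.001,-0.015,0.005],[0.002,0.033,0.006,-0.001,-0.015,0.005],[0.002,0.033,0.004,0,-0.003,0.005],[0.002,0.033,0.004,0,-0.003,0.005],[0.002,0.033,0.003,0,-0.003,0.005],[0.002,0.033,0.003,0,-0.003,0.005],[0.002,0.03,0.002,0,-0.002,0.005],[0.002,0.02,0.002,0,0,0.005],[0,0.01,0,0,0,0.003],[0,0,0,0,0,0],[0,0,0,0,0,0]]}}

```text
time_s: 42.2
tcp_pos: [0.4925, 0.327, 0.2721]
eef_rot: [178.8, 1.2, 4.4]
contact_force: [-0.1, -0.5, -1.1]
gripper_width: 0.0358
```

```bash
python3 - <<'E'
from h import *
delta((.509,.334,.265),4.1)
cv2.imwrite('pics/s46.png',r.capture("scene")[:,:,::-1]);cv2.imwrite('pics/t46.png',r.capture("top")[:,:,::-1])
E
python3 w.py w46
```

```text
t 42.2 pos [0.4925 0.327  0.2721] rot [178.77   1.17   4.43] | d [ 0.0165  0.007  -0.0071] w [ 0.0229 -0.0188 -0.0059] F [-0.1 -0.5 -1.1] g 0.0358 j [ 52.  12.  -2.  -0. -78.  42.]
42.3 [0.49259863 0.32618696 0.27254416] [178.79502553   1.15475567   4.36762286] [ 52.4  11.5  -2.   -0.1 -78.1  42. ] 0.035709164341090234
```

View pics/s46.png

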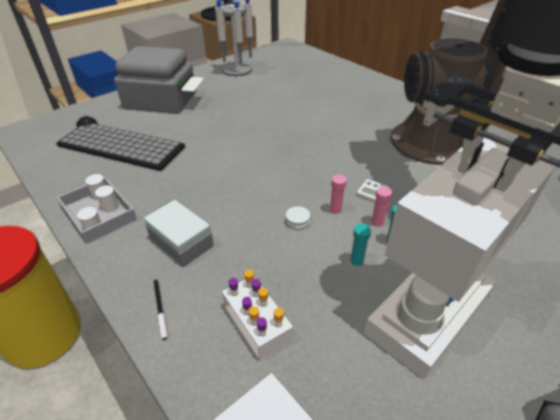

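View pics/w46.png

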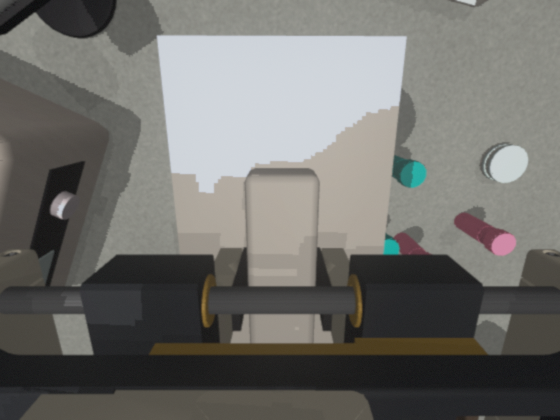

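```bash
python3 - <<'E'
from h import *
from scipy.spatial.transform import Rotation as Ro
c=r.camera_model("wrist"); f=210/np.tan(np.radians(c["fov_y"]/2)); M=np.array(c["mount"])
def tb(uv,z):
    d=M[:3,:3]@np.array([(uv[0]-c["cx"])/f,(uv[1]-c["cy"])/f,1]); o=M[:3,3]; return (o+d*(z-o[2])/d[2]).round(4)
crop('pics/w46.png','pics/w46a.png',145,25,420,275,2)
for zt in(-.0222,): print(tb((159,37),zt),tb((406,37.5),zt),tb((179,255),zt),tb((384.5,250),zt))
z=-(.132-.0848); print(tb((246,176),z),tb((319,176),z))
E
```

```text
[ 0.1162 -0.0582 -0.0222] [ 0.1161  0.0598 -0.0222] [ 0.0022 -0.0599 -0.0222] [ 0.0054  0.0605 -0.0222]
[ 0.0538 -0.016  -0.0472] [ 0.0538  0.0175 -0.0472]
```

View pics/w46a.png

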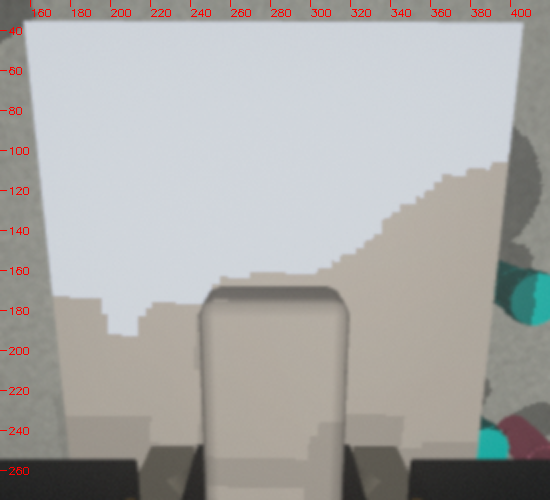

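{"fn": "carry_out", "kwargs": {"plan": [[0.009,0.004,0,0.011,-0.009,-0.003],[0.009,0.004,0,0.011,-0.009,-0.003],[0,0,0,0,0,0],[0,0,0,0,0,0]]}}

```text
time_s: 42.68
tcp_pos: [0.5137, 0.3319, 0.2748]
eef_rot: [-179.8, -0.3, 3.8]
contact_force: [-0.2, -0.2, -1.6]
gripper_width: 0.0357
```

```bash
python3 - <<'E'
from h import *
delta((.511,.3345,.23),4.1)
E
```

```text
t 42.68 pos [0.5137 0.3319 0.2748] rot [-179.76   -0.26    3.78] | d [-0.0027  0.0026 -0.0448] w [-0.0045  0.0043  0.0055] F [-0.2 -0.2 -1.6] g 0.0357 j [ 51.  12.  -1.   0. -77.  43.]
```

{"fn": "carry_out", "kwargs": {"plan": [[-0.0025,0.0025,-0.01,-0.0045,0.0045,0.005],[0,0,-0.02,0,0,0],[0,0,-0.02,0,0,0],[0,0,-0.01,0,0,0],[0,0,0,0,0,0],[0,0,0,0,0,0]]}}

```text
time_s: 43.18
tcp_pos: [0.5109, 0.3336, 0.212]
eef_rot: [-180.0, -0.0, 4.0]
contact_force: [-0.1, 0.5, -1.5]
gripper_width: 0.0358
```

```bash
python3 - <<'E'
from h import *
delta((.511,.3345,.18),4.1)
E
```

```text
t 43.18 pos [0.5109 0.3336 0.212 ] rot [-1.7995e+02 -1.0000e-02  4.0100e+00] | d [ 0.0001  0.0009 -0.032 ] w [-0.0008  0.      0.0015] F [-0.1  0.5 -1.5] g 0.0358 j [ 51.  14.  -7.  -0. -69.  43.]
```

{"fn": "carry_out", "kwargs": {"plan": [[0,0.001,-0.01,0,0,0.0015],[0,0,-0.015,0,0,0],[0,0,-0.012,0,0,0],[0,0,0,0,0,0],[0,0,0,0,0,0]]}}

```text
time_s: 43.6
tcp_pos: [0.5124, 0.3366, 0.176]
eef_rot: [-179.8, -0.3, 4.2]
contact_force: [-0.7, 0.5, -1.7]
gripper_width: 0.0355
```

```bash
python3 - <<'E'
from h import *
delta((.511,.3345,.18),4.1)
cv2.imwrite('pics/s47.png',r.capture("scene")[:,:,::-1]);cv2.imwrite('pics/t47.png',r.capture("top")[:,:,::-1])
crop('pics/s47.png','pics/s47a.png',350,180,510,380,4)
crop('pics/t47.png','pics/t47a.png',80,150,200,290,5)
E
python3 w.py w47
```

```text
t 43.6 pos [0.5124 0.3366 0.176 ] rot [-179.77   -0.25    4.18] | d [-0.0014 -0.0021  0.004 ] w [-0.0043  0.0041 -0.0013] F [-0.7  0.5 -1.7] g 0.0355 j [ 52.  15. -10.   0. -65.  43.]
43.7 [0.51238958 0.33664281 0.17631468] [-179.74664767   -0.26233622    4.16822675] [ 51.6  15.4  -9.6   0.  -64.7  42.6] 0.03579479154114664
```

View pics/s47a.png

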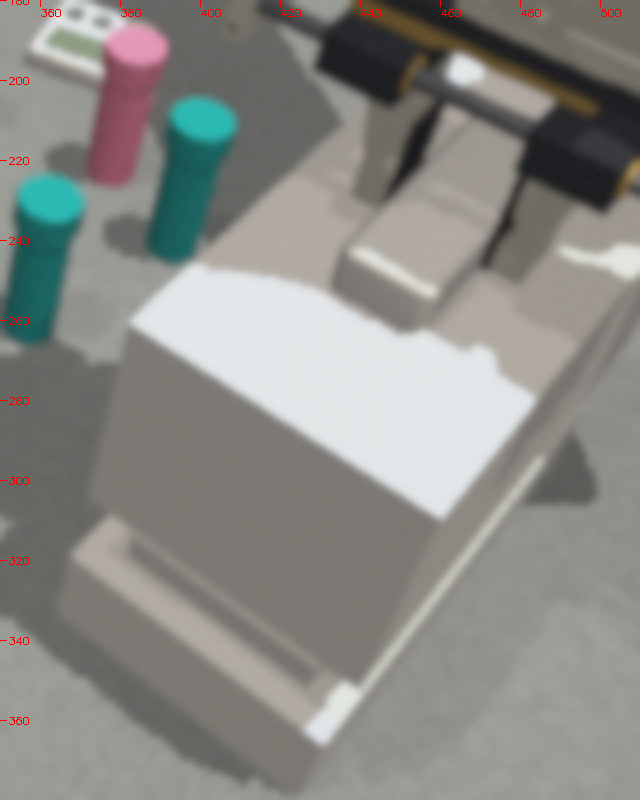

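View pics/w47.png

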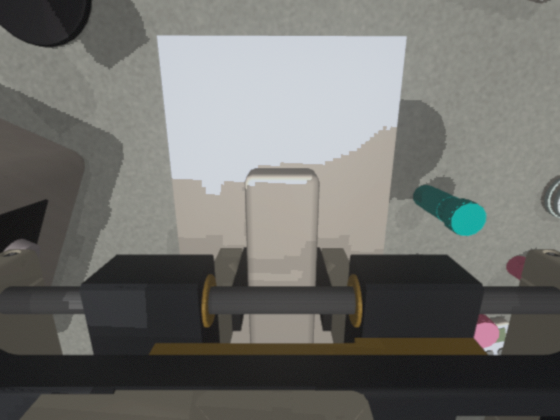

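View pics/t47a.png

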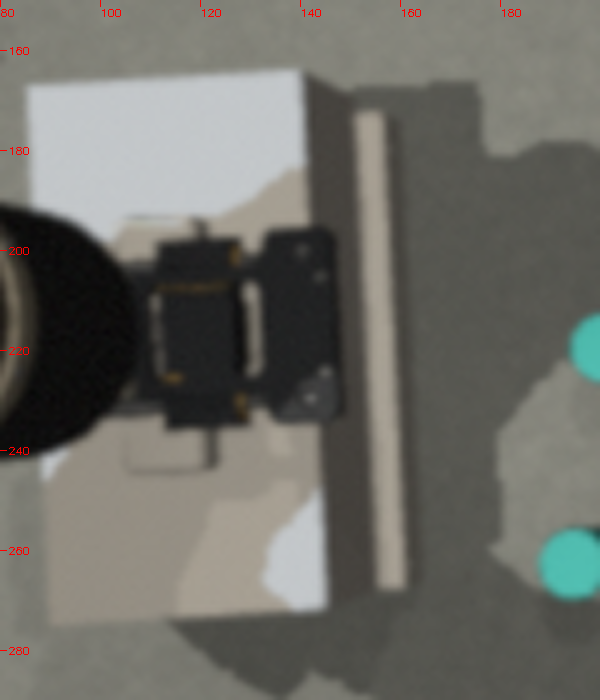

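```bash
cat > chk.py <<'E'
from h import *
def rep(zu,top,sc):
    b=lambda u,v,z,n="top":back(n,(u,v),z)[:2]
    C=[b(*p,zu+.107) for p in top]; m=np.mean(C,0); f=(C[0]+C[1]-C[2]-C[3])/2
    print("top: cover",m.round(4),"yaw",np.degrees(np.arctan2(f[1],f[0])).round(2),[np.linalg.norm(C[i]-C[i-1]).round(4) for i in range(4)],"vs ship(top)",(m-[.5075,.33265]).round(4))
    S=[b(*p,zu,"scene") for p in sc]; ref=np.array([[.6251,.4043],[.6336,.285]])
    print("scene rim corners FL, FR",np.round(S,4),"ship",ref, "diff",np.round(np.array(S)-ref[[1,0]],4))
E
python3 -c "
from chk import *
rep(.0912,[(85.6,167.4),(140.4,164),(145.6,271.6),(90,275)],[(373,305),(439.2,351)])"
```

```text
top: cover [0.5089 0.3346] yaw 4.12 [np.float64(0.2353), np.float64(0.1205), np.float64(0.2356), np.float64(0.1207)] vs ship(top) [0.0014 0.0019]
scene rim corners FL, FR [[0.6346 0.2893]
 [0.6239 0.4047]] ship [[0.6251 0.4043]
 [0.6336 0.285 ]] diff [[ 0.001   0.0043]
 [-0.0012  0.0004]]
```

{"fn": "carry_out", "kwargs": {"plan": [[-0.0015,-0.002,-0.004,-0.004,0.004,-0.001],[0,0,-0.01,0,0,0],[0,0,-0.008,0,0,0],[0,0,0,0,0,0],[0,0,0,0,0,0]]}}

```text
time_s: 44.17
tcp_pos: [0.5116, 0.3352, 0.1544]
eef_rot: [-179.8, -0.2, 4.1]
contact_force: [0.6, 0.1, -0.7]
gripper_width: 0.0357
```

```bash
python3 - <<'E'
from h import *
delta((.511,.3346,.148),4.1)
E
```

```text
t 44.17 pos [0.5116 0.3352 0.1544] rot [-1.7982e+02 -1.6000e-01  4.1000e+00] | d [-0.0006 -0.0006 -0.0064] w [-0.0033  0.0026 -0.0001] F [ 0.6  0.1 -0.7] g 0.0357 j [ 52.  16. -11.  -0. -62.  43.]
```

{"fn": "carry_out", "kwargs": {"plan": [[-0.0006,-0.0006,-0.003,-0.0033,0.0026,0],[0,0,-0.003,0,0,0],[0,0,0,0,0,0],[0,0,0,0,0,0]]}}

```text
time_s: 44.5
tcp_pos: [0.5109, 0.3345, 0.1475]
eef_rot: [179.9, 0.0, 4.1]
contact_force: [0.4, -1.0, -1.3]
gripper_width: 0.0357
```

```bash
python3 - <<'E'
from h import *
delta((.511,.3346,.13),4.1)
cv2.imwrite('pics/s48.png',r.capture("scene")[:,:,::-1]);cv2.imwrite('pics/t48.png',r.capture("top")[:,:,::-1])
crop('pics/s48.png','pics/s48a.png',350,180,510,380,4)
crop('pics/t48.png','pics/t48a.png',80,150,200,290,5)
E
```

```text
t 44.5 pos [0.5109 0.3345 0.1475] rot [1.7995e+02 4.0000e-02 4.1100e+00] | d [ 0.0001  0.0001 -0.0175] w [ 0.0009 -0.0006 -0.0002] F [ 0.4 -1.  -1.3] g 0.0357 j [ 52.  17. -12.   0. -62.  43.]
```

View pics/s48a.png

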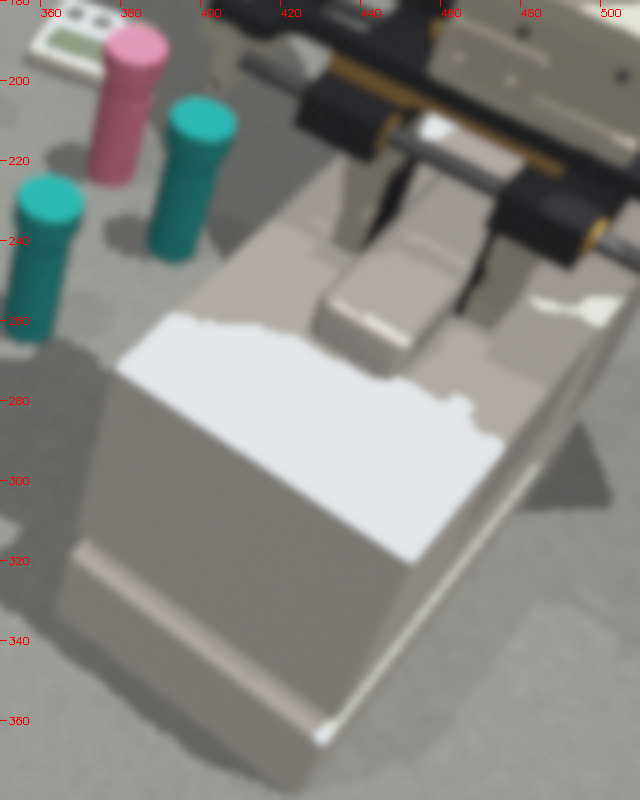

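View pics/t48a.png

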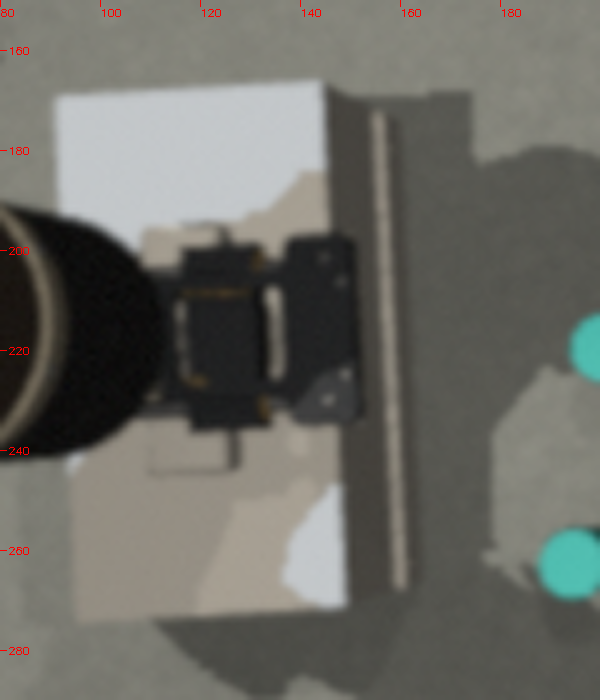

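{"fn": "carry_out", "kwargs": {"plan": [[0,0,-0.005,0.001,0,0],[0,0,-0.005,0,0,0],[0,0,-0.003,0,0,0],[0,0,0,0,0,0],[0,0,0,0,0,0]]}}

```text
time_s: 45.02
tcp_pos: [0.511, 0.3346, 0.1335]
eef_rot: [-179.9, -0.0, 4.1]
contact_force: [-0.7, 0.4, -0.6]
gripper_width: 0.0352
```

```bash
python3 - <<'E'
from h import *
delta((.511,.3346,.13),4.1)
E
```

```text
t 45.02 pos [0.511  0.3346 0.1335] rot [-179.95   -0.      4.11] | d [-0.      0.     -0.0035] w [-0.0009 -0.0001 -0.0001] F [-0.7  0.4 -0.6] g 0.0352 j [ 51.  17. -13.  -0. -60.  43.]
```

{"fn": "carry_out", "kwargs": {"plan": [[0,0,-0.002,0,0,0],[0,0,-0.002,0,0,0],[0,0,-0.0015,0,0,0],[0,0,0,0,0,0]]}}

```text
time_s: 45.35
tcp_pos: [0.5114, 0.3354, 0.1302]
eef_rot: [-179.9, -0.1, 4.2]
contact_force: [0.2, 0.1, -0.7]
gripper_width: 0.0357
```

```bash
python3 - <<'E'
from h import *
delta((.511,.3346,.13),4.1)
E
```

```text
t 45.35 pos [0.5114 0.3354 0.1302] rot [-1.7989e+02 -1.1000e-01  4.1700e+00] | d [-0.0004 -0.0008 -0.0002] w [-0.002   0.0018 -0.0013] F [ 0.2  0.1 -0.7] g 0.0357 j [ 52.  17. -13.   0. -59.  43.]
```

{"fn": "carry_out", "kwargs": {"plan": [[0,-0.0005,-0.002,0,0,0],[0,0,-0.002,0,0,0],[0,0,0,0,0,0]]}}

```text
time_s: 45.6
tcp_pos: [0.5119, 0.3363, 0.1301]
eef_rot: [-179.8, -0.3, 4.3]
contact_force: [-0.4, -0.6, -1.3]
gripper_width: 0.0355
```

```bash
python3 - <<'E'
from h import *
delta((.511,.3346,.13),4.1)
cv2.imwrite('pics/s49.png',r.capture("scene")[:,:,::-1]);
crop('pics/s49.png','pics/s49a.png',350,180,510,380,4)
E
```

```text
t 45.6 pos [0.5119 0.3363 0.1301] rot [-179.76   -0.31    4.29] | d [-0.0009 -0.0017 -0.0001] w [-0.0046  0.005  -0.0033] F [-0.4 -0.6 -1.3] g 0.0355 j [ 52.  17. -13.   0. -59.  43.]
```

View pics/s49a.png

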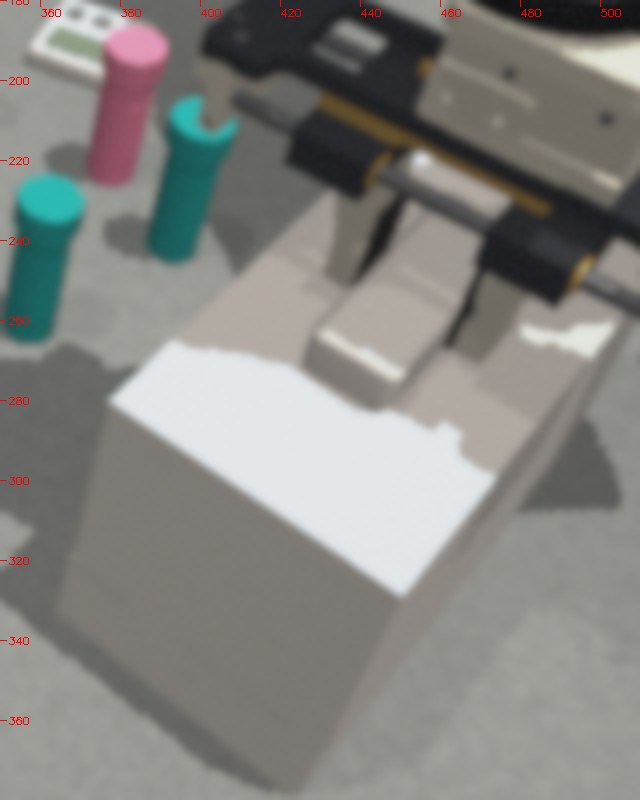

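{"fn": "carry_out", "kwargs": {"plan": [[0,0,0,0,0,0],[0,0,0,0,0,0],[0,0,0,0,0,0],[0,0,0,0,0,0],[0,0,0,0,0,0],[0,0,0,0,0,0],[0,0,0.015,0,0,0],[0,0,0.03,0,0,0],[0,0,0.035,0,0,0],[0,0,0.03,0,0,0],[0,0,0,0,0,0]], "fingers": -1}}

```text
time_s: 46.57
tcp_pos: [0.5109, 0.3343, 0.2402]
eef_rot: [180.0, -0.0, 4.2]
contact_force: [1.5, 1.2, 2.0]
gripper_width: 0.0876
```

{"fn": "carry_out", "kwargs": {"plan": [[0,-0.025,0,0,0,0],[0,-0.035,0,0,0,0],[0,-0.035,0,0,0,0],[0,-0.035,0,0,0,0],[0,-0.035,0,0,0,0],[0,-0.035,0,0,0,0],[0,-0.025,0,0,0,0],[0,0,0,0,0,0],[0,0,0,0,0,0]]}}

```text
time_s: 47.32
tcp_pos: [0.51, 0.1023, 0.2414]
eef_rot: [-179.8, -0.4, 4.4]
contact_force: [-0.3, 0.2, 0.5]
gripper_width: 0.0881
```

```bash
python3 - <<'E'
from h import *
delta((.511,.3346,.13),4.1)
for n in("scene","top"): cv2.imwrite(f'pics/{n}50.png',r.capture(n)[:,:,::-1])
crop('pics/scene50.png','pics/s50a.png',350,180,520,390,3)
E
```

```text
t 47.32 pos [0.51   0.1023 0.2414] rot [-179.79   -0.36    4.39] | d [ 0.001   0.2323 -0.1114] w [-0.0042  0.006  -0.005 ] F [-0.3  0.2  0.5] g 0.0881 j [ 33.   4. -15.  -0. -71.  61.]
```

View pics/scene50.png

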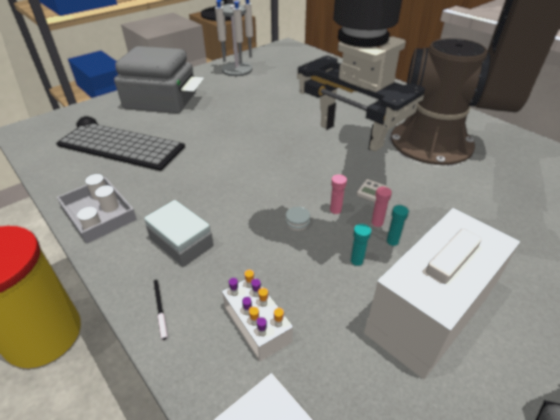

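View pics/top50.png

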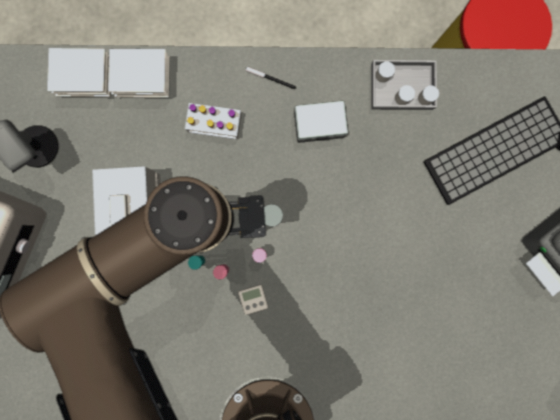

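View pics/s50a.png

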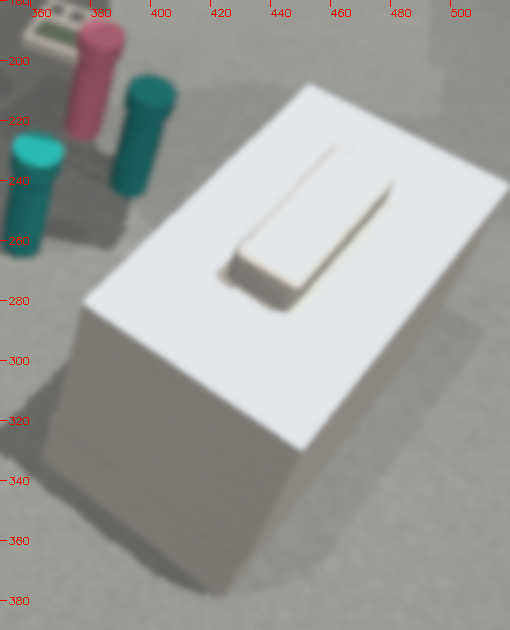

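```bash
python3 - <<'E'
from h import *
for p in((452.5,208),(519.5,241.5),(450.3,330),(377.5,280.3)): print(back("scene",p,.152)[:2].round(4))
print(r.close_job())
E
```

```text
[0.4004 0.2695]
[0.3917 0.3888]
[0.6265 0.4059]
[0.6344 0.2864]
the job is handed in; nothing more can be done
None
```

The sample is packed and the job is handed in at about 47 s of the 136 s allowed. The order was as asked:
1. The bottle went into the canister and the cap over it on the bench.
2. The closed canister, gripped by its lower part, went into the round well.
3. The cold brick went flat into the recess.
4. The foam cover went on last.

**Last checks that agreed:**
- Each part stopped moving at its expected seated height as I lowered it.
- The camera put the cover's top corners, taken at the fully seated height of 152 mm, within about 3 mm of the base's corners.
- The dishes, tube rack and tip box sit at the same pixels in the overhead picture as at the start. The look-alike bottles were not handled.
- The gripper is open and clear of everything.

**Checks that disagreed or failed:**
- **First grasp missed:** my first close on the bottle shut on empty air above its cap. The finger ends turned out to be about 29 mm short of the reported tool point. I corrected for this in every later grasp.
- **Scene camera offset:** it read 4–9 mm away from the other two cameras, so I relied on the overhead and wrist cameras for positions.
- **Tilt while carrying:** fast sideways moves tilted and dropped the tool slightly, about 2° with the closed canister. I levelled it before placing.
- **Force reading:** it stayed flat when parts touched down, so seating was judged from position and pictures.

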